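# Stow the radio batteries and prove the tray with the clearance bar

## Task

Take the spanner out of the tray and lay it on the rubber mat, then stow every battery pack upright in the tray, one per bay and flat on the floor, so that nothing stands above the rim. Once the tray is packed, turn the dial clockwise to its fourth click, counted from the fully raised stop, and only then draw the clearance bar over the whole tray until it meets its stop, and push it back to where it was parked, leaving the dial on the fourth click. Do not push the other things on the counter about.

Things in the scene. Friction and masses are not known exactly. Their poses are not given: they have to be found in the camera images.
- stand: Loading stand fixed to the counter; origin on the counter under the middle of its open grey tray. z up; x from the tray's near side to where the bar is parked; y along the row of bays to the dial. Base plate 6 mm thick, x +-135, y -200 to 260 mm. Tray outside 120 (x) x 286 mm (y), walls 5 mm, rim 68 mm above the counter. Along x at y +-158 mm: rails, up to 59 mm high, with the bar's uprights, up to 99 mm.
- bay0 (a point): Centre of the tray floor (6 mm above the counter) in one of four bays; axes as the stand's. Bays are 110 (x) x 66 mm (y), 70 mm apart along y, parted by dividers 4 mm thick and 18 mm high above the floor. Any pack may go in any bay, one per bay.
- bay1 (a point): Centre of the tray floor (6 mm above the counter) in one of four bays; axes as the stand's. Bays are 110 (x) x 66 mm (y), 70 mm apart along y, parted by dividers 4 mm thick and 18 mm high above the floor. Any pack may go in any bay, one per bay.
- bay2 (a point): Centre of the tray floor (6 mm above the counter) in one of four bays; axes as the stand's. Bays are 110 (x) x 66 mm (y), 70 mm apart along y, parted by dividers 4 mm thick and 18 mm high above the floor. Any pack may go in any bay, one per bay.
- bay3 (a point): Centre of the tray floor (6 mm above the counter) in one of four bays; axes as the stand's. Bays are 110 (x) x 66 mm (y), 70 mm apart along y, parted by dividers 4 mm thick and 18 mm high above the floor. Any pack may go in any bay, one per bay.
- pack0_mid (a point): Centre (29 mm above the underside) of a loose olive battery pack, 0.26 to 0.42 kg; None if absent. Body 100 (own x) x 60 (y) x 30 mm high; its top is 1 mm above this point. On it, along own x, a grip rib 80 x 14 mm (y), top 29 mm above this point. z up out of the rib. Seated in a bay, own x along the stand's x (either way round), its top is 4 mm below the tray rim.
- pack1_mid (a point): Centre (29 mm above the underside) of a loose olive battery pack, 0.26 to 0.42 kg; None if absent. Body 100 (own x) x 60 (y) x 30 mm high; its top is 1 mm above this point. On it, along own x, a grip rib 80 x 14 mm (y), top 29 mm above this point. z up out of the rib. Seated in a bay, own x along the stand's x (either way round), its top is 4 mm below the tray rim.
- pack2_mid (a point): Centre (29 mm above the underside) of a loose olive battery pack, 0.26 to 0.42 kg; None if absent. Body 100 (own x) x 60 (y) x 30 mm high; its top is 1 mm above this point. On it, along own x, a grip rib 80 x 14 mm (y), top 29 mm above this point. z up out of the rib. Seated in a bay, own x along the stand's x (either way round), its top is 4 mm below the tray rim.
- pack3_mid (a point): Centre (29 mm above the underside) of a loose olive battery pack, 0.26 to 0.42 kg; None if absent. Body 100 (own x) x 60 (y) x 30 mm high; its top is 1 mm above this point. On it, along own x, a grip rib 80 x 14 mm (y), top 29 mm above this point. z up out of the rib. Seated in a bay, own x along the stand's x (either way round), its top is 4 mm below the tray rim.
- spanner_mid (a point): Centre of a steel double-ended spanner, 0.22 kg, about 210 mm long over the jaws (own x), handle 20 mm wide (y), 12 mm thick (z). It starts lying across the tops of the tray's dividers, roughly along the stand's y.
- mat_mid (a point): Centre of the top of the black rubber tool mat, 230 (x) x 95 (y) x 4 mm thick, fixed on the counter; this is where the spanner belongs, lying along the mat's x.
- bar_handle (a point): Grip point of the clearance bar: the upright black plate on its dial end (stand y 112 mm), 14 mm thick (stand's x) x 50 mm long (stand's y), top 19 mm above this point. The steel bar (14 mm wide, 16 mm high, along the stand's y over the whole tray) begins 23 mm below this point; its underside is 39 mm below. Moves with the carriage and the dial.
- carriage (a joint): Travel of the bar along its rails, m: 0 parked beyond the far side of the tray (as it starts), growing in the stand's -x direction to 0.2 at the stop beyond the near side. About 1.5 N of friction; stays where it is left.
- rails (a joint): How far the rails and the bar on them are lowered, m: 0 raised (underside 13 mm above the rim), 0.0025 more per dial click, 0.010 at the fourth click (underside 3 mm above the rim). Driven by the dial only.
- dial (a joint): Angle of the click-stop dial, rad, growing clockwise seen from above: 0 at its anticlockwise stop (bar fully raised), a click every 0.5236 (30 degrees), click 4 at 2.094; it goes to just past click 5. Springs into the nearest click when let go; about 0.1 N m carries it over. Starts on click 0 or 1.
- dial_grip (a point): Grip point of the dial, on its upright axis: a black bar 54 (own x) x 14 (y) x 36 mm high, top 14 mm above this point, base disc (60 mm across) 22 mm below it. Turns with the dial; at 0 its x is the stand's x. A white line marks the pointer end (own -x); white ticks on the grey housing mark the clicks from 0 (the long one) to 5.
- mug_rim (a point): Bystander: steel cup, 72 mm diameter, 75 mm high; centre of its mouth.
- lock: Bystander: brass padlock lying flat, 82 x 45 x 24 mm, origin under its body.
- compass: Bystander: round black compass, 68 mm diameter, 22 mm high, origin under its centre.
Not all that is in view belongs to the job. What is shaped like the part that bears pack3_mid but orange or purple is not meant.

How it is judged (in metres and radians):
On the way, in this order (a step that is already met when the one before it is completed fails the run):
1. the spanner lies on the mat and every pack is seated flat in the tray (z of pack0_mid in the frame of stand between 0.03 and 0.0385 m and angle between each of pack0_mid, pack1_mid, pack2_mid, pack3_mid's own z axis and vertical below 0.06 rad and x of pack0_mid in the frame of stand between -0.012 and 0.012 m and y of pack0_mid in the frame of stand between -0.115 and 0.115 m and z of pack1_mid in the frame of stand between 0.03 and 0.0385 m and x of pack1_mid in the frame of stand between -0.012 and 0.012 m and y of pack1_mid in the frame of stand between -0.115 and 0.115 m and z of pack2_mid in the frame of stand between 0.03 and 0.0385 m and x of pack2_mid in the frame of stand between -0.012 and 0.012 m and y of pack2_mid in the frame of stand between -0.115 and 0.115 m and z of pack3_mid in the frame of stand between 0.03 and 0.0385 m and x of pack3_mid in the frame of stand between -0.012 and 0.012 m and y of pack3_mid in the frame of stand between -0.115 and 0.115 m and x of spanner_mid in the frame of mat_mid between -0.095 and 0.095 m and y of spanner_mid in the frame of mat_mid between -0.045 and 0.045 m and z of spanner_mid in the frame of mat_mid below 0.013 m and linear speed of each of pack0, pack1, pack2, pack3, spanner below 0.02 m/s), for 0.2 s.
2. the dial is on its fourth click with the bar still parked and the packs seated (z of pack0_mid in the frame of stand between 0.03 and 0.0385 m and angle between each of pack0_mid, pack1_mid, pack2_mid, pack3_mid's own z axis and vertical below 0.06 rad and x of pack0_mid in the frame of stand between -0.012 and 0.012 m and y of pack0_mid in the frame of stand between -0.115 and 0.115 m and z of pack1_mid in the frame of stand between 0.03 and 0.0385 m and x of pack1_mid in the frame of stand between -0.012 and 0.012 m and y of pack1_mid in the frame of stand between -0.115 and 0.115 m and z of pack2_mid in the frame of stand between 0.03 and 0.0385 m and x of pack2_mid in the frame of stand between -0.012 and 0.012 m and y of pack2_mid in the frame of stand between -0.115 and 0.115 m and z of pack3_mid in the frame of stand between 0.03 and 0.0385 m and x of pack3_mid in the frame of stand between -0.012 and 0.012 m and y of pack3_mid in the frame of stand between -0.115 and 0.115 m and value of joint dial between 1.9444 and 2.2444 rad and value of joint carriage below 0.01 m and velocity of joint dial between -0.3 and 0.3 rad/s), for 0.3 s.
3. the lowered bar has swept over the whole tray to its stop, the packs still seated (z of pack0_mid in the frame of stand between 0.03 and 0.0385 m and angle between each of pack0_mid, pack1_mid, pack2_mid, pack3_mid's own z axis and vertical below 0.06 rad and x of pack0_mid in the frame of stand between -0.012 and 0.012 m and y of pack0_mid in the frame of stand between -0.115 and 0.115 m and z of pack1_mid in the frame of stand between 0.03 and 0.0385 m and x of pack1_mid in the frame of stand between -0.012 and 0.012 m and y of pack1_mid in the frame of stand between -0.115 and 0.115 m and z of pack2_mid in the frame of stand between 0.03 and 0.0385 m and x of pack2_mid in the frame of stand between -0.012 and 0.012 m and y of pack2_mid in the frame of stand between -0.115 and 0.115 m and z of pack3_mid in the frame of stand between 0.03 and 0.0385 m and x of pack3_mid in the frame of stand between -0.012 and 0.012 m and y of pack3_mid in the frame of stand between -0.115 and 0.115 m and value of joint dial between 1.9444 and 2.2444 rad and value of joint carriage above 0.192 m), for 0.1 s.
4. the bar is back where it was parked (value of joint carriage below 0.01 m), for 0.2 s.
At the end, for the whole second after the job is handed in: Every pack present stands flat in a bay (centre less than 38.5 mm above the counter, tilt under 0.06 rad), at rest; the spanner's centre is on the mat (within 95 x 45 mm of its centre) and the spanner lies flat; the dial is within 0.15 rad of the fourth click; the bar is parked (within 10 mm) (all of step 1 and value of joint dial between 1.9444 and 2.2444 rad and value of joint carriage below 0.01 m); the robot touches nothing.
It fails at once if a bystander is pushed more than 6 cm (distance of any of mug_rim, lock, compass from where it was at the start of the episode above 0.06 m).
Of pack0, pack1, pack2, pack3 only 2 to 4 are there at a start; the rules pass over those that are not, and their reading is None.
At some moment in a run one of pack0, pack1, pack2, pack3 may be knocked a few centimetres aside while the robot is not near it.
Once in a run the grip may slacken for a moment while it holds something.
It also fails if it takes over 210 s, if anything falls off the work surface, if the arm or the gripper's body presses on something with over 40 N, if the wrist force passes 120 N, or if a joint passes its speed limit or range.

## Robot

A 6-joint arm with a two-finger parallel gripper is mounted at the origin on the work surface. World frame = base frame: x ahead of the robot, y to its left, z up, the work surface at z = 0. Lengths are in mm, angles in rad, forces in N, time in s.
With the tool pointing down it reaches from about 350 to 725 mm from the base axis. Payload 6 kg.
Tool frame: the origin (TCP) lies between the finger pads; the fingertips stand 19 mm ahead of it and the grasp point (between the pads) is the TCP (tcp_to_tips is the distance from the TCP to the fingertips, in mm); x points along the fingers, y is the direction in which the jaws open and shut, and the axes are right-handed (so a half turn about x gives the same grasp; the last joint's range is limited). The gripper opens to 85 mm and grips with 20 to 120 N. Pads are 22 mm wide; open, the fingers measure 114 mm over their backs; the gripper's body (76 mm by 85 mm) begins 54 mm behind the grasp point. The pads swing forward as they close: fully open they stand 13 mm farther back than shut.
Start: joints at [0.334, 0.04, 0.085, 0, -1.615, -0.334], TCP at [599.977, 0.018, 225.961] pointing down, gripper open.
Joint ranges: [-2.56, 2.56], [-1.29, 2.01], [-1.08, 1.49], [-3.29, 1.98], [-2.81, -0.18], [-2.99, 2.99]. Speed limits (rad/s): [2.57, 2.57, 3.01, 3.14, 3.14, 3.14].

## Interface

Orientations are given as a 3x3 rotation matrix whose columns are the frame's x, y, z axes.
In Python, from plant import state, get_image, job_done, look_for, cut_out, tip_of, tcp_to_tips gives the robot as it stands.
- The arm moves only by the shell command python3 -m crank 'ROWS'. ROWS is JSON, a list that holds one entry, the list of rows, each a list of 7 numbers: the turn, a rotation vector about the world's x, y, z in rad, then the shift along the world's x, y, z in m, then the closure, from 0 (fully open) to 1 (shut). A call has 1 to 8 rows; each row is the pose to reach, as a shift and turn from the pose commanded when the call began; what a row does not reach only later rows make up. A row lasts 1/10 s, in which the tool goes at most 50 mm and 8.59 degrees, less where a joint would pass 70% of its speed; a pose out of reach is approached as far as the arm can. A call with a gripper value outside its range is refused whole. The fingers move at their own pace and stop on an object; the grip force is fixed at half the most. Time passes only in rows, so rows that repeat a pose let the fingers close. It gives the time, the measured TCP pose, the force and the opening at its end, in the units of the state.
- state(): the state, without advancing time (a new reading comes with each control period).
- get_image(name): name is "scene" or "side" or "wrist"; returns a dict with "color" (384x512x3 uint8, red, green, blue), "vfov" (degrees; the focal length in pixels is half the picture's height over the tangent of half this angle, whatever the lens; pixels are square), "cx", "cy" (the principal point, pixels), "origin" and "attitude" of the camera in the world. Camera axes: x right, y up, looking along -z (the intrinsics and any distortion apply to the point x, -y, -z); pixel columns grow to the right and rows downward; lengths in mm; the calibration is good to about 2 mm. A picture is of the moment at which its call begins. There is no depth.
- job_done(): hands the job in, once; it reports no verdict.
Trained networks look in a picture, given as the dict that the camera call returned (one of the last four; its "shot" number tells which), for a name from the list of things; names that differ only in an ending like _2 or _b are one class to them, and where a whole thing is asked for, a point or a joint stands for the part that bears it (a point fixed in the world has none). Each returns a list of dicts, best first, with "p" (0 to 1); they miss things now and then, are a little off and sometimes report something else, mostly with a low value. They report only what shows in the picture. A call takes as long as a camera call. They do not tell look-alikes from the thing itself.
- look_for(name, picture): "uv" ([column, row] in pixels, amid what is visible of it).
- cut_out(name, picture): "pixels" (384x512 bool, what is visible of it) and "uv" ([column, row] in pixels, amid what is visible of it).
- tip_of(name, picture): "uv" ([column, row] in pixels: a listed point, or the origin of a listed thing).
The state is a dict: "clock": time; "qpos": joint angles; "joint_velocities": joint speeds; "joint_efforts": joint torques, N m; "tcp_pos": TCP position; "ee_rot": TCP orientation; "wrist_force": force on the tool from outside, world axes, zero at the start; "moment": the same for the moment, N m; "opening": finger opening in mm.
Only numpy, scipy, OpenCV 4.12 (cv2) and the standard library are available. Lean on these libraries where they do the work, as an engineer would, in place of code of your own. Each camera call takes 0.05 s, during which the arm holds its last target.

## Working session

There is one attempt and no reset: what is moved stays moved. The work goes in short steps, Python scripts to look and compute and a shell command to move; the robot and the scene stay as the last step left them, time stands still between calls to the robot, and variables do not carry over. Pictures are saved under pics/ and viewed, and the job is handed in when it is done.

```bash
ls; mkdir -p pics; cat > h.py <<'E'
import numpy as np, cv2
from plant import *
def save(im,name,crop=None,scale=1):
    c=im["color"][:,:,::-1]
    if crop: c=c[crop[1]:crop[3],crop[0]:crop[2]]
    if scale!=1: c=cv2.resize(c,None,fx=scale,fy=scale,interpolation=cv2.INTER_CUBIC)
    cv2.imwrite("pics/"+name,c)
E
python3 - <<'E'
from h import *
s=state()
print(s)
for n in ["scene","side","wrist"]:
    im=get_image(n); print(n,{k:v for k,v in im.items() if k!="color"}); save(im,n+"0.png",scale=1.5)
E
```

```text
pics
{'clock': 0.0, 'qpos': array([ 3.33706888e-01,  4.08131526e-02,  8.37973477e-02, -4.58267990e-04,
       -1.61550403e+00, -3.33723811e-01]), 'joint_velocities': array([-0.00063544,  0.00050985,  0.00053218,  0.00110458,  0.00114046,
        0.00055713]), 'joint_efforts': array([-7.27207535e-04, -3.68200672e+01,  3.47413230e+01,  6.93227157e+00,
       -5.48646509e-03, -9.47124363e-06]), 'tcp_pos': array([5.99657740e+02, 8.22465238e-02, 2.24971767e+02]), 'ee_rot': array([[-1.77838997e-03, -9.99998419e-01, -3.28186847e-06],
       [-1.31978040e-04, -3.04716484e-06,  9.99999991e-01],
       [-9.99998410e-01,  1.77839039e-03, -1.31972412e-04]]), 'wrist_force': array([-0.1279196 , -0.52286754, -0.25748866]), 'moment': array([-0.03371996,  0.07591254,  0.01464994]), 'opening': 85.0800640910633}
scene {'vfov': 55.0028068946815, 'cx': 254.35890906303254, 'cy': 188.0261662360954, 'origin': array([1091.3427796 ,  494.55311545, 1075.32365782]), 'attitude': array([[-0.60203114, -0.63100938,  0.48927054],
       [ 0.79834315, -0.48672385,  0.35460979],
       [ 0.01437754,  0.60409192,  0.79678493]]), 'shot': 1}
side {'vfov': 51.72003957979363, 'cx': 258.13101099338394, 'cy': 189.8920734177793, 'origin': array([  53.1682536 , -928.11814198,  955.18015363]), 'attitude': array([[ 0.92717132,  0.21572572, -0.30629358],
       [-0.37386284,  0.58533742, -0.71944887],
       [ 0.02408147,  0.78156415,  0.6233599 ]]), 'shot': 2}
wrist {'vfov': 67.17963041819444, 'cx': 254.49355569166266, 'cy': 190.98848796782943, 'origin': array([599.62287735, -75.80765807, 371.99887284]), 'attitude': array([[-9.99998765e-01, -1.36073990e-03,  7.86478846e-04],
       [ 1.06587206e-03, -9.54906676e-01, -2.96904200e-01],
       [ 1.15502329e-03, -2.96902995e-01,  9.54906947e-01]]), 'shot': 3}
```

View pics/scene0.png

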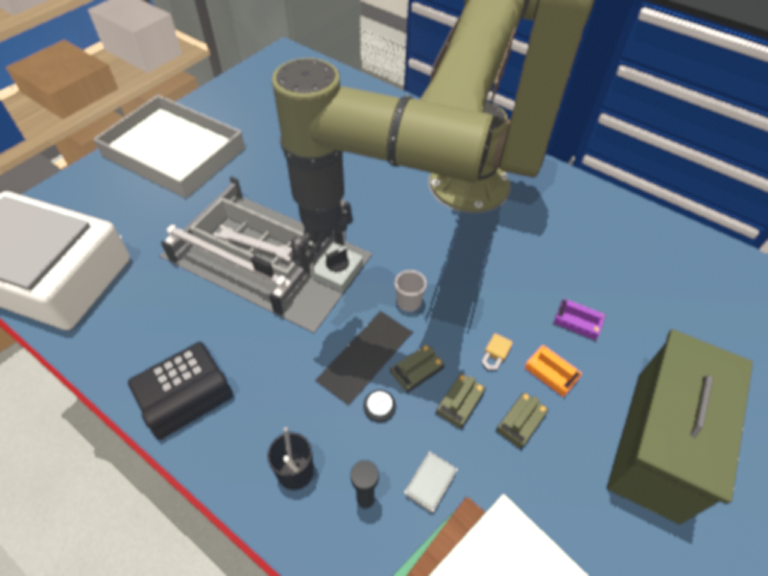

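View pics/side0.png

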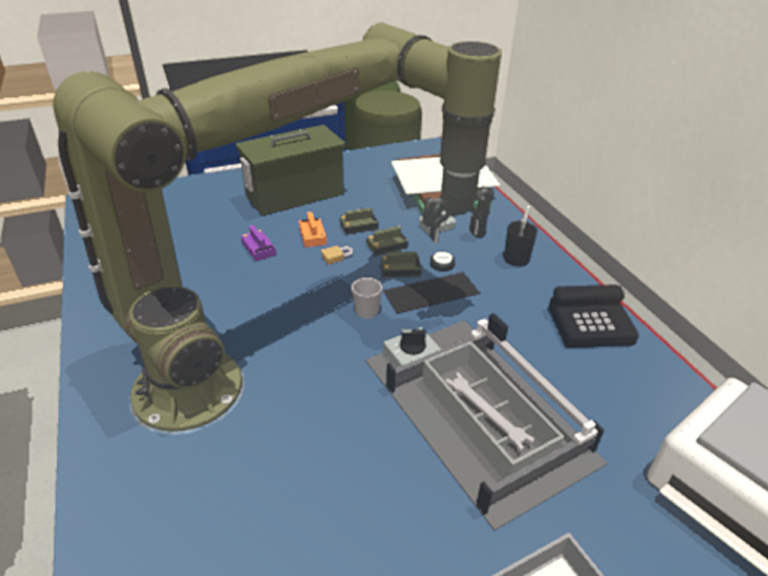

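View pics/wrist0.png

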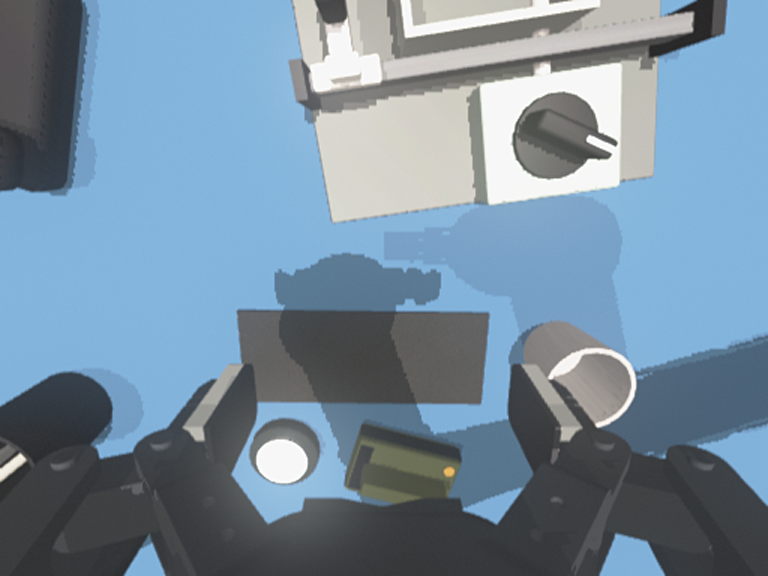

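The scene picture shows three olive packs at (417,367), (460,399) and (522,420), and orange and purple look-alikes at (553,370) and (580,318). The spanner is in the tray at about (255,243). The mat is at (365,357). Next I'll run the networks and triangulate.

```bash
cat >> h.py <<'E'
def proj(im,P):
    P=np.atleast_2d(P).astype(float); f=im["color"].shape[0]/2/np.tan(np.radians(im["vfov"])/2)
    c=(P-im["origin"])@im["attitude"]
    return np.c_[im["cx"]+f*c[:,0]/-c[:,2], im["cy"]+f*(-c[:,1])/-c[:,2]]
def ray(im,uv):
    f=im["color"].shape[0]/2/np.tan(np.radians(im["vfov"])/2)
    d=np.array([(uv[0]-im["cx"])/f,-(uv[1]-im["cy"])/f,-1.0])
    d=im["attitude"]@d; return im["origin"],d/np.linalg.norm(d)
def onz(im,uv,z):
    o,d=ray(im,uv); return o+d*(z-o[2])/d[2]
def tri(obs):
    A=np.zeros((3,3));b=np.zeros(3);R=[]
    for im,uv in obs:
        o,d=ray(im,uv);M=np.eye(3)-np.outer(d,d);A+=M;b+=M@o;R.append((M,o))
    X=np.linalg.solve(A,b); return X,[float(np.linalg.norm(M@(X-o))) for M,o in R]
E
python3 - <<'E'
from h import *
ims={n:get_image(n) for n in ["scene","side"]}
for n in ["pack0_mid","stand","bay0","spanner_mid","mat_mid","bar_handle","dial_grip","mug_rim","lock","compass"]:
    for k,im in ims.items():
        print(n,k,[(np.round(d["uv"],1).tolist(),round(d["p"],2)) for d in tip_of(n,im)][:7])
import pickle; pickle.dump(ims,open("ims0.pkl","wb"))
E
```

```text
pack0_mid scene [([306.0, 266.1], 0.61)]
pack0_mid side [([258.8, 157.3], 0.59)]
stand scene [([169.5, 164.7], 0.74)]
stand side [([321.8, 276.1], 0.95), ([330.4, 285.8], 0.54), ([272.9, 225.2], 0.47)]
bay0 scene [([150.5, 155.4], 0.89), ([179.4, 171.6], 0.78), ([193.6, 177.8], 0.75), ([165.8, 162.6], 0.55), ([272.5, 189.2], 0.26)]
bay0 side [([304.9, 257.5], 0.66), ([347.7, 300.4], 0.62), ([331.0, 286.8], 0.61), ([315.6, 266.3], 0.61)]
spanner_mid scene [([172.5, 164.1], 0.67)]
spanner_mid side [([323.3, 277.9], 0.64)]
mat_mid scene [([241.6, 237.4], 0.72)]
mat_mid side [([290.7, 195.4], 0.6), ([328.0, 215.6], 0.5), ([347.6, 303.5], 0.24)]
bar_handle scene [([176.6, 178.0], 0.97)]
bar_handle side [([327.2, 217.6], 0.62)]
dial_grip scene [([226.4, 167.5], 0.46)]
dial_grip side [([287.4, 193.5], 0.74), ([273.5, 225.7], 0.67)]
mug_rim scene [([273.1, 187.5], 0.63)]
mug_rim side [([243.5, 193.2], 0.73)]
lock scene [([329.1, 234.2], 0.61)]
lock side [([220.3, 172.0], 0.65)]
compass scene [([347.7, 274.6], 0.59), ([253.8, 271.9], 0.56), ([152.1, 152.8], 0.19)]
compass side [([294.6, 175.2], 0.65)]
```

```bash
python3 - <<'E'
from h import *
ims={n:get_image(n) for n in ["scene","side"]}
S,D=ims["scene"],ims["side"]
for n in ["pack0_mid","pack2_mid"]:
    for k,im in ims.items():
        print(n,k,[(np.round(d["uv"],1).tolist(),round(d["p"],2)) for d in look_for(n,im)][:7])
        print(n,k,[(np.round(d["uv"],1).tolist(),round(d["p"],2),int(d["pixels"].sum())) for d in cut_out(n,im)][:7])
def T(n,a,b): print(n,*[np.round(q,1) for q in tri([(S,a),(D,b)])])
T("stand",[169.5,164.7],[321.8,276.1])
b=[[150.5,155.4],[165.8,162.6],[179.4,171.6],[193.6,177.8]]
c=[[347.7,300.4],[331,286.8],[315.6,266.3],[304.9,257.5]]
for x,y in zip(b,c): T("bay",x,y)
T("spanner",[172.5,164.1],[323.3,277.9])
T("mat",[241.6,237.4],[290.7,195.4])
T("bar",[176.6,178],[327.2,217.6])
T("dial",[226.4,167.5],[273.5,225.7])
T("mug",[273.1,187.5],[243.5,193.2])
T("lock",[329.1,234.2],[220.3,172]); T("compass",[253.8,271.9],[294.6,175.2])
T("pack",[306,266.1],[258.8,157.3])
E
```

```text
pack0_mid scene [([306.6, 271.2], 0.9)]
pack0_mid scene [([304.6, 268.9], 0.59, 676)]
pack0_mid side [([258.9, 158.6], 0.74), ([274.6, 227.0], 0.7), ([326.6, 281.4], 0.21)]
pack0_mid side [([256.1, 158.8], 0.73, 383)]
pack2_mid scene [([347.1, 278.9], 0.62)]
pack2_mid scene [([347.3, 280.3], 0.77, 734), ([306.6, 271.1], 0.4, 681), ([175.8, 171.6], 0.28, 6391)]
pack2_mid side [([238.7, 146.8], 0.57)]
pack2_mid side [([240.7, 147.0], 0.63, 331), ([266.6, 176.7], 0.26, 365)]
stand [ 543.6 -296.1   13.5] [4.1 4.1]
bay [ 561.9 -393.7   13.3] [5.6 5.6]
bay [ 547.  -328.6    3.1] [5.6 5.6]
bay [ 544.8 -249.3    7.3] [0.8 0.8]
bay [ 532.3 -195.4   -2.5] [2.9 2.9]
spanner [ 539.4 -296.7   10.2] [4.1 4.1]
mat [624.2 103.9  -0.9] [4. 4.]
bar [ 622.3 -162.7  112.2] [3.2 3.2]
dial [463.7 -90.3  67.7] [3.9 3.9]
mug [432.6  95.9  68.7] [0.5 0.5]
lock [425.7 333.7  -2.5] [5.8 5.8]
compass [696.1 211.8   1. ] [1.5 1.5]
pack [592.1 337.3  31.7] [1.7 1.7]
```

```bash
python3 -m crank '[[[0,0,0,-0.02,-0.03,0.05,0],[0,0,0,-0.05,-0.05,0.09,0],[0,0,0,-0.05,-0.05,0.09,0]]]'
python3 - <<'E'
from h import *
im=get_image("wrist"); save(im,"w1.png",scale=1.5); print(im["origin"])
for n in ["stand","bay0","spanner_mid","mat_mid","bar_handle","dial_grip"]:
    print(n,[(np.round(d["uv"],1).tolist(),round(d["p"],2)) for d in tip_of(n,im)][:7])
E
```

```text
clock: 2.05
tcp_pos: [549.4, -52.1, 322.3]
ee_rot: [[0.008, -1.0, 0.002], [-0.0, 0.002, 1.0], [-1.0, -0.008, -0.0]]
wrist_force: [0.7, -0.2, 1.2]
opening: 85.3
[ 547.72344352 -127.91257615  469.18533635]
stand [([183.4, 66.8], 0.25)]
bay0 [([263.1, 4.1], 0.97), ([268.6, 55.9], 0.92)]
spanner_mid []
mat_mid [([220.3, 242.1], 0.71)]
bar_handle [([181.9, 65.3], 0.7)]
dial_grip [([310.6, 132.0], 0.58)]
```

View pics/w1.png

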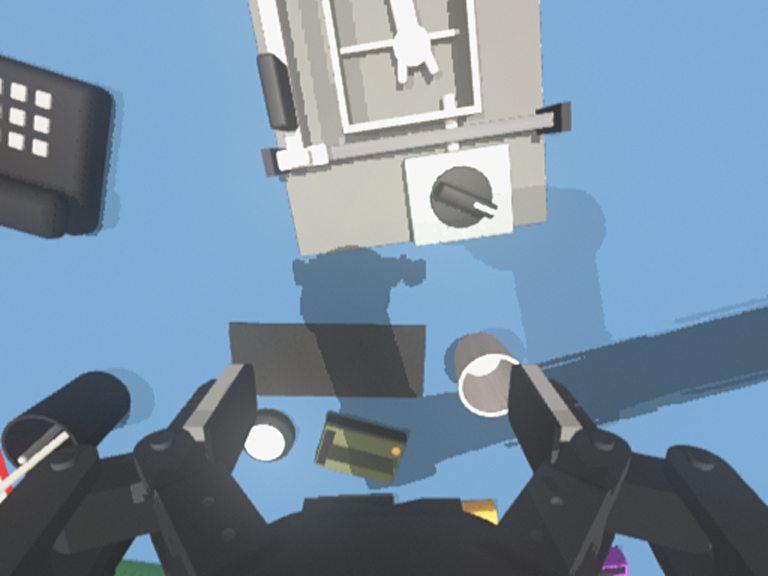

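The dial is at (463,197) with its pointer end toward (485,208). The mat is at (327,360) and the mug at (488,385). I'll move on over the tray.

```bash
python3 -m crank '[[[0,0,0,0,-0.05,0.02,0.2],[0,0,0,0,-0.1,0.04,0.4],[0,0,0,0,-0.13,0.06,0.4],[0,0,0,0,-0.13,0.06,0.4],[0,0,0,0,-0.13,0.06,0.4]]]'
python3 - <<'E'
from h import *
im=get_image("wrist"); save(im,"w2.png",scale=1.5); print(im["origin"])
import pickle; pickle.dump(im,open("w2.pkl","wb"))
for n in ["stand","bay0","spanner_mid","bar_handle","dial_grip"]:
    print(n,[(np.round(d["uv"],1).tolist(),round(d["p"],2)) for d in tip_of(n,im)][:7])
E
```

```text
clock: 2.9
tcp_pos: [550.4, -180.3, 374.6]
ee_rot: [[-0.002, -1.0, 0.001], [0.0, 0.001, 1.0], [-1.0, 0.002, 0.0]]
wrist_force: [-0.0, 0.5, -0.7]
opening: 51.2
[ 550.29508276 -256.2613592   521.49481578]
stand [([258.3, 76.5], 0.85), ([221.8, 287.9], 0.52)]
bay0 [([258.2, 100.8], 0.86), ([255.5, 54.3], 0.76), ([245.6, 7.8], 0.66), ([265.9, 138.7], 0.55)]
spanner_mid [([257.4, 73.3], 0.89)]
bar_handle [([198.7, 168.9], 0.95), ([300.7, 204.6], 0.68)]
dial_grip [([303.1, 206.6], 0.72)]
```

View pics/w2.png

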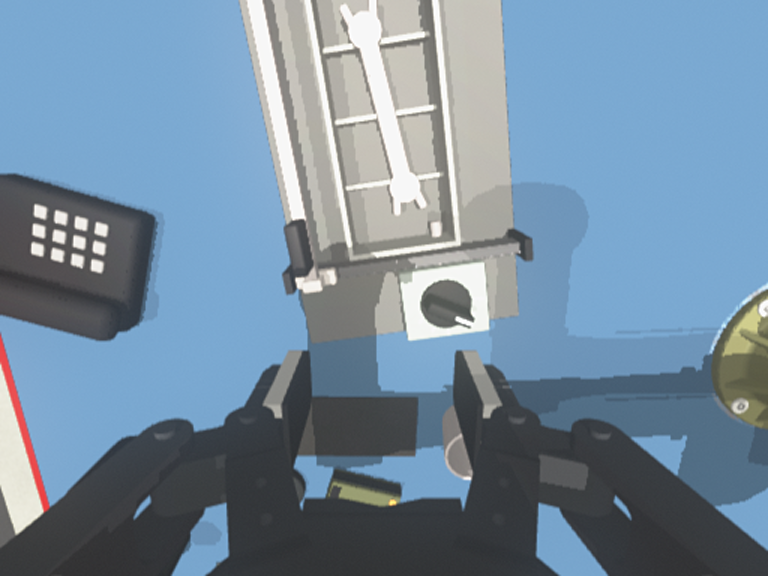

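```bash
cat > fit.py <<'E'
from h import *
import pickle
from scipy.optimize import least_squares
w=pickle.load(open("w2.pkl","rb")); I=pickle.load(open("ims0.pkl","rb")); S,D=I["scene"],I["side"]
obs=[]
for y,uv in zip([105,35,-35,-105],[[265.9,138.7],[258.2,100.8],[255.5,54.3],[245.6,7.8]]): obs.append((w,(0,y,6),uv))
obs+=[(w,(0,0,0),[258.3,76.5]),(w,(135,260,6),(208.7,227.3)),(w,(-135,260,6),(346,210.7)),(w,(60,143,68),(232,171.5)),(w,(-60,143,68),(307.3,162.3))]
for y,uv in zip([-105,-35,35,105],[[150.5,155.4],[165.8,162.6],[179.4,171.6],[193.6,177.8]]): obs.append((S,(0,y,6),uv))
for y,uv in zip([-105,-35,35,105],[[347.7,300.4],[331,286.8],[315.6,266.3],[304.9,257.5]]): obs.append((D,(0,y,6),uv))
def R(t): c,s=np.cos(t),np.sin(t); return np.array([[c,-s,0],[s,c,0],[0,0,1]])
def res(p):
    return np.concatenate([proj(im,R(p[2])@np.array(P)+[p[0],p[1],0])[0]-uv for im,P,uv in obs])
r=least_squares(res,[545,-296,0.15],loss="soft_l1",f_scale=1.5)
if __name__=="__main__":
    print(r.x,np.degrees(r.x[2])); print(np.round(res(r.x).reshape(-1,2),1).tolist())
    R0=R(r.x[2])
    for n,uv,z in [("span",(257.4,73.3),30),("bar",(198.7,168.9),120),("dial",(303.1,206.6),67)]:
        P=onz(w,uv,z); print(n,P,R0.T@(P-[r.x[0],r.x[1],0]))
    # spanner ends
    for uv in [(365/1.5,28/1.5),(405/1.5,187/1.5)]:
        P=onz(w,uv,36); print(P, R0.T@(P-[r.x[0],r.x[1],0]))
    for uv in [(313,397),(419,397),(416,457),(303,457)]: print("mat",onz(w,np.array(uv)/1.5,4))
E
python3 fit.py
```

```text
[ 5.45742037e+02 -2.94463840e+02  1.44272230e-01] 8.266189874026535
[[-0.6, 1.1], [1.5, -2.1], [-1.9, -0.3], [1.4, -2.5], [-1.6, 0.6], [-1.4, 2.0], [0.3, -0.4], [1.0, 2.2], [-0.1, 0.7], [-1.7, 0.8], [-2.4, 0.3], [-1.0, -1.8], [0.2, -0.9], [-1.9, 2.6], [-0.5, -1.2], [0.7, 3.2], [-1.8, -2.9]]
span [ 544.90631044 -297.9193674    30.        ] [-1.32385257 -3.29947326 30.        ]
bar [ 629.19331314 -164.25584401  120.        ] [101.30458236 116.85726044 120.        ]
dial [468.62009809 -87.03716535  67.        ] [-46.49850178 216.3596727   67.        ]
[ 565.88655136 -372.78933704   36.        ] [  8.67419581 -80.40798052  36.        ]
[ 524.23608349 -218.97602012   36.        ] [-10.42946907  77.7955211   36.        ]
mat [643.62049266  61.83747917   4.        ]
mat [499.71556281  62.30262227   4.        ]
mat [501.73357483 159.55045059   4.        ]
mat [662.66888392 158.98735081   4.        ]
```

```bash
python3 -m crank '[[[0,0,0.13,0,-0.04,-0.03,0.4],[0,0,0.263,-0.003,-0.08,-0.06,0.4],[0,0,0.263,-0.005,-0.117,-0.1,0.4],[0,0,0.263,-0.005,-0.117,-0.15,0.4],[0,0,0.263,-0.005,-0.117,-0.2,0.4],[0,0,0.263,-0.005,-0.117,-0.25,0.4],[0,0,0.263,-0.005,-0.117,-0.25,0.4]]]'
python3 - <<'E'
from h import *
im=get_image("wrist"); save(im,"w3.png",scale=1.5)
im=get_image("side"); save(im,"s3.png",crop=(200,150,420,360),scale=3)
E
```

```text
clock: 3.9
tcp_pos: [541.1, -294.7, 117.3]
ee_rot: [[-0.013, -0.966, -0.26], [0.005, -0.26, 0.966], [-1.0, 0.011, 0.009]]
wrist_force: [-0.2, -0.1, -1.2]
opening: 51.3
```

View pics/w3.png

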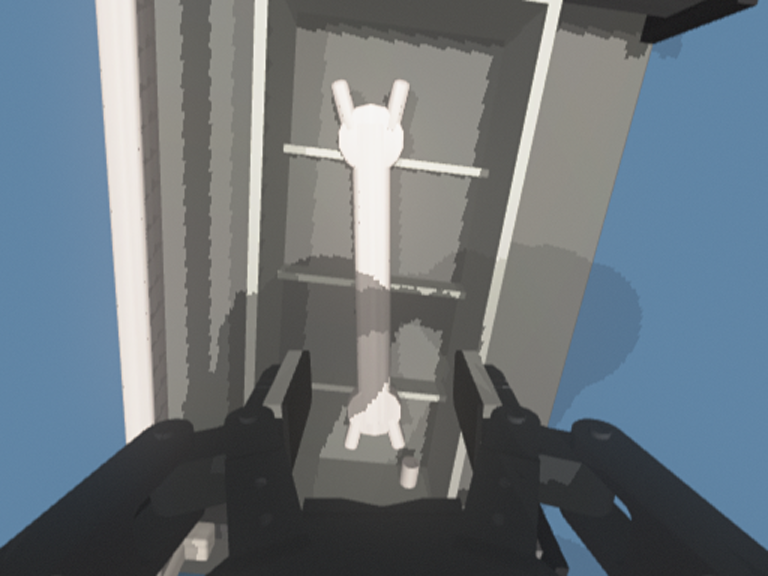

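View pics/s3.png

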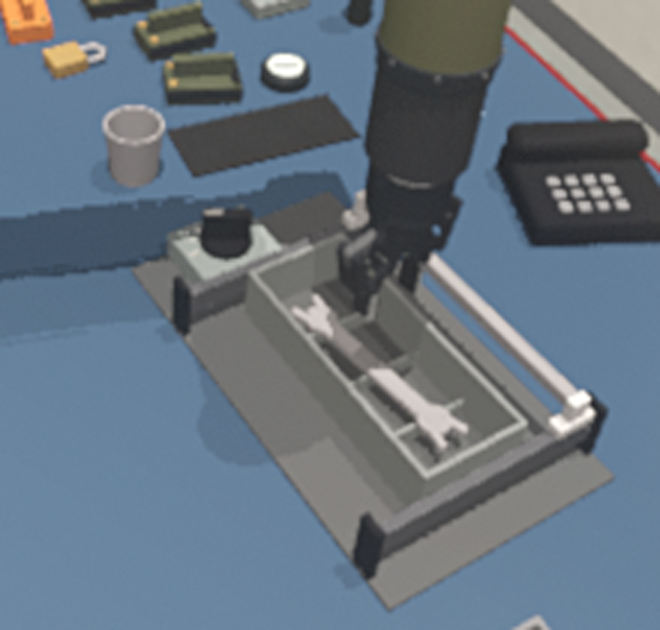

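```bash
python3 -m crank '[[[0,0,0,0.003,0.001,-0.04,0.4],[0,0,0,0.003,0.001,-0.07,0.4],[0,0,0,0.003,0.001,-0.084,0.4],[0,0,0,0.003,0.001,-0.084,0.4],[0,0,0,0.003,0.001,-0.084,0.4]]]'
python3 - <<'E'
from h import *
im=get_image("wrist"); save(im,"w4.png",scale=1.5)
print(state()["tcp_pos"])
E
```

```text
clock: 4.5
tcp_pos: [549.6, -296.6, 45.3]
ee_rot: [[0.004, -0.965, -0.261], [-0.002, -0.261, 0.965], [-1.0, -0.003, -0.003]]
wrist_force: [-0.4, -0.0, 1.1]
opening: 51.1
[ 549.70392853 -296.6765756    45.41267788]
```

View pics/w4.png

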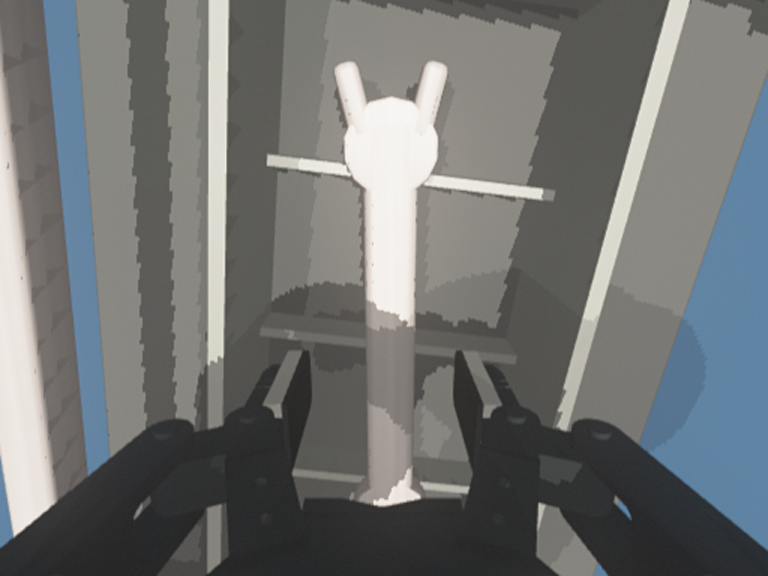

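```bash
python3 -m crank '[[[0,0,0,-0.001,0,-0.002,0.7],[0,0,0,-0.001,0,-0.002,1],[0,0,0,-0.001,0,-0.002,1],[0,0,0,-0.001,0,-0.002,1],[0,0,0,-0.001,0,-0.002,1],[0,0,0,-0.001,0,-0.002,1]]]'
python3 -m crank '[[[0,0,0,0,0,0.02,1],[0,0,0,0,0,0.05,1],[0,0,0,0,0,0.1,1],[0,0,0,0,0,0.1,1]]]'
python3 - <<'E'
from h import *
im=get_image("side"); save(im,"s5.png",crop=(200,120,420,330),scale=3)
print(state()["tcp_pos"])
E
```

```text
clock: 5.15
tcp_pos: [547.0, -296.0, 40.0]
ee_rot: [[-0.0, -0.966, -0.26], [-0.0, -0.26, 0.966], [-1.0, 0.0, -0.0]]
wrist_force: [0.2, -0.2, 0.1]
opening: 0.2
clock: 5.55
tcp_pos: [549.9, -297.9, 148.9]
ee_rot: [[0.011, -0.965, -0.26], [-0.006, -0.26, 0.966], [-1.0, -0.009, -0.009]]
wrist_force: [-0.4, -0.5, 1.4]
opening: 0.1
[ 548.95013123 -296.91250908  145.0203891 ]
```

View pics/s5.png

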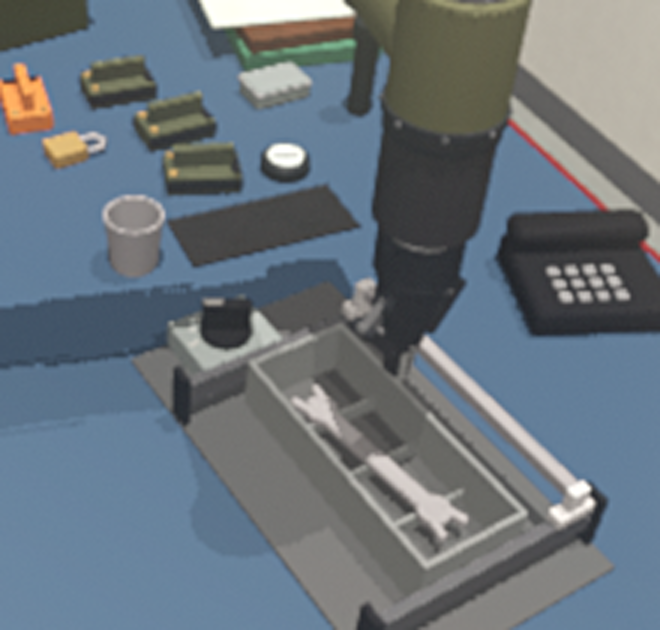

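```bash
python3 - <<'E'
from h import *
print(tcp_to_tips)
im=get_image("wrist"); save(im,"w6.png",scale=1.5)
sc=get_image("scene"); sd=get_image("side")
save(sc,"sc6.png",crop=(100,110,260,230),scale=5)
save(sd,"sd6.png",crop=(250,210,410,330),scale=5)
for i in (sc,sd): print(tip_of("spanner_mid",i)); 
import pickle; pickle.dump((im,sc,sd),open("i6.pkl","wb"))
E
```

```text
19.0
[{'uv': [169.8, 162.1], 'p': 0.6}]
[{'uv': [323.5, 275.3], 'p': 0.9}]
```

View pics/w6.png

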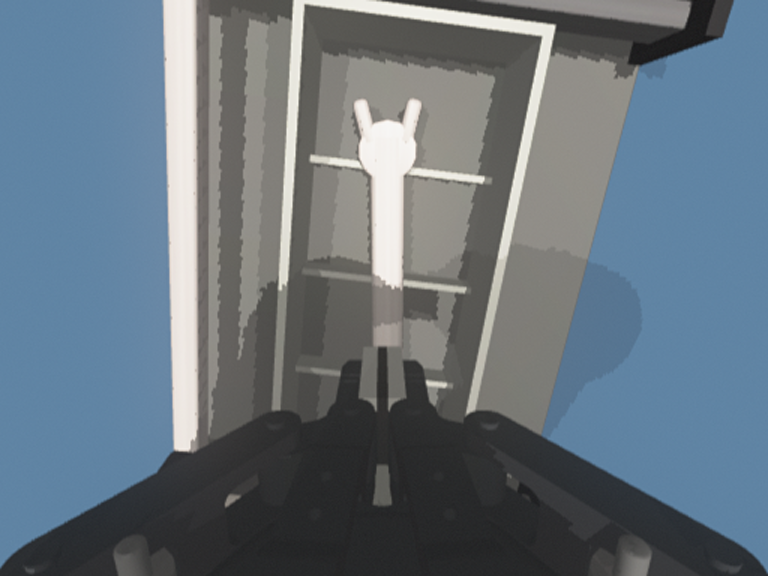

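View pics/sd6.png

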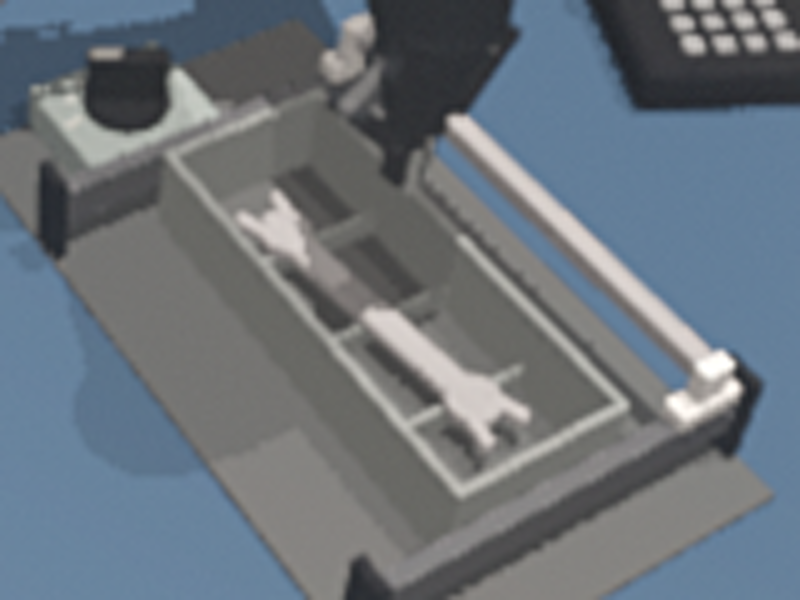

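View pics/sc6.png

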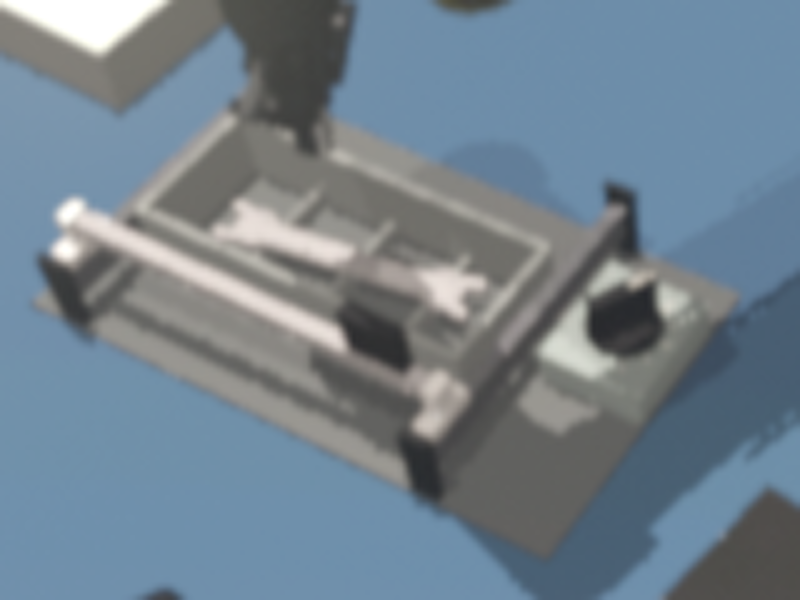

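```bash
python3 - <<'E'
from h import *
import pickle
im,sc,sd=pickle.load(open("i6.pkl","rb"))
w=pickle.load(open("w2.pkl","rb"))
C=lambda x,y,ox,oy,s:(ox+x/s,oy+y/s)
print("tip",tri([(sc,C(308,152,100,110,5)),(sd,C(398,187,250,210,5))]))
print("tcp proj",proj(im,[549,-297,145]),proj(im,[549,-297,126]),proj(sc,[549,-297,126]),proj(sd,[549,-297,126]))
print("spanner",tri([(sc,(169.8,162.1)),(sd,(323.5,275.3))]))
print("head far",tri([(w,(365/1.5,28/1.5)),(im,(388/1.5,148/1.5))]))
print("head far",tri([(w,(365/1.5,28/1.5)),(im,(388/1.5,148/1.5)),(sc,C(242,222,100,110,5)),(sd,C(482,405,250,210,5))]))
print("head near",tri([(sc,C(440,285,100,110,5)),(sd,C(290,240,250,210,5))]))
# reprojection of known tray rim corners far end
from fit import R,r
for P in [(60,-143,68),(-60,-143,68),(-60,143,68),(60,143,68)]:
    X=R(r.x[2])@np.array(P)+[r.x[0],r.x[1],0]
    print(P,X.round(1),proj(im,X)*1.5,(proj(sc,X)-[100,110])*5,(proj(sd,X)-[250,210])*5)
E
```

```text
tip (array([ 546.92406888, -301.30091942,  142.66409871]), [3.828726581942945, 3.828726581943022])
tcp proj [[254.12064066 241.8642497 ]] [[254.37788835 227.88740265]] [[164.00922503 144.41550359]] [[330.02963127 250.45749306]]
spanner (array([ 541.7055956 , -299.49394922,   23.1337146 ]), [0.28326839949193133, 0.28326839949195964])
head far (array([ 566.18657382, -373.35886946,   33.48405742]), [0.22189442173167992, 0.22189442173184573])
head far (array([ 568.08560387, -376.64858889,   34.71110348]), [4.056525078264976, 3.737391812333636, 5.062173287135653, 3.216692427095066])
head near (array([ 523.98429087, -225.6896663 ,   30.19900126]), [2.7642936456204765, 2.7642936456204303])
(60, -143, 68) [ 625.7 -427.4   68. ] [[292.51927928 -11.36716304]] [[133.10212884 208.03907169]] [[626.87758859 402.96799463]]
(-60, -143, 68) [ 506.9 -444.6   68. ] [[555.75632426  23.78084772]] [[236.82658797 108.17055897]] [[456.95923726 494.61634495]]
(-60, 143, 68) [ 465.8 -161.6   68. ] [[452.22236209 521.26297018]] [[549.48695722 245.01491291]] [[160.75165823 149.96197181]]
(60, 143, 68) [ 584.6 -144.3   68. ] [[266.74772975 502.57311125]] [[454.96727828 358.03976273]] [[316.59726012  85.13395812]]
```

```bash
python3 -m crank '[[[0,0,0,-0.004,0.012,0,0.5],[0,0,0,-0.007,0.021,-0.03,0.5],[0,0,0,-0.007,0.021,-0.07,0.5],[0,0,0,-0.007,0.021,-0.09,0.5],[0,0,0,-0.007,0.021,-0.106,0.5],[0,0,0,-0.007,0.021,-0.106,0.5],[0,0,0,-0.007,0.021,-0.106,0.5]]]'
python3 - <<'E'
from h import *
im=get_image("wrist"); save(im,"w7.png",scale=1.5)
print(state()["tcp_pos"],state()["wrist_force"])
E
```

```text
clock: 6.55
tcp_pos: [540.4, -275.1, 34.8]
ee_rot: [[0.001, -0.966, -0.26], [-0.001, -0.26, 0.966], [-1.0, -0.0, -0.001]]
wrist_force: [1.5, -1.3, 0.1]
opening: 43.2
[ 540.82573851 -275.26856254   35.5701148 ] [ 0.15359265 -0.95697273 -0.13224167]
```

View pics/w7.png

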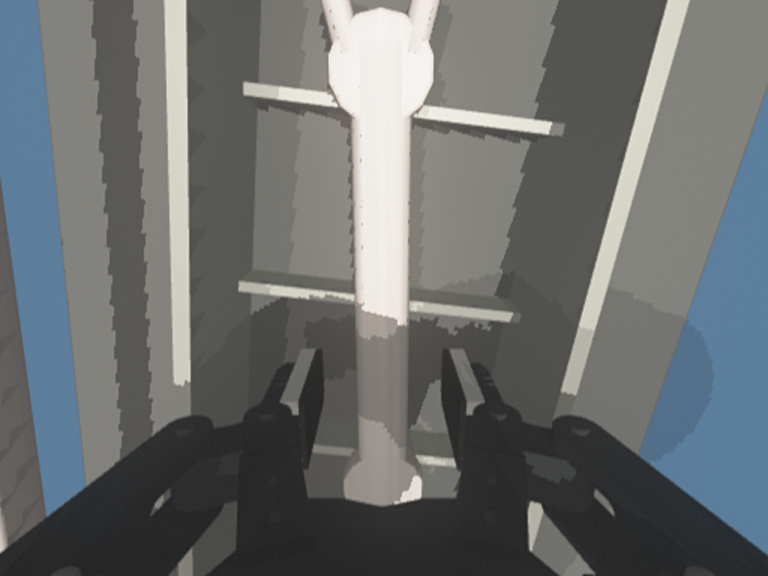

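```bash
python3 -m crank '[[[0,0,0,0,0,-0.001,0.7],[0,0,0,0,0,-0.001,1],[0,0,0,0,0,-0.001,1],[0,0,0,0,0,-0.001,1],[0,0,0,0,0,-0.001,1]]]'
```

```text
clock: 7.1
tcp_pos: [540.0, -275.0, 33.1]
ee_rot: [[-0.0, -0.966, -0.26], [-0.0, -0.26, 0.966], [-1.0, 0.0, -0.0]]
wrist_force: [-0.3, 0.3, 0.1]
opening: -0.2
```

```bash
python3 - <<'E'
from h import *
im=get_image("wrist"); save(im,"w8.png",scale=1.5)
sd=get_image("side"); save(sd,"sd8.png",crop=(250,210,410,330),scale=5)
print(state())
E
```

```text
{'clock': 7.2, 'qpos': array([-1.40733598e-01,  1.18802734e-01, -1.86829804e-01,  8.59842550e-05,
       -1.26524431e+00,  4.03695535e-01]), 'joint_velocities': array([-0.00116013,  0.00099491,  0.00050759, -0.00145202,  0.00146987,
        0.00050169]), 'joint_efforts': array([-2.12260195e-03, -3.92366195e+01,  3.31923258e+01,  6.62243485e+00,
       -1.00980225e-03, -1.08384202e-04]), 'tcp_pos': array([ 539.98640381, -274.99123245,   32.98301274]), 'ee_rot': array([[-9.12239845e-05, -9.65617554e-01, -2.59966788e-01],
       [-6.98966541e-05, -2.59966782e-01,  9.65617557e-01],
       [-9.99999993e-01,  1.06258290e-04, -4.37782305e-05]]), 'wrist_force': array([0.27189631, 0.08997356, 0.07002405]), 'moment': array([ 0.02514676, -0.04323683,  0.03650869]), 'opening': 0.017550695959187672}
```

View pics/w8.png

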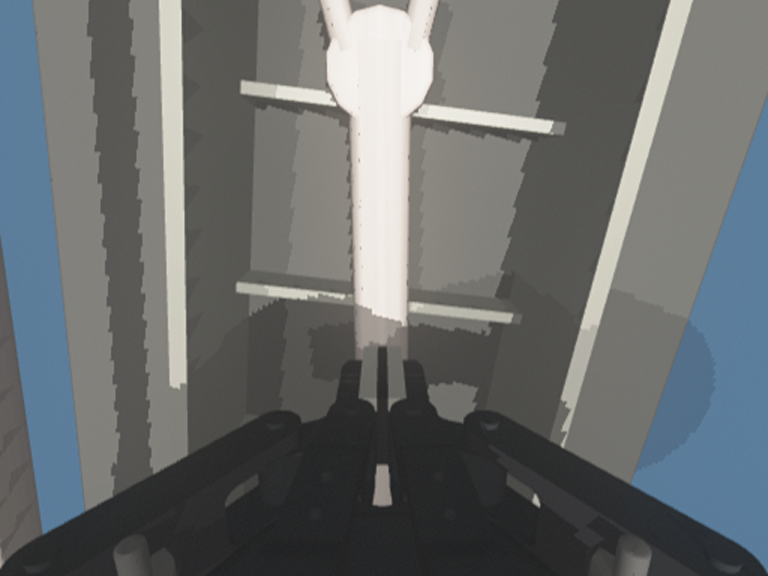

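View pics/sd8.png

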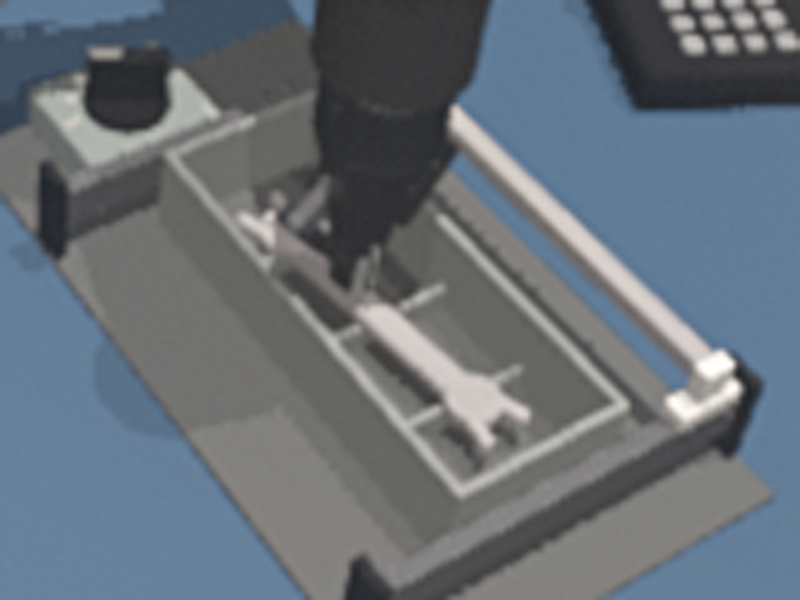

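```bash
python3 - <<'E'
from h import *
sc=get_image("scene"); sd=get_image("side")
save(sc,"sc9.png",crop=(140,130,220,190),scale=10)
save(sd,"sd9.png",crop=(290,240,370,300),scale=10)
for z in (14,24,33,40): print(z,(proj(sc,[540,-275,z])-[140,130])*10,(proj(sd,[540,-275,z])-[290,240])*10)
E
```

```text
14 [[352.73237964 364.21737453]] [[287.5706981  314.59323166]]
24 [[348.55135619 346.82965809]] [[291.516711  293.0217659]]
33 [[344.74694921 331.00818501]] [[295.10335516 273.4148427 ]]
40 [[341.76038235 318.58788207]] [[297.91635801 258.03714468]]
```

View pics/sd9.png

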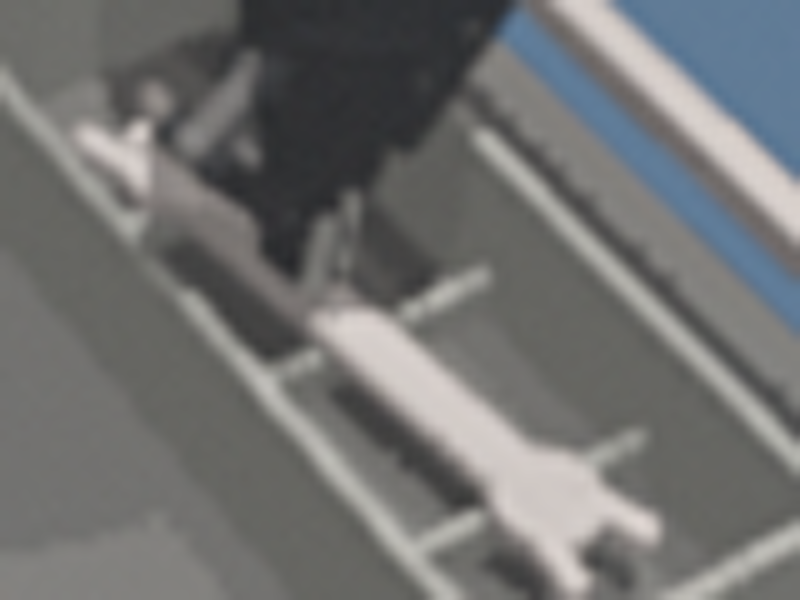

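View pics/sc9.png

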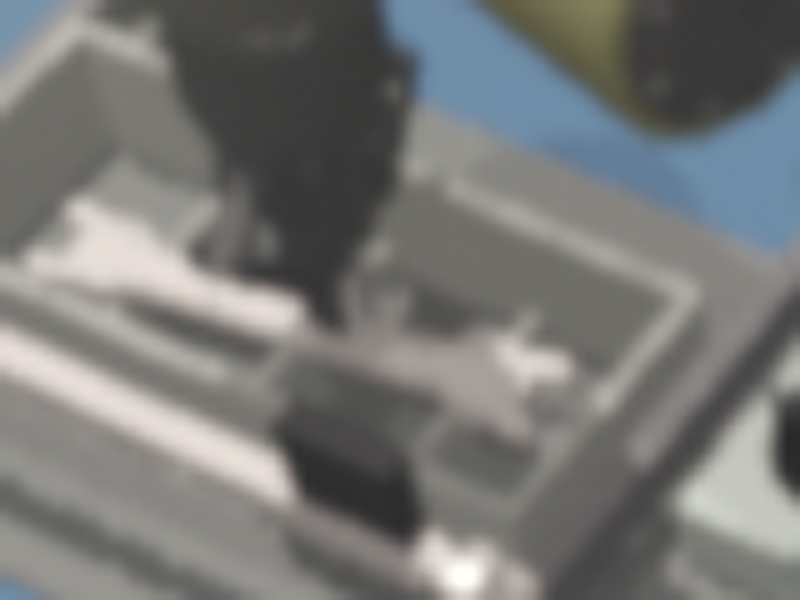

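```bash
for i in 1 2 3; do python3 -m crank '[[[0,0,0,0,0,-0.002,1],[0,0,0,0,0,-0.002,1]]]' | egrep 'tcp|force'; done
```

```text
tcp_pos: [540.0, -275.0, 30.9]
wrist_force: [-0.5, 0.2, 0.1]
tcp_pos: [540.1, -275.0, 30.8]
wrist_force: [-4.8, 4.0, 9.4]
tcp_pos: [540.2, -275.1, 30.7]
wrist_force: [-8.3, 7.0, 19.6]
```

```bash
python3 - <<'E'
from h import *
s=state(); print(s["moment"],s["wrist_force"],s["tcp_pos"],s["ee_rot"].round(4))
F=s["wrist_force"];M=s["moment"]
print(np.cross(F,M)/(F@F)*1000, F/np.linalg.norm(F))
im=get_image("wrist"); save(im,"w10.png",scale=1.5)
E
```

```text
[ 2.34886935  2.94219924 -0.04487827] [-8.32170731  6.98712396 19.58425916] [ 540.23642792 -275.10855409   30.73827228] [[ 8.000e-04 -9.654e-01 -2.609e-01]
 [-1.400e-03 -2.609e-01  9.654e-01]
 [-1.000e+00 -4.000e-04 -1.600e-03]]
[-115.49592244   90.96119627  -81.5287626 ] [-0.37155888  0.31197059  0.87442458]
```

View pics/w10.png

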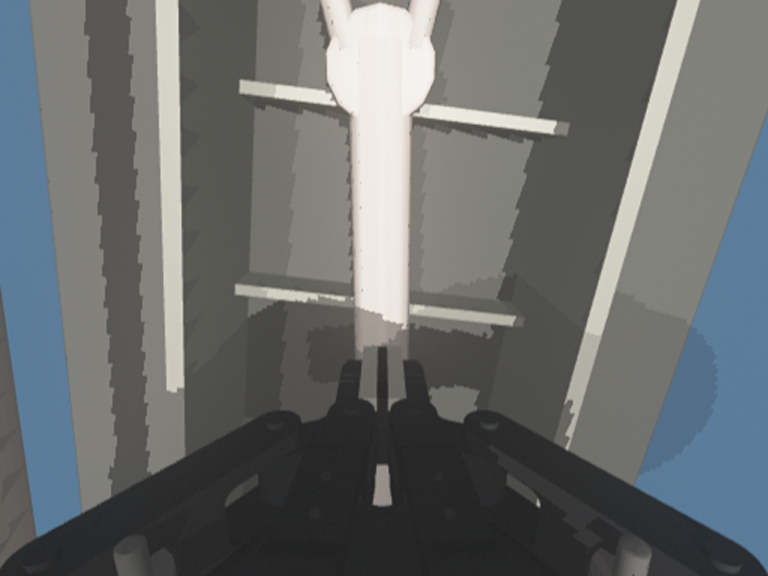

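```bash
python3 -m crank '[[[0,0,0,0,0,0.025,0.5],[0,0,0,0,0,0.025,0.5],[0,0,0,0,0,0.025,0.5],[0,0,0,0,0,0.005,0.5],[0,0,0,0,0,-0.01,0.5],[0,0,0,0,0,-0.01,0.5]]]'
python3 -m crank '[[[0,0,0,0,0,0,0.7],[0,0,0,0,0,0,1],[0,0,0,0,0,0,1],[0,0,0,0,0,0,1],[0,0,0,0,0,0,1]]]'
```

```text
clock: 8.55
tcp_pos: [539.3, -274.6, 14.4]
ee_rot: [[-0.002, -0.966, -0.26], [0.001, -0.26, 0.966], [-1.0, 0.002, 0.001]]
wrist_force: [-0.3, -0.6, 0.4]
opening: 42.7
clock: 9.05
tcp_pos: [539.7, -274.9, 16.6]
ee_rot: [[-0.001, -0.966, -0.26], [0.0, -0.26, 0.966], [-1.0, 0.001, 0.0]]
wrist_force: [0.5, 0.6, -1.5]
opening: 18.4
```

```bash
python3 -m crank '[[[0,0,0,0,0,0.03,1],[0,0,0,0,0,0.07,1],[0,0,0,0,0,0.11,1],[0,0,0,0,0,0.145,1],[0,0,0,0,0,0.145,1]]]'
python3 - <<'E'
from h import *
im=dict(vfov=67.17963,cx=254.49,cy=190.99,origin=np.array([599.62,-75.81,372.0]),color=np.zeros((384,512,3)),
attitude=np.array([[-9.99998765e-01, -1.36073990e-03,  7.86478846e-04],[ 1.06587206e-03, -9.54906676e-01, -2.96904200e-01],[ 1.15502329e-03, -2.96902995e-01,  9.54906947e-01]]))
P=[onz(im,np.array(u)/1.5,4) for u in [(237,310),(490,312),(481,404),(255,402)]]
print(np.round(P,1))
print(proj(im,[600,0,226])*1.5)
print("pack rib top",onz(im,np.array((405,465))/1.5,58))
sc=get_image("scene"); save(sc,"sc11.png",crop=(90,60,350,260),scale=3)
d=cut_out("mat_mid",sc); print([(x["p"],x["uv"],x["pixels"].sum()) for x in d])
sd=get_image("side"); d2=cut_out("mat_mid",sd); print([(x["p"],x["uv"],x["pixels"].sum()) for x in d2])
for I,dd in ((sc,d),(sd,d2)):
    if dd:
        c,_=cv2.findContours(dd[0]["pixels"].astype(np.uint8),cv2.RETR_EXTERNAL,cv2.CHAIN_APPROX_NONE)
        c=max(c,key=cv2.contourArea)[:,0,:]
        W=np.array([onz(I,u,4)[:2] for u in c],np.float32); print(cv2.minAreaRect(W))
E
```

```text
clock: 9.55
tcp_pos: [542.2, -276.2, 169.0]
ee_rot: [[0.01, -0.966, -0.26], [-0.004, -0.26, 0.966], [-1.0, -0.008, -0.006]]
wrist_force: [0.9, 0.3, -0.8]
opening: 18.7
[[730.1  60.7   4. ]
 [501.3  62.9   4. ]
 [503.1 158.2   4. ]
 [722.2 155.6   4. ]]
[[380.48212904 364.26676446]]
pack rib top [579.30196349 184.42811817  58.        ]
[(0.6, [241.0, 239.3], np.int64(1707))]
[(0.71, [285.7, 195.2], np.int64(974))]
((618.54833984375, 111.64958190917969), (94.9164810180664, 230.63307189941406), 88.55414581298828)
((616.1485595703125, 108.77595520019531), (101.22109985351562, 232.03736877441406), 89.07254791259766)
```

View pics/sc11.png

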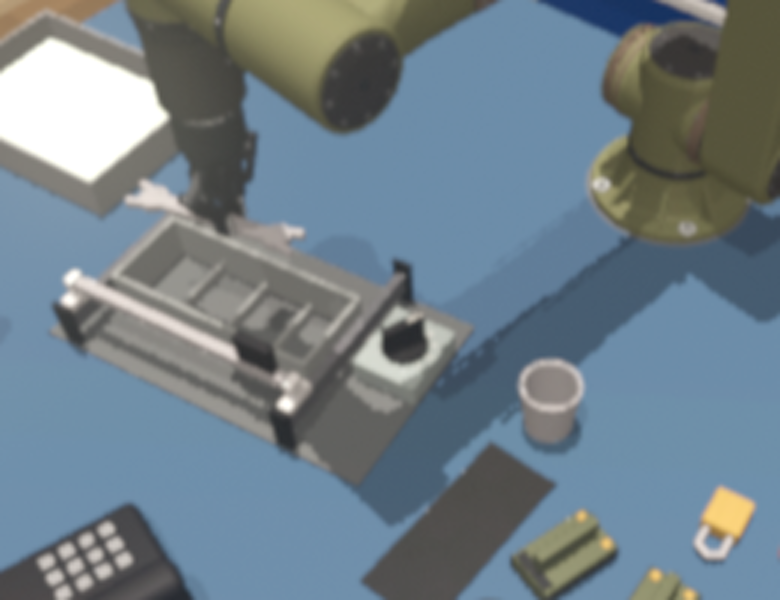

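```bash
python3 -m crank '[[[0,0,0,0.005,-0.0,0,1],[0,0,0.1,0.01,0.045,0,1],[0,0,0.22,0.018,0.09,0,1],[0,0,0.35,0.025,0.135,0,1],[0,0,0.49,0.032,0.18,0,1],[0,0,0.63,0.038,0.225,0,1],[0,0,0.77,0.045,0.27,0,1],[0,0,0.91,0.05,0.315,0,1]]]'
python3 -m crank '[[[0,0,0.14,0.005,0.04,0,1],[0,0,0.28,0.005,0.07,0,1],[0,0,0.395,0.005,0.07,-0.03,1],[0,0,0.395,0.005,0.07,-0.07,1],[0,0,0.395,0.005,0.07,-0.1,1],[0,0,0.395,0.005,0.07,-0.1,1]]]'
python3 - <<'E'
from h import *
sc=get_image("scene"); save(sc,"sc12.png",crop=(180,130,380,300),scale=4)
im=get_image("wrist"); save(im,"w12.png",scale=1.5)
sd=get_image("side")
a=tip_of("spanner_mid",sc);b=tip_of("spanner_mid",sd);print(a,b)
if a and b: print(tri([(sc,a[0]["uv"]),(sd,b[0]["uv"])]),state()["tcp_pos"])
E
```

```text
clock: 10.55
tcp_pos: [589.8, 42.0, 160.7]
ee_rot: [[-0.002, -0.382, -0.924], [-0.001, -0.924, 0.382], [-1.0, 0.001, 0.001]]
wrist_force: [1.3, -0.3, -2.5]
opening: 18.5
clock: 11.15
tcp_pos: [591.3, 109.1, 55.0]
ee_rot: [[-0.011, -0.003, -1.0], [-0.004, -1.0, 0.003], [-1.0, 0.004, 0.011]]
wrist_force: [-0.5, 0.2, -2.9]
opening: 18.0
[{'uv': [243.8, 226.9], 'p': 0.8}] [{'uv': [290.1, 182.3], 'p': 0.74}, {'uv': [305.7, 256.1], 'p': 0.55}, {'uv': [274.7, 225.6], 'p': 0.36}, {'uv': [243.8, 192.3], 'p': 0.21}]
(array([617.76286097, 107.94881429,  61.30308777]), [4.667907833736414, 4.667907833736381]) [596.39827462 110.34813998  64.58031762]
```

View pics/sc12.png

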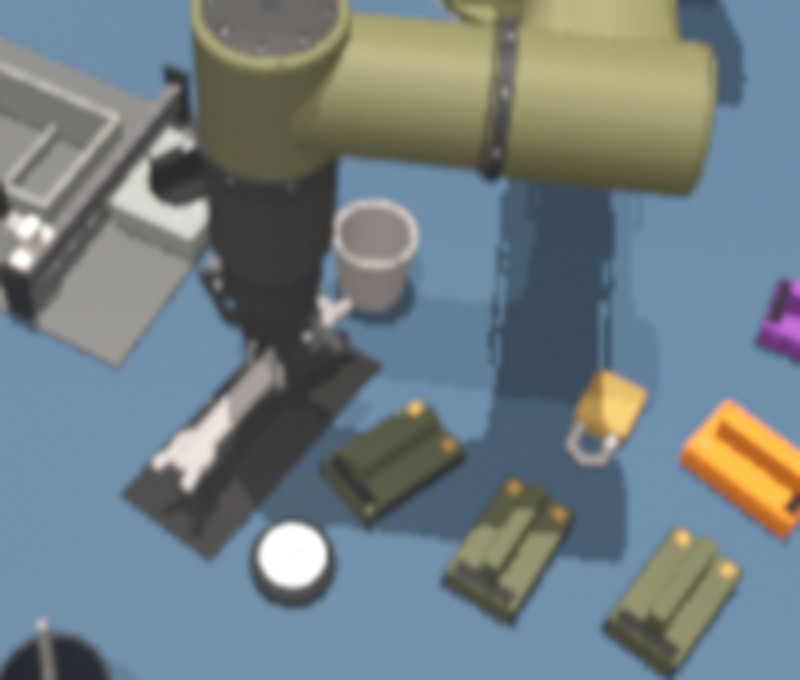

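View pics/w12.png

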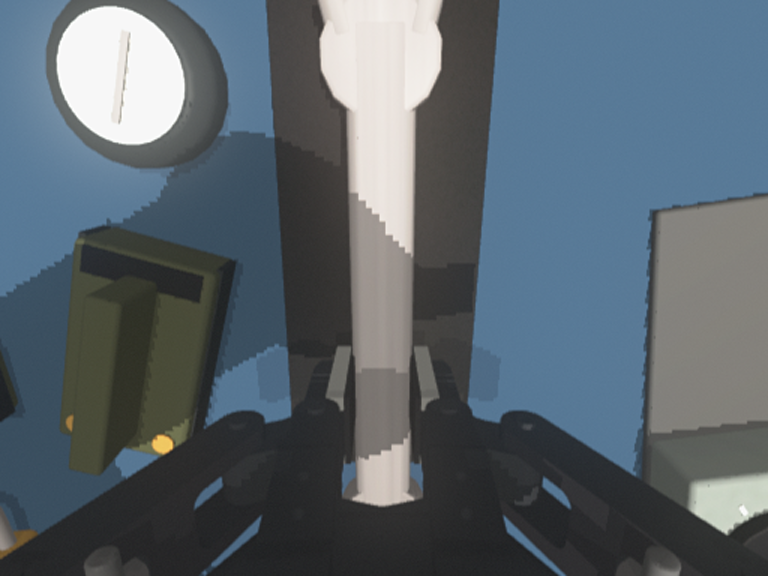

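```bash
python3 -m crank '[[[0,0,0,0,0,-0.03,1],[0,0,0,0,0,-0.05,1],[0,0,0,0,0,-0.06,1],[0,0,0,0,0,-0.063,1],[0,0,0,0,0,-0.064,1],[0,0,0,0,0,-0.064,1]]]'
python3 -m crank '[[[0,0,0,0,0,0,0.5],[0,0,0,0,0,0,0.5],[0,0,0,0,0,0,0.5],[0,0,0,0,0,0.05,0.5],[0,0,0,0,0,0.1,0.5],[0,0,0,0,0,0.15,0.5]]]'
```

```text
clock: 12.0
tcp_pos: [596.0, 110.4, -0.5]
ee_rot: [[0.002, -0.003, -1.0], [0.001, -1.0, 0.003], [-1.0, -0.001, -0.002]]
wrist_force: [0.5, -0.4, -2.1]
opening: 18.2
clock: 12.6
tcp_pos: [594.8, 109.8, 150.2]
ee_rot: [[0.0, -0.003, -1.0], [-0.0, -1.0, 0.003], [-1.0, 0.0, -0.0]]
wrist_force: [0.9, 0.9, 0.4]
opening: 42.5
```

```bash
python3 -m crank '[[[0,0,0,-0.01,0.03,0.04,0.4],[0,0,0,-0.02,0.06,0.08,0.4],[0,0,0,-0.03,0.09,0.12,0.4],[0,0,0,-0.04,0.12,0.15,0.4],[0,0,0,-0.045,0.15,0.18,0.4],[0,0,0,-0.045,0.15,0.18,0.4],[0,0,0,-0.045,0.15,0.18,0.4]]]'
python3 - <<'E'
from h import *
im=get_image("wrist"); save(im,"w13.png",scale=1.5)
import pickle; pickle.dump(im,open("w13.pkl","wb"))
print(im["origin"],state()["tcp_pos"])
for n in ["pack0_mid","pack1_mid"]:
    print(n,[(np.round(d["uv"],1).tolist(),round(d["p"],2),onz(im,d["uv"],29).round(1).tolist()) for d in tip_of(n,im)][:7])
    print(n,[(np.round(d["uv"],1).tolist(),round(d["p"],2)) for d in cut_out(n,im)][:7])
print([(np.round(d["uv"],1).tolist(),round(d["p"],2),onz(im,d["uv"],10).round(1).tolist()) for d in tip_of("spanner_mid",im)][:7])
E
```

```text
clock: 13.3
tcp_pos: [549.9, 260.8, 328.5]
ee_rot: [[0.001, -0.001, -1.0], [0.001, -1.0, 0.001], [-1.0, -0.001, -0.001]]
wrist_force: [-0.1, 0.3, -0.3]
opening: 51.1
[625.13605559 260.37411249 475.45592262] [549.86962749 260.04690792 327.38613283]
pack0_mid [([202.8, 130.6], 0.84, [583.4, 339.7, 29.0])]
pack0_mid [([203.3, 128.4], 0.67)]
pack1_mid []
pack1_mid []
[([352.3, 106.7], 0.68, [617.4, 110.0, 10.0])]
```

View pics/w13.png

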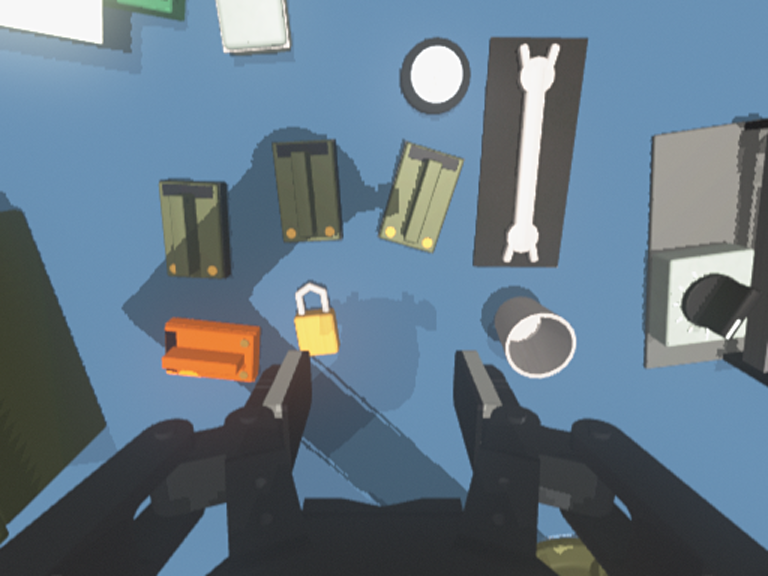

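Spanner is on the mat at (530,150). Three olive packs show at (195,228), (307,190) and (422,195). The orange one at (212,350) is a look-alike. Next I'll enlarge and measure their poses.

```bash
python3 - <<'E'
from h import *
import pickle
im=pickle.load(open("w13.pkl","rb")); save(im,"w13c.png",crop=(95,80,325,200),scale=3.4)
E
```

```text
(no output)
```

View pics/w13c.png

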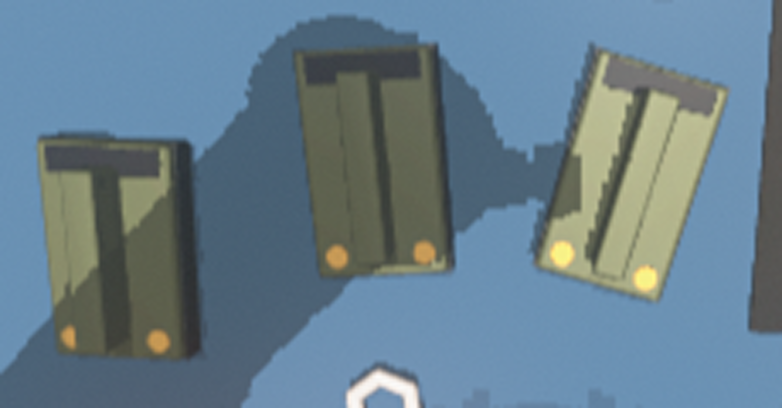

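```bash
cat > packfit.py <<'E'
from h import *
import pickle
from scipy.optimize import least_squares
def fitpack(im,pts,p0):
    # pts: list of (local xyz above counter, uv)
    def res(p):
        c,s=np.cos(p[2]),np.sin(p[2])
        return np.concatenate([proj(im,[p[0]+c*x-s*y,p[1]+s*x+c*y,z])[0]-uv for (x,y,z),uv in pts])
    r=least_squares(res,p0,loss="soft_l1"); return r.x,np.abs(res(r.x)).max()
E
python3 - <<'E'
from packfit import *
im=pickle.load(open("w13.pkl","rb"))
t=lambda u:np.array([95,80])+np.array(u)/3.4
# image up=+x world, image left=+y
body=[(50,30,30),(50,-30,30),(-50,-30,30),(-50,30,30)]; rib=[(40,7,58),(40,-7,58),(-40,-7,58),(-40,7,58)]
D={"L":([(38,143),(173,143),(185,357),(60,353)],[(63,172),(97,172),None,None]),
"M":([(296,53),(432,47),(447,270),(320,274)],[(338,73),(370,73),(385,262),(358,263)]),
"R":([(597,50),(728,92),(660,300),(537,264)],[(648,90),(682,100),(628,278),(595,272)])}
for k,(b,r) in D.items():
    c=np.mean(b,0); P=onz(im,t(c),30)
    pts=[(m,t(u)) for m,u in zip(body+rib,b+r) if u]
    x,e=fitpack(im,pts,[P[0],P[1],0]); print(k,x.round(1)[:2],np.degrees(x[2]).round(1),e.round(2), np.hypot(*x[:2]))
E
```

```text
L [547.1 456.5] -2.8 1.41 712.5342122202181
M [586.5 336. ] 2.0 1.25 675.9197371859277
R [579.3 221.6] -15.6 1.67 620.2685070510555
```

```bash
python3 -m crank '[[[0,0,-0.13,0.015,-0.02,-0.04,0.5],[0,0,-0.272,0.029,-0.038,-0.08,0.5],[0,0,-0.272,0.029,-0.038,-0.13,0.5],[0,0,-0.272,0.029,-0.038,-0.18,0.5],[0,0,-0.272,0.029,-0.038,-0.218,0.5],[0,0,-0.272,0.029,-0.038,-0.218,0.5],[0,0,-0.272,0.029,-0.038,-0.218,0.5]]]'
python3 - <<'E'
from h import *
im=get_image("wrist"); save(im,"w14.png",scale=1.5); print(state()["tcp_pos"])
E
```

```text
clock: 14.3
tcp_pos: [579.4, 221.4, 111.0]
ee_rot: [[0.001, -0.272, -0.962], [-0.001, -0.962, 0.272], [-1.0, 0.001, -0.001]]
wrist_force: [0.0, 0.5, 2.2]
opening: 42.3
[580.26360569 222.06882694 112.94244967]
```

View pics/w14.png

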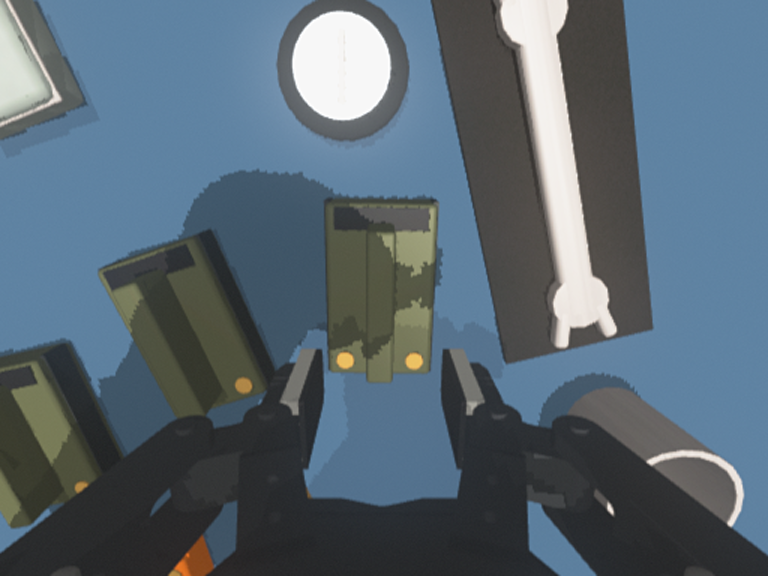

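```bash
python3 -m crank '[[[0,0,0,0,0,-0.04,0.5],[0,0,0,0,0,-0.07,0.5],[0,0,0,0,0,-0.082,0.5],[0,0,0,0,0,-0.082,0.5],[0,0,0,0,0,-0.082,0.8],[0,0,0,0,0,-0.082,1],[0,0,0,0,0,-0.082,1],[0,0,0,0,0,-0.082,1]]]'
python3 -m crank '[[[0,0,0,0,0,0,1],[0,0,0,0,0,0.03,1],[0,0,0,0,0,0.08,1],[0,0,0,0,0,0.13,1],[0,0,0,0,0,0.16,1]]]'
python3 - <<'E'
from h import *
im=get_image("wrist"); save(im,"w15.png",scale=1.5); print(state()["tcp_pos"])
E
```

```text
clock: 15.15
tcp_pos: [580.5, 222.8, 31.0]
ee_rot: [[0.004, -0.271, -0.963], [0.002, -0.963, 0.271], [-1.0, -0.003, -0.004]]
wrist_force: [-2.1, -0.6, 6.9]
opening: 13.0
clock: 15.65
tcp_pos: [579.8, 222.2, 193.0]
ee_rot: [[0.005, -0.271, -0.962], [0.002, -0.962, 0.271], [-1.0, -0.003, -0.004]]
wrist_force: [0.4, 0.0, -2.1]
opening: 12.4
[581.21806461 222.47895361 197.95548805]
```

View pics/w15.png

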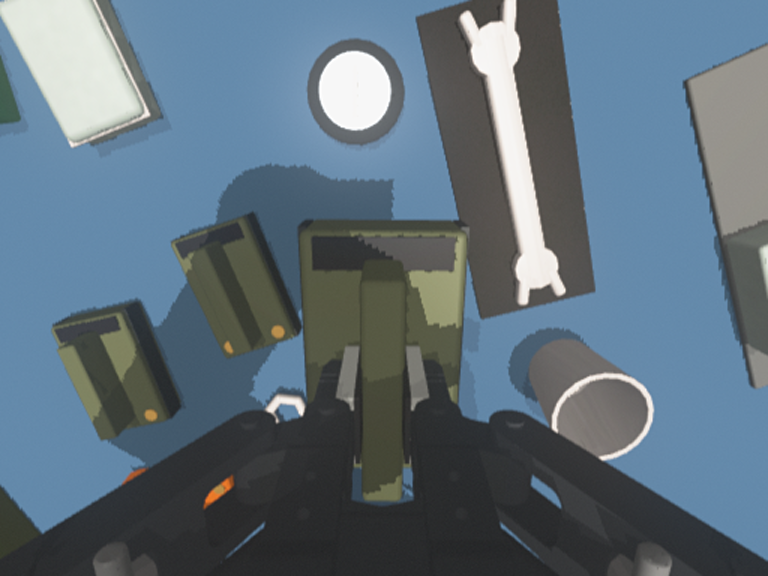

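```bash
python3 - <<'E'
from h import *
im=get_image("wrist"); s=state(); t=s["tcp_pos"]; R=s["ee_rot"]; print(t)
save(im,"w16.png",crop=(150,100,350,270),scale=4)
for dz in (-4,0): print((proj(im,t+R[:,2]*-50+R[:,1]*np.array([[30],[-30]])+[0,0,-1+dz])),proj(im,t-R[:,2]*40+R[:,1]*np.array([[7],[-7]])+[0,0,27+dz]), proj(im,t+R[:,2]*40+R[:,1]*np.array([[7],[-7]])+[0,0,27+dz]))
E
```

```text
[580.92246688 222.78380949 194.77871177]
[[309.5995444  151.54384753]
 [198.33401018 151.64071257]] [[268.71027257 183.02103588]
 [238.05424494 183.04313016]] [[266.71481377 326.29851341]
 [240.70059203 326.29949711]]
[[310.92660933 152.73794554]
 [196.85809169 152.83660108]] [[269.06214539 185.37792388]
 [237.49003056 185.40032369]] [[266.96168153 331.90665543]
 [240.29076118 331.90695104]]
```

View pics/w16.png

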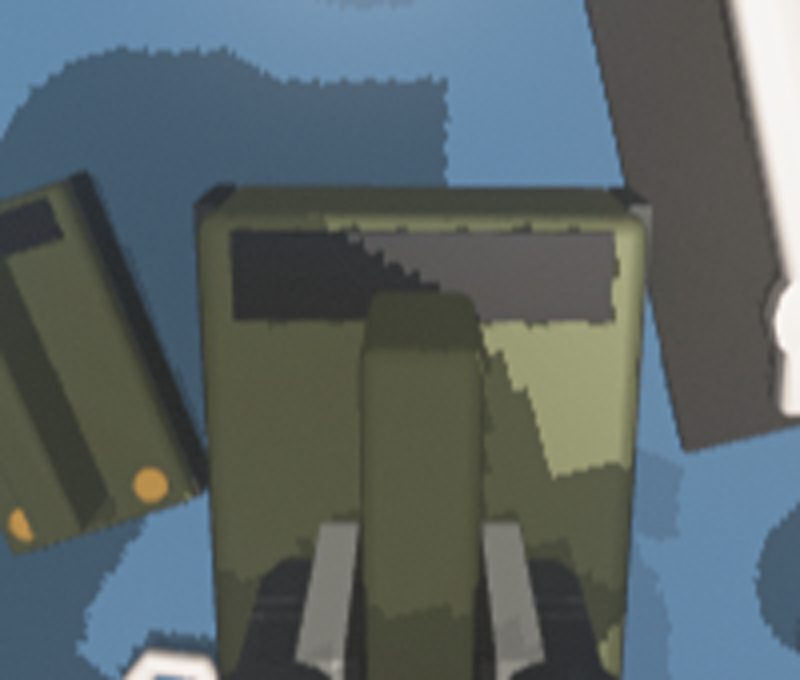

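```bash
python3 - <<'E'
from h import *
import pickle
im,sc,sd=pickle.load(open("i6.pkl","rb"))
save(im,"w6c.png",crop=(170,0,390,130),scale=3.6)
save(im,"w6d.png",crop=(170,120,390,300),scale=3.6)
E
```

```text
(no output)
```

View pics/w6c.png

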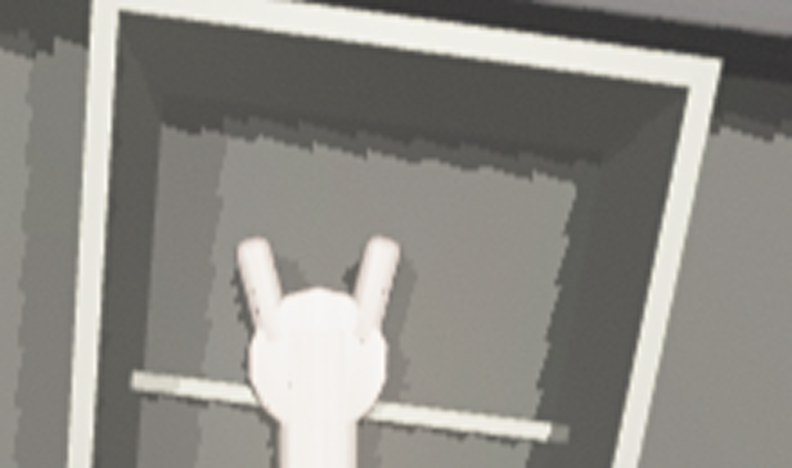

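View pics/w6d.png

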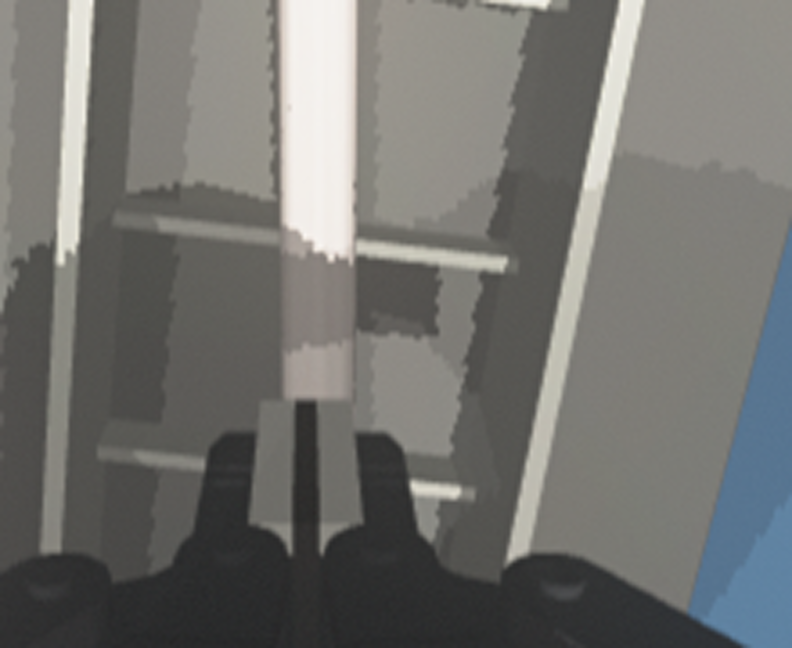

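```bash
cat > fit2.py <<'E'
from fit import *
im,_,_=pickle.load(open("i6.pkl","rb"))
o6=[((55,-138,68),(118,12),0),((-55,-138,68),(690,88),0),((-60,-143,68),(720,62),0),((55,-70,24),(132,380),0),((-55,-70,24),(568,433),0),
((55,0,24),(113,220),1),((-55,0,24),(515,265),1),((55,70,24),(98,453),1),((-55,70,24),(473,494),1)]
o6=[(P,(170+u/3.6,120*k+v/3.6)) for P,(u,v),k in o6]
def res6(p): return np.concatenate([proj(im,R(p[2])@np.array(P)+[p[0],p[1],0])[0]-uv for P,uv in o6])
r6=least_squares(res6,r.x,loss="soft_l1")
SX,SY,SA=r6.x
def W(P): return R(SA)@np.array(P,float)+[SX,SY,0]
if __name__=="__main__":
    print(r6.x,np.abs(res6(r6.x)).reshape(-1,2).round(1).tolist())
    for y in (-105,-35,35,105): print(y,W((0,y,6)).round(1))
E
python3 fit2.py
```

```text
[ 5.45622141e+02 -2.93981353e+02  1.42838583e-01] [[0.5, 0.7], [0.2, 0.4], [0.7, 0.4], [0.6, 0.3], [0.0, 0.7], [0.4, 0.1], [0.8, 0.8], [0.6, 0.4], [0.5, 0.6]]
-105 [ 560.6 -397.9    6. ]
-35 [ 550.6 -328.6    6. ]
35 [ 540.6 -259.3    6. ]
105 [ 530.7 -190.1    6. ]
```

```bash
python3 -m crank '[[[0,0,0.03,0,-0.04,0,1],[0,0,0.08,-0.005,-0.085,0,1],[0,0,0.13,-0.01,-0.13,0,1],[0,0,0.18,-0.015,-0.175,0,1],[0,0,0.23,-0.02,-0.22,0,1],[0,0,0.28,-0.025,-0.265,0,1],[0,0,0.33,-0.03,-0.31,0,1],[0,0,0.38,-0.035,-0.355,0,1]]]'
python3 -m crank '[[[0,0,0.035,-0.001,-0.04,0,1],[0,0,0.035,-0.001,-0.08,0,1],[0,0,0.035,-0.001,-0.115,0,1],[0,0,0.035,-0.001,-0.126,0,1],[0,0,0.035,-0.001,-0.126,-0.03,1],[0,0,0.035,-0.001,-0.126,-0.06,1],[0,0,0.035,-0.001,-0.126,-0.06,1],[0,0,0.035,-0.001,-0.126,-0.06,1]]]'
python3 - <<'E'
from h import *
im=get_image("wrist"); save(im,"w17.png",scale=1.5); print(state()["tcp_pos"],state()["ee_rot"].round(3))
sd=get_image("side"); save(sd,"sd17.png",crop=(250,190,410,310),scale=5)
E
```

```text
clock: 16.55
tcp_pos: [542.8, -134.3, 186.5]
ee_rot: [[-0.002, 0.107, -0.994], [0.001, -0.994, -0.107], [-1.0, -0.001, 0.002]]
wrist_force: [0.3, -0.2, -3.5]
opening: 12.9
clock: 17.35
tcp_pos: [542.6, -258.7, 127.6]
ee_rot: [[-0.002, 0.14, -0.99], [-0.0, -0.99, -0.14], [-1.0, -0.0, 0.002]]
wrist_force: [-0.6, -0.5, -1.8]
opening: 12.5
[ 543.45502083 -258.99714315  129.3443113 ] [[ 0.001  0.14  -0.99 ]
 [-0.001 -0.99  -0.14 ]
 [-1.     0.001 -0.001]]
```

View pics/w17.png

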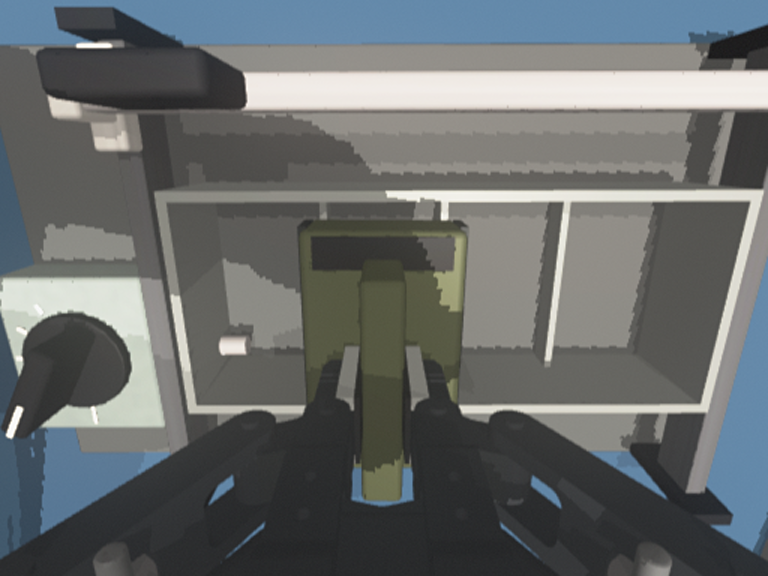

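View pics/sd17.png

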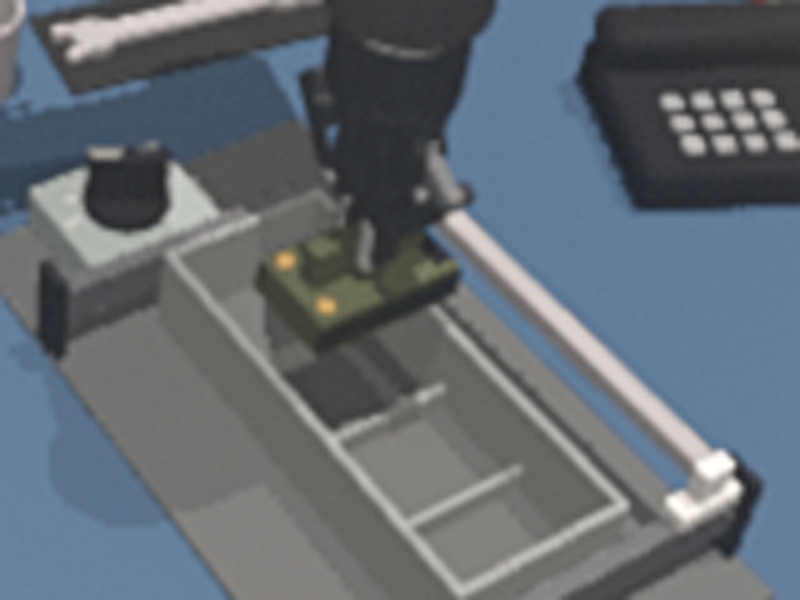

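The pack is centred between the dividers at columns 322 and 444. A small white peg stands in the dial-end bay at (235,345), so I'll leave that bay empty.

```bash
python3 -m crank '[[[0,0,0,0,0,-0.03,1],[0,0,0,0,0,-0.055,1],[0,0,0,0,0,-0.075,1],[0,0,0,0,0,-0.085,1],[0,0,0,0,0,-0.088,1],[0,0,0,0,0,-0.088,1]]]'
python3 -m crank '[[[0,0,0,0,0,-0.002,1],[0,0,0,0,0,-0.004,1],[0,0,0,0,0,-0.004,1]]]'
```

```text
clock: 18.05
tcp_pos: [539.3, -262.4, 57.5]
ee_rot: [[-0.005, 0.142, -0.99], [-0.009, -0.99, -0.142], [-1.0, 0.008, 0.006]]
wrist_force: [-52.4, 18.6, 73.6]
opening: 12.6
clock: 18.35
tcp_pos: [539.3, -262.6, 57.3]
ee_rot: [[-0.004, 0.142, -0.99], [-0.01, -0.99, -0.142], [-1.0, 0.009, 0.005]]
wrist_force: [-62.6, 25.3, 90.1]
opening: 12.5
```

```bash
python3 -m crank '[[[0,0,0,0,0,0.022,1],[0,0,0,0,0,0.022,1],[0,0,0,0,0,0.04,1],[0,0,0,0,0,0.04,1]]]'
python3 - <<'E'
from h import *
im=get_image("wrist"); save(im,"w18.png",scale=1.5); print(state()["tcp_pos"],state()["wrist_force"])
sd=get_image("side"); save(sd,"sd18.png",crop=(270,220,370,300),scale=8)
E
```

```text
clock: 18.75
tcp_pos: [544.7, -259.4, 78.7]
ee_rot: [[0.005, 0.14, -0.99], [-0.002, -0.99, -0.14], [-1.0, 0.002, -0.004]]
wrist_force: [0.4, -0.7, -2.9]
opening: 12.9
[ 544.1373587  -259.03403629   77.04443407] [-0.47326855 -0.10340122 -3.88634649]
```

View pics/w18.png

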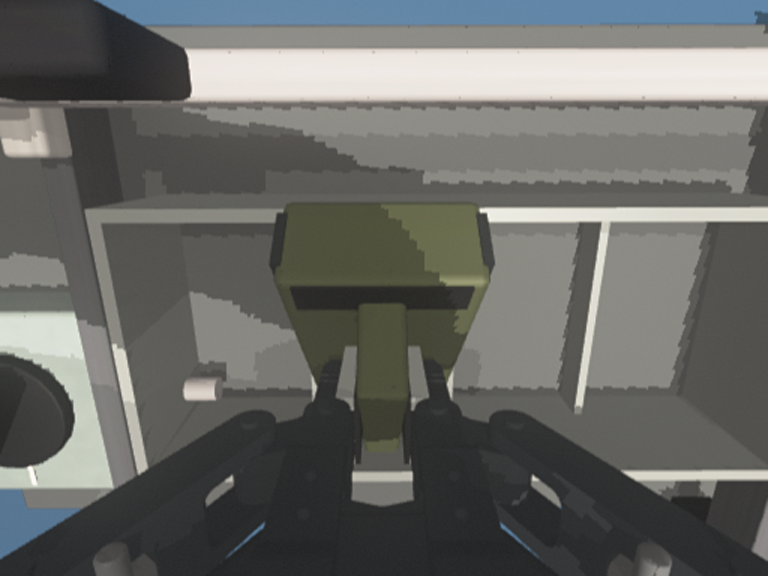

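View pics/sd18.png

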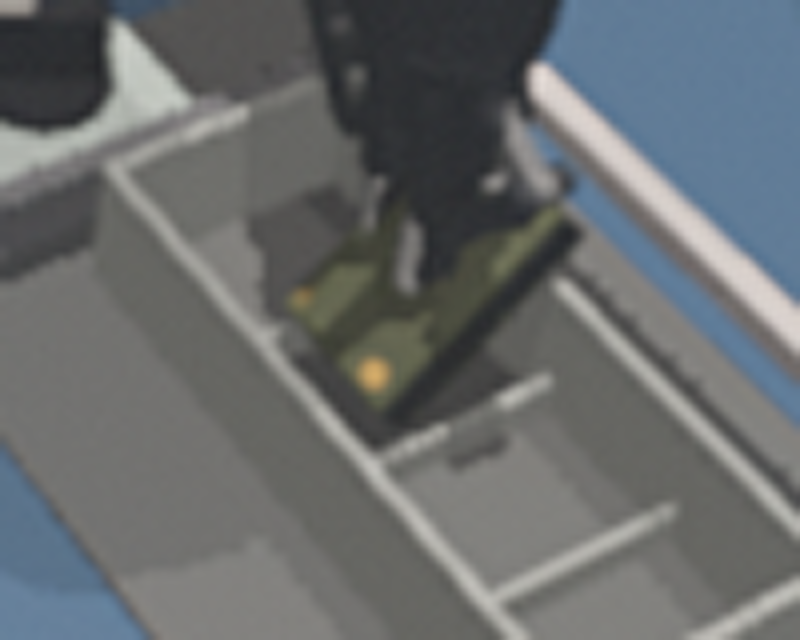

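```bash
python3 - <<'E'
from fit2 import *
# w17 camera reconstructed from TCP pose: camera rel to tool from start
T0=np.array([599.66,.08,224.97]);R0=np.array([[0,-1,0],[0,0,1],[-1,0,0.]])
s0=dict(origin=np.array([599.62287735, -75.80765807, 371.99887284]),attitude=np.array([[-9.99998765e-01, -1.36073990e-03,  7.86478846e-04],[ 1.06587206e-03, -9.54906676e-01, -2.96904200e-01],[ 1.15502329e-03, -2.96902995e-01,  9.54906947e-01]]))
Rt=np.array([[0.001,0.14,-0.99],[-0.001,-0.99,-0.14],[-1,0.001,-0.001]]);t=np.array([543.4,-259,129.2])
cam=dict(vfov=67.17963,cx=254.49,cy=190.99,color=np.zeros((384,512,3)),origin=t+Rt@R0.T@(s0["origin"]-T0),attitude=Rt@R0.T@s0["attitude"])
S=lambda P:(R(SA).T@(P-[SX,SY,0])).round(1)
u=lambda a,b:(a/1.5,b/1.5)
for n,p,z in [("rim far inner L",(170,202),68),("rim far inner R",(750,203),68),("rim near inner L",(195,405),68),("rim near R",(700,405),68),("div y0",(444,203),24),("div-70 end",(548,364),24),("body far L",(302,230),128),("body far R",(465,228),128),("rib far",(382,283),156),("rib near",(382,498),156)]:
    print(n,S(onz(cam,u(*p),z)))
print("tcp",S(t))
E
```

```text
rim far inner L [ 56.3 134.8  68. ]
rim far inner R [  54.8 -140.6   68. ]
rim near inner L [-53.7 137.3  68. ]
rim near R [ -55.  -140.3   68. ]
div y0 [50.4 -1.4 24. ]
div-70 end [-52.5 -72.5  24. ]
body far L [ 53.   62.1 128. ]
body far R [ 53.5   6.  128. ]
rib far [ 42.3  34.7 156. ]
rib near [-34.5  34.9 156. ]
tcp [  2.8  34.9 129.2]
```

```bash
python3 - <<'E'
from fit2 import *
from scipy.spatial.transform import Rotation as Ro
im=get_image("wrist"); save(im,"w19.png",crop=(170,120,340,310),scale=4); pickle.dump(im,open("w19.pkl","wb"))
print(state()["tcp_pos"])
E
```

```text
[ 542.89207254 -258.66278224   74.89515623]
```

View pics/w19.png

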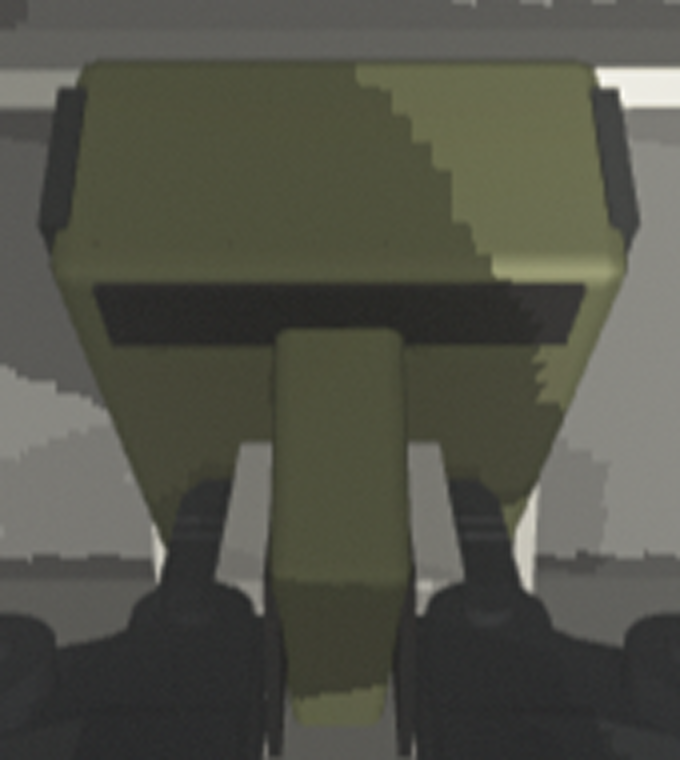

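```bash
cat > fit6.py <<'E'
from fit2 import *
from scipy.spatial.transform import Rotation as Ro
def fit6(im,pts,x0):
    # x0 stand coords of pack underside-centre..., yaw,pitch,roll rel stand ; returns center of pack mid(29)
    def place(p,L):
        Rm=R(SA)@Ro.from_euler("ZYX",p[3:]).as_matrix(); return W(p[:3])+Rm@(np.array(L,float)-[0,0,29])
    f=lambda p:np.concatenate([proj(im,place(p,L))[0]-uv for L,uv in pts])
    r=least_squares(f,x0,loss="soft_l1"); return r.x,f(r.x).reshape(-1,2)
E
python3 - <<'E'
from fit6 import *
im=pickle.load(open("w19.pkl","rb")); t=lambda u,v:np.array([170+u/4,120+v/4])
pts=[((50,30,0),t(82,63)),((50,-30,0),t(597,63)),((50,30,30),t(50,268)),((50,-30,30),t(627,268)),((40,7,30),t(275,330)),((40,-7,30),t(403,330)),((40,7,58),t(270,578)),((40,-7,58),t(412,578)),((-40,7,58),t(293,725)),((-40,-7,58),t(387,725))]
x,e=fit6(im,pts,[0,35,90,0,-0.5,0]); print(x[:3].round(1),np.degrees(x[3:]).round(1)); print(e.round(1).tolist())
s=state(); print("tcp stand",R(SA).T@(s["tcp_pos"]-[SX,SY,0]))
E
```

```text
[ 6.5 34.9 73.9] [ -0.2 -42.    0.1]
[[0.1, -0.3], [-0.4, -0.5], [0.0, 3.5], [0.5, 3.2], [0.4, -0.5], [-0.1, -0.6], [-0.2, -0.2], [-0.2, -0.3], [0.6, 0.2], [-0.7, 0.2]]
tcp stand [ 2.3254516  35.34751728 74.89515623]
```

```bash
python3 -m crank '[[[0,0,0,0,0,0.05,1],[0,0,0,0,0,0.1,1],[0,0,0,0,0,0.13,1],[0,0,-0.05,0.004,0.045,0.13,1],[0,0,-0.1,0.008,0.09,0.13,1],[0,0,-0.15,0.012,0.135,0.13,1],[0,0,-0.2,0.016,0.18,0.13,1],[0,0,-0.25,0.02,0.225,0.13,1]]]'
python3 -m crank '[[[0,0,-0.05,0.004,0.045,0,1],[0,0,-0.1,0.008,0.09,0,1],[0,0,-0.15,0.012,0.135,0,1],[0,0,-0.165,0.015,0.18,0,1],[0,0,-0.165,0.015,0.225,-0.03,1],[0,0,-0.165,0.016,0.256,-0.07,1],[0,0,-0.165,0.016,0.256,-0.1,1],[0,0,-0.165,0.016,0.256,-0.11,1]]]'
python3 - <<'E'
from h import *
im=get_image("wrist"); save(im,"w20.png",scale=1.5); print(state()["tcp_pos"])
sd=get_image("scene"); save(sd,"sd20.png",crop=(220,150,420,300),scale=4)
E
```

```text
clock: 19.7
tcp_pos: [562.7, -32.1, 204.6]
ee_rot: [[-0.001, -0.112, -0.994], [-0.0, -0.994, 0.112], [-1.0, 0.0, 0.001]]
wrist_force: [0.8, -0.9, -2.7]
opening: 12.7
clock: 20.5
tcp_pos: [576.0, 222.0, 89.1]
ee_rot: [[-0.009, -0.27, -0.963], [-0.005, -0.963, 0.27], [-1.0, 0.007, 0.007]]
wrist_force: [-0.6, 0.1, -4.6]
opening: 13.1
[576.67330983 221.21057694  90.14312328]
```

View pics/w20.png

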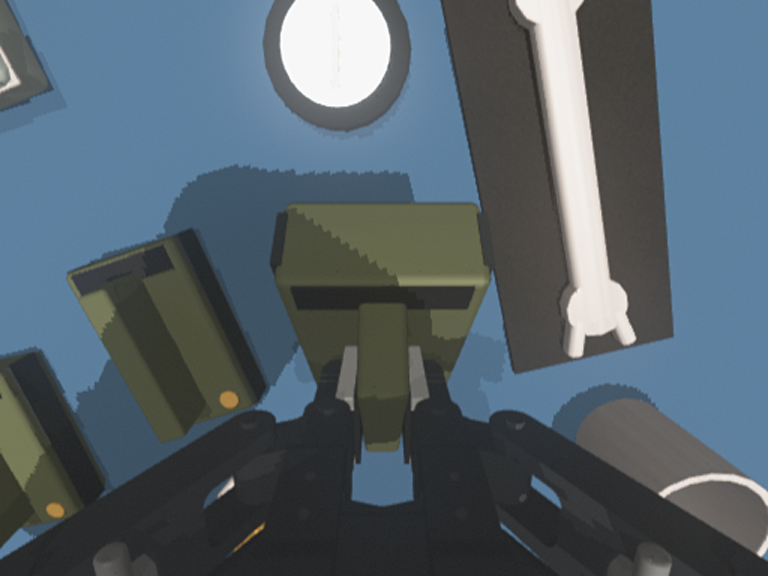

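View pics/sd20.png

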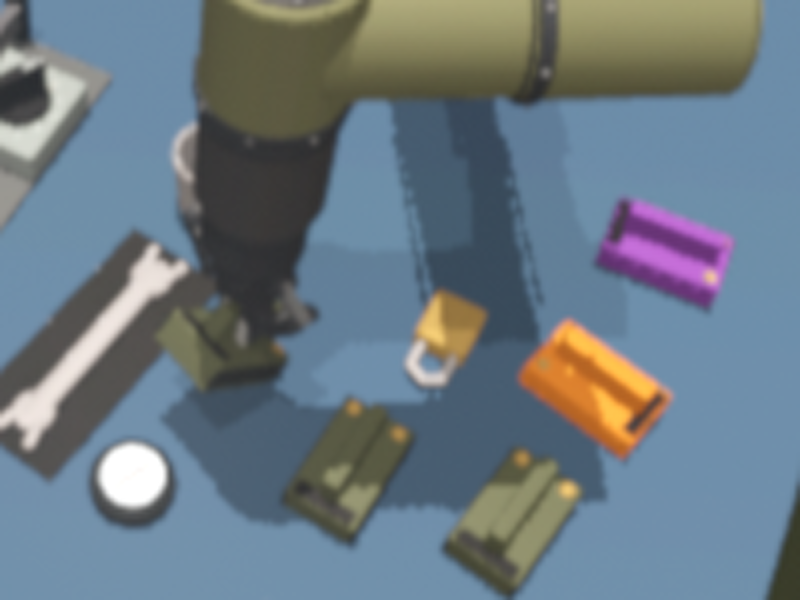

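```bash
python3 -m crank '[[[0,0,0,0,0,-0.02,1],[0,0,0,0,0,-0.034,1],[0,0,0,0,0,-0.039,1],[0,0,0,0,0,-0.039,1],[0,0,0,0,0,-0.041,1],[0,0,0,0,0,-0.041,1]]]'
python3 -m crank '[[[0,0,0,0,0,0,0.5],[0,0,0,0,0,0,0.5],[0,0,0,0,0,0,0.5],[0,0,0,0,0,0,0.5],[0,0,0,0,0,0.04,0.5],[0,0,0,0,0,0.07,0.5],[0,0,0,0,0,0.07,0.5]]]'
python3 - <<'E'
from h import *
import pickle
im=get_image("wrist"); save(im,"w21.png",scale=1.5); print(state()["tcp_pos"]); pickle.dump(im,open("w21.pkl","wb"))
E
```

```text
clock: 21.2
tcp_pos: [579.4, 222.1, 55.8]
ee_rot: [[0.001, -0.271, -0.962], [0.0, -0.962, 0.271], [-1.0, -0.001, -0.001]]
wrist_force: [-0.6, 0.3, -3.2]
opening: 13.1
clock: 21.9
tcp_pos: [581.5, 222.9, 131.3]
ee_rot: [[0.009, -0.271, -0.963], [0.004, -0.963, 0.271], [-1.0, -0.006, -0.007]]
wrist_force: [0.9, -0.6, 0.5]
opening: 42.5
[580.31327472 222.74154661 128.31948399]
```

View pics/w21.png

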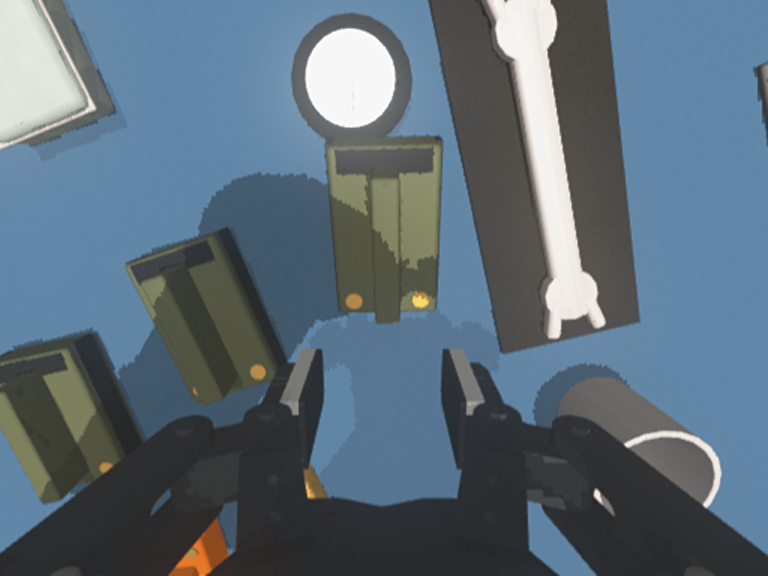

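```bash
python3 - <<'E'
from packfit import *
im=pickle.load(open("w21.pkl","rb")); u=lambda a,b:np.array([a,b])/1.5
pts=[((50,30,30),u(328,143)),((50,-30,30),u(442,140)),((-50,-30,30),u(436,311)),((-50,30,30),u(339,313)),((40,7,58),u(373,179)),((40,-7,58),u(400,179)),((-40,-7,58),u(401,322)),((-40,7,58),u(376,322))]
x,e=fitpack(im,pts,[620,210,-0.27]); print(x,np.degrees(x[2]),e)
s=state(); print(s["tcp_pos"])
c,sn=np.cos(x[2]),np.sin(x[2])
print("compass", [(d["uv"],d["p"],onz(im,d["uv"],0)) for d in tip_of("compass",im)])
E
```

```text
[ 6.08186817e+02  2.12834392e+02 -2.60227123e-01] -14.909915876149967 7.440159097113892
[580.31327472 222.74154661 128.31948399]
compass [([235.6, 57.4], 0.73, array([695.46422763, 208.86660328,   0.        ]))]
```

```bash
python3 - <<'E'
from packfit import *
im=pickle.load(open("w21.pkl","rb")); u=lambda a,b:np.array([a,b])/1.5
pts=[((50,30,30),u(328,143)),((50,-30,30),u(442,140)),((-50,-30,30),u(436,311)),((-50,30,30),u(339,313)),((40,7,58),u(373,179)),((40,-7,58),u(400,179)),((-40,-7,58),u(401,322)),((-40,7,58),u(376,322))]
x,e=fitpack(im,pts,[620,210,-0.27])
c,s=np.cos(x[2]),np.sin(x[2])
for (a,b,z),v in pts: print(a,b,z,(proj(im,[x[0]+c*a-s*b,x[1]+s*a+c*b,z])[0]*1.5).round(),v*1.5)
save(im,"w21c.png",crop=(205,85,310,225),scale=5)
for z in (30,25,20):print(z,[onz(im,v,z+(q[2]-30)).round() for q,v in pts])
E
```

```text
50 30 30 [331. 149.] [328. 143.]
50 -30 30 [441. 147.] [442. 140.]
-50 -30 30 [437. 318.] [436. 311.]
-50 30 30 [339. 319.] [339. 313.]
40 7 58 [372. 168.] [373. 179.]
40 -7 58 [401. 168.] [400. 179.]
-40 -7 58 [401. 320.] [401. 322.]
-40 7 58 [375. 320.] [376. 322.]
30 [array([667., 230.,  30.]), array([652., 170.,  30.]), array([557., 196.,  30.]), array([572., 253.,  30.]), array([644., 210.,  58.]), array([640., 197.,  58.]), array([567., 217.,  58.]), array([570., 230.,  58.])]
25 [array([668., 230.,  25.]), array([652., 169.,  25.]), array([555., 196.,  25.]), array([570., 254.,  25.]), array([643., 210.,  53.]), array([640., 197.,  53.]), array([565., 217.,  53.]), array([568., 230.,  53.])]
20 [array([668., 231.,  20.]), array([652., 168.,  20.]), array([553., 196.,  20.]), array([568., 256.,  20.]), array([643., 211.,  48.]), array([639., 197.,  48.]), array([563., 217.,  48.]), array([567., 231.,  48.])]
```

View pics/w21c.png

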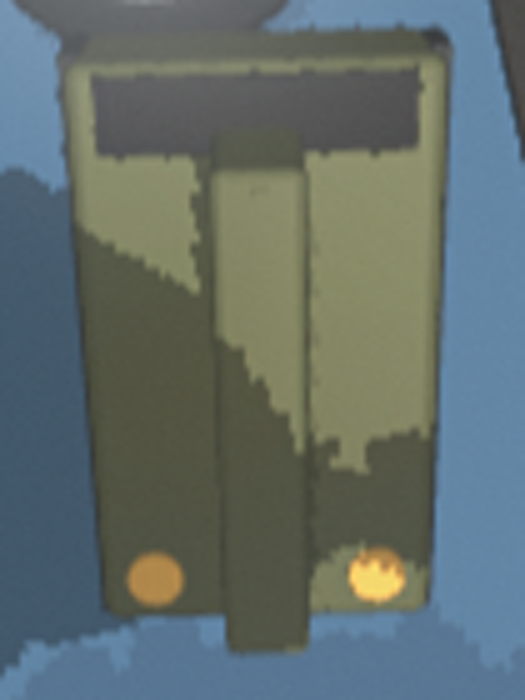

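```bash
cat > fit6.py <<'E'
from h import *
import pickle
from scipy.optimize import least_squares
from scipy.spatial.transform import Rotation as Ro
def fit6w(im,pts,x0):
    "world pose of pack mid: x,y,z,yaw,pitch,roll ; pts local coords with z from underside"
    pl=lambda p,L:np.array(p[:3])+Ro.from_euler("ZYX",p[3:]).as_matrix()@(np.array(L,float)-[0,0,29])
    f=lambda p:np.concatenate([proj(im,pl(p,L))[0]-uv for L,uv in pts])
    r=least_squares(f,x0,loss="soft_l1",x_scale=[10,10,10,.1,.1,.1]); return r.x,f(r.x).reshape(-1,2)
E
python3 - <<'E'
from fit6 import *
im=pickle.load(open("w21.pkl","rb")); t=lambda a,b:np.array([205+a/5,85+b/5])
pts=[((50,30,0),t(85,35)),((50,-30,0),t(430,30)),((50,30,30),t(66,66)),((50,-30,30),t(449,58)),((-50,-30,30),t(428,608)),((-50,30,30),t(105,612)),((40,7,58),t(213,170)),((40,-7,58),t(306,170)),((-40,-7,58),t(306,653)),((-40,7,58),t(228,655)),((40,7,30),t(217,130)),((40,-7,30),t(302,130))]
x,e=fit6w(im,pts,[610,212,29,-.26,0,0]); print(x[:3].round(1),np.degrees(x[3:]).round(1),e.round(1).tolist())
E
```

```text
[609.8 212.8  31.9] [-14.8 -10.9  -0. ] [[0.0, 0.1], [-0.0, -0.3], [-0.1, 0.1], [0.4, 0.3], [-0.4, 0.8], [0.3, 0.9], [-0.6, 0.5], [0.6, 0.1], [0.5, -0.8], [-0.6, -1.0], [-0.4, -0.2], [0.2, -0.5]]
```

```bash
python3 -m crank '[[[-0.024,-0.09,0,0.008,-0.002,0,0.5],[-0.0485,-0.184,0,0.016,-0.005,-0.01,0.5],[-0.0485,-0.184,0,0.016,-0.005,-0.014,0.5],[-0.0485,-0.184,0,0.016,-0.005,-0.014,0.5],[-0.0485,-0.184,0,0.0215,-0.0065,-0.045,0.5],[-0.0485,-0.184,0,0.027,-0.008,-0.075,0.5],[-0.0485,-0.184,0,0.030,-0.009,-0.090,0.5],[-0.0485,-0.184,0,0.030,-0.009,-0.090,0.5]]]'
python3 -m crank '[[[0,0,0,0,0,0,0.8],[0,0,0,0,0,0,1],[0,0,0,0,0,0,1],[0,0,0,0,0,0,1],[0,0,0,0,0,0,1]]]'
python3 -m crank '[[[0,0,0,0,0,0.03,1],[0,0,0,-0.02,0.005,0.07,1],[0.0485,0.184,0,-0.03,0.009,0.1,1],[0.0485,0.184,0,-0.03,0.009,0.12,1],[0.0485,0.184,0,-0.03,0.009,0.13,1],[0.0485,0.184,0,-0.03,0.009,0.13,1]]]'
python3 - <<'E'
from h import *
import pickle
im=get_image("wrist"); save(im,"w22.png",crop=(150,100,350,350),scale=3); print(state()["tcp_pos"]); pickle.dump(im,open("w22.pkl","wb"))
E
```

```text
clock: 22.8
tcp_pos: [609.3, 212.5, 33.9]
ee_rot: [[0.181, -0.272, -0.945], [-0.05, -0.962, 0.267], [-0.982, -0.001, -0.188]]
wrist_force: [0.2, -0.5, -0.2]
opening: 42.8
clock: 23.3
tcp_pos: [609.7, 213.6, 36.8]
ee_rot: [[0.185, -0.271, -0.945], [-0.047, -0.963, 0.267], [-0.982, -0.005, -0.191]]
wrist_force: [-1.1, 0.5, 5.4]
opening: 12.7
clock: 23.9
tcp_pos: [579.4, 222.1, 165.3]
ee_rot: [[0.001, -0.272, -0.962], [0.0, -0.962, 0.272], [-1.0, -0.001, -0.001]]
wrist_force: [0.7, -0.4, -2.9]
opening: 13.2
[578.55615264 222.00842373 163.60894171]
```

View pics/w22.png

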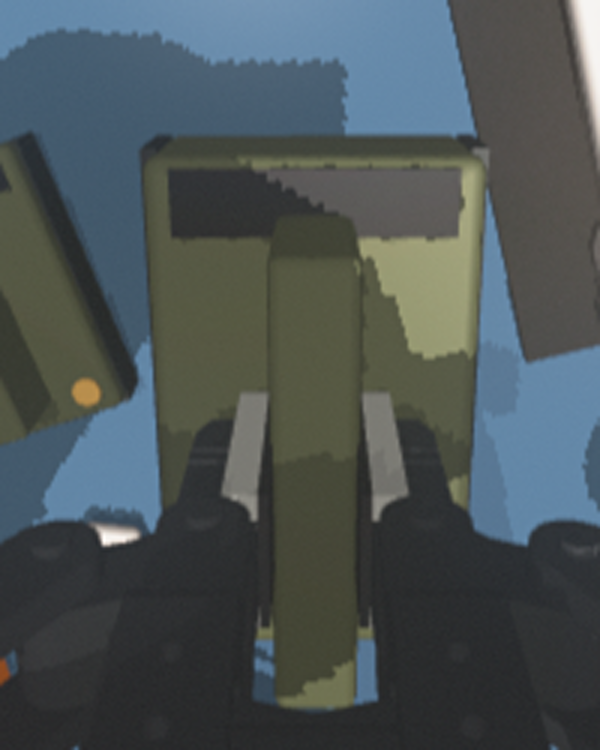

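```bash
cat > held.py <<'E'
from fit6 import *
def held(im,s,b,sc,off,nearedge=None):
    t=lambda u:np.array(off)+np.array(u)/sc
    L=[(50,30,30),(50,-30,30),(40,7,58),(40,-7,58),(-40,7,58),(-40,-7,58),(50,30,0),(50,-30,0),(40,7,30),(40,-7,30)]
    pts=[(l,t(u)) for l,u in zip(L,b) if u is not None]
    T=s["tcp_pos"]; xd=-s["ee_rot"][:,2]; yaw=np.arctan2(xd[1],xd[0])
    x,e=fit6w(im,pts,[T[0],T[1],T[2],yaw,0,0])
    d=x[:3]-T; c,sn=np.cos(yaw),np.sin(yaw)
    print("mid rel TCP in tool-yaw frame",round(c*d[0]+sn*d[1],1),round(-sn*d[0]+c*d[1],1),round(d[2],1),"yaw-tool",np.degrees(x[3]-yaw).round(1),"pitch,roll",np.degrees(x[4:]).round(1),"err",np.abs(e).max().round(1)); return x,yaw
E
python3 - <<'E'
from held import *
im=pickle.load(open("w22.pkl","rb")); s=state()
held(im,s,[(143,163),(486,160),(270,259),(362,257),(277,706),(355,706),(163,137),(465,136),(274,215),(352,213)],3,(150,100))
E
```

```text
mid rel TCP in tool-yaw frame 0.4 0.0 -1.5 yaw-tool 0.1 pitch,roll [0.6 0.5] err 2.5
```

```bash
python3 -m crank '[[[0,0,0.03,0,-0.04,0.01,1],[0,0,0.08,-0.005,-0.085,0.01,1],[0,0,0.13,-0.01,-0.13,0.01,1],[0,0,0.18,-0.015,-0.175,0.01,1],[0,0,0.23,-0.02,-0.22,0.01,1],[0,0,0.28,-0.025,-0.265,0.01,1],[0,0,0.33,-0.03,-0.31,0.01,1],[0,0,0.38,-0.035,-0.355,0.01,1]]]'
python3 -m crank '[[[0,0,0.035,-0.0036,-0.04,0,1],[0,0,0.035,-0.0036,-0.08,0,1],[0,0,0.035,-0.0036,-0.11,0,1],[0,0,0.035,-0.0036,-0.1263,-0.01,1],[0,0,0.035,-0.0036,-0.1263,-0.03,1],[0,0,0.035,-0.0036,-0.1263,-0.05,1],[0,0,0.035,-0.0036,-0.1263,-0.05,1],[0,0,0.035,-0.0036,-0.1263,-0.05,1]]]'
python3 - <<'E'
from h import *
import pickle
im=get_image("wrist"); save(im,"w23.png",crop=(100,100,500,350),scale=2); 
for i in range(3): get_image("wrist")
im=get_image("wrist"); pickle.dump((im,state()),open("w23.pkl","wb")); print(state()["tcp_pos"]); 
E
```

```text
clock: 24.75
tcp_pos: [542.4, -134.2, 172.4]
ee_rot: [[-0.003, 0.108, -0.994], [-0.0, -0.994, -0.108], [-1.0, -0.0, 0.003]]
wrist_force: [1.4, -0.5, -2.0]
opening: 13.0
clock: 25.55
tcp_pos: [539.8, -258.7, 123.7]
ee_rot: [[-0.002, 0.141, -0.99], [-0.0, -0.99, -0.141], [-1.0, -0.0, 0.002]]
wrist_force: [-0.5, 0.2, -1.7]
opening: 12.8
[ 540.90214765 -259.15485349  126.09333283]
```

View pics/w23.png

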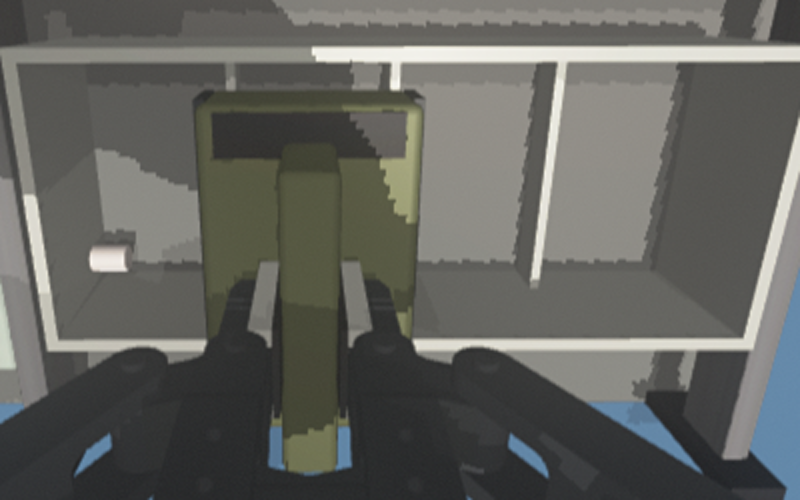

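```bash
python3 - <<'E'
from held import *
im,s=pickle.load(open("w23.pkl","rb"))
x,yaw=held(im,s,[(196,108),(422,106),(278,172),(341,171),(283,471),(337,470),(208,91),(415,91),(284,145),(336,143)],2,(100,100))
from fit2 import SX,SY,SA,R,W
print("pack stand",(R(SA).T@(x[:3]-[SX,SY,0])).round(1),"yaw err",np.degrees(x[3]-SA))
obs=[((55,138,68),(18,62)),((-55,138,68),(62,339)),((-55,-138,68),(744,338)),((60,143,68),(3,46)),((-60,-143,68),(752,351)),((-55,-70,24),(535,286))]
f=lambda p:np.concatenate([proj(im,R(p[2])@np.array(P)+[p[0],p[1],0])[0]-(100+u/2,100+v/2) for P,(u,v) in obs])
r=least_squares(f,[SX,SY,SA],loss="soft_l1"); print(r.x,np.abs(f(r.x)).reshape(-1,2).round(1).tolist()); p=r.x
print("pack in this stand",(R(p[2]).T@(x[:3]-[p[0],p[1],0])).round(1))
E
```

```text
mid rel TCP in tool-yaw frame -0.4 -0.3 -3.2 yaw-tool 0.1 pitch,roll [ 0.8 -0.1] err 4.4
pack stand [-1.000e-01  3.490e+01  1.229e+02] yaw err -0.0066059320934287605
[ 5.47082106e+02 -2.96120416e+02  1.40847118e-01] [[1.4, 0.0], [0.5, 0.4], [0.8, 0.3], [0.6, 0.7], [0.1, 1.5], [0.5, 0.4]]
pack in this stand [ -1.3  37.2 122.9]
```

```bash
python3 -m crank '[[[0,0,0,0.0005,-0.001,-0.008,1],[0,0,0,0.0005,-0.001,-0.015,1],[0,0,0,0.0005,-0.001,-0.022,1],[0,0,0,0.0005,-0.001,-0.030,1],[0,0,0,0.0005,-0.001,-0.037,1],[0,0,0,0.0005,-0.001,-0.037,1]]]'
```

```text
clock: 26.4
tcp_pos: [540.1, -260.0, 86.1]
ee_rot: [[-0.003, 0.14, -0.99], [0.001, -0.99, -0.14], [-1.0, -0.001, 0.002]]
wrist_force: [0.4, -0.3, -2.5]
opening: 12.8
```

No contact at 86, so the underside (about 55) is already below the rim. Continuing.

```bash
python3 -m crank '[[[0,0,0,0,0,-0.01,1],[0,0,0,0,0,-0.02,1],[0,0,0,0,0,-0.027,1],[0,0,0,0,0,-0.03,1],[0,0,0,0,0,-0.03,1]]]'
python3 -m crank '[[[0,0,0,0,0,-0.006,1],[0,0,0,0,0,-0.012,1],[0,0,0,0,0,-0.015,1],[0,0,0,0,0,-0.015,1]]]'
```

```text
clock: 26.9
tcp_pos: [540.5, -260.2, 57.2]
ee_rot: [[-0.001, 0.14, -0.99], [0.0, -0.99, -0.14], [-1.0, -0.0, 0.001]]
wrist_force: [-0.4, 0.1, -3.4]
opening: 13.0
clock: 27.3
tcp_pos: [540.4, -260.2, 42.1]
ee_rot: [[-0.001, 0.14, -0.99], [0.0, -0.99, -0.14], [-1.0, -0.0, 0.001]]
wrist_force: [-0.1, 0.1, -3.5]
opening: 12.9
```

```bash
python3 -m crank '[[[0,0,0,0,0,-0.003,1],[0,0,0,0,0,-0.005,1],[0,0,0,0,0,-0.005,1]]]'
python3 -m crank '[[[0,0,0,0,0,0,0.72],[0,0,0,0,0,0,0.72],[0,0,0,0,0,0,0.72],[0,0,0,0,0,0.03,0.72],[0,0,0,0,0,0.06,0.72],[0,0,0,0,0,0.1,0.6],[0,0,0,0,0,0.1,0.6]]]'
python3 - <<'E'
from h import *
import pickle
im=get_image("wrist"); save(im,"w24.png",scale=1.5); pickle.dump((im,state()),open("w24.pkl","wb")); print(state()["tcp_pos"]); 
sd=get_image("side"); save(sd,"sd24.png",crop=(250,190,410,310),scale=5)
E
```

```text
clock: 27.6
tcp_pos: [540.7, -260.2, 37.6]
ee_rot: [[-0.0, 0.14, -0.99], [0.0, -0.99, -0.14], [-1.0, -0.0, 0.0]]
wrist_force: [-0.6, 0.5, -2.6]
opening: 12.9
clock: 28.3
tcp_pos: [543.6, -261.8, 145.8]
ee_rot: [[0.011, 0.14, -0.99], [-0.005, -0.99, -0.14], [-1.0, 0.006, -0.01]]
wrist_force: [0.6, 0.6, 0.6]
opening: 34.3
[ 542.70318379 -260.96467075  142.37004652]
```

View pics/w24.png

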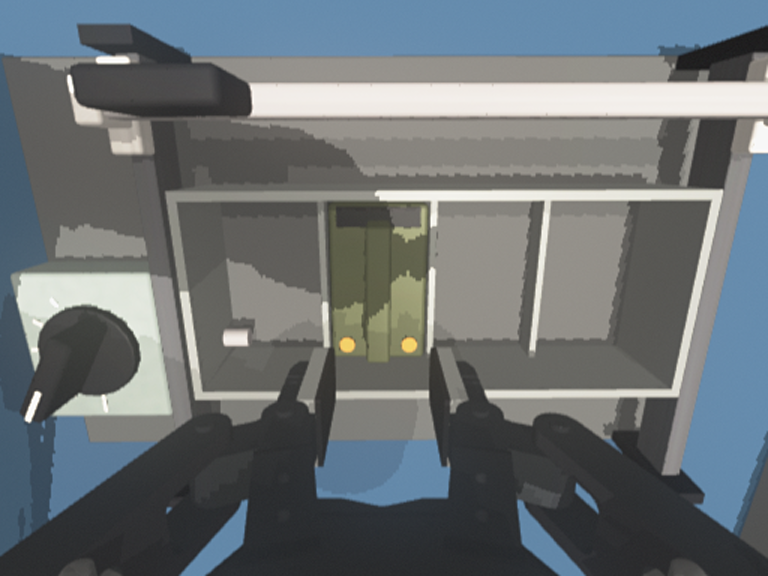

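View pics/sd24.png

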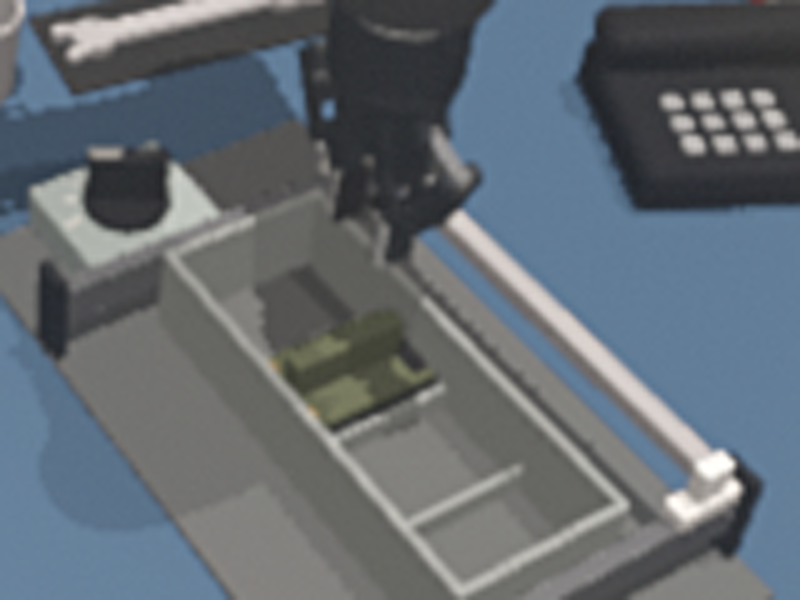

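```bash
python3 -m crank '[[[0,0,-0.02,0.002,0.03,0.04,0.5],[0,0,-0.04,0.004,0.075,0.06,0.5],[0,0,-0.06,0.006,0.12,0.08,0.5],[0,0,-0.08,0.008,0.165,0.1,0.5],[0,0,-0.1,0.01,0.21,0.12,0.5],[0,0,-0.12,0.012,0.255,0.122,0.5],[0,0,-0.14,0.014,0.3,0.122,0.5],[0,0,-0.143,0.016,0.345,0.122,0.5]]]'
python3 -m crank '[[[0,0,0,0.001,0.045,0,0.5],[0,0,0,0.002,0.09,0,0.5],[0,0,0,0.003,0.135,0,0.5],[0,0,0,0.003,0.18,0,0.5],[0,0,0,0.003,0.215,0,0.5],[0,0,0,0.003,0.215,0,0.5],[0,0,0,0.003,0.215,0,0.5]]]'
python3 - <<'E'
from h import *
import pickle
im=get_image("wrist"); save(im,"w25.png",crop=(0,50,400,300),scale=2); pickle.dump((im,state()),open("w25.pkl","wb")); print(state()["tcp_pos"]); 
E
```

```text
clock: 29.2
tcp_pos: [556.4, 86.6, 259.0]
ee_rot: [[-0.001, -0.003, -1.0], [-0.0, -1.0, 0.003], [-1.0, 0.0, 0.001]]
wrist_force: [0.5, -0.3, 0.3]
opening: 43.1
clock: 29.9
tcp_pos: [559.5, 300.3, 258.1]
ee_rot: [[-0.002, -0.001, -1.0], [-0.002, -1.0, 0.001], [-1.0, 0.002, 0.002]]
wrist_force: [0.1, -1.1, 0.6]
opening: 42.6
[559.73631627 299.48794322 258.89833262]
```

View pics/w25.png

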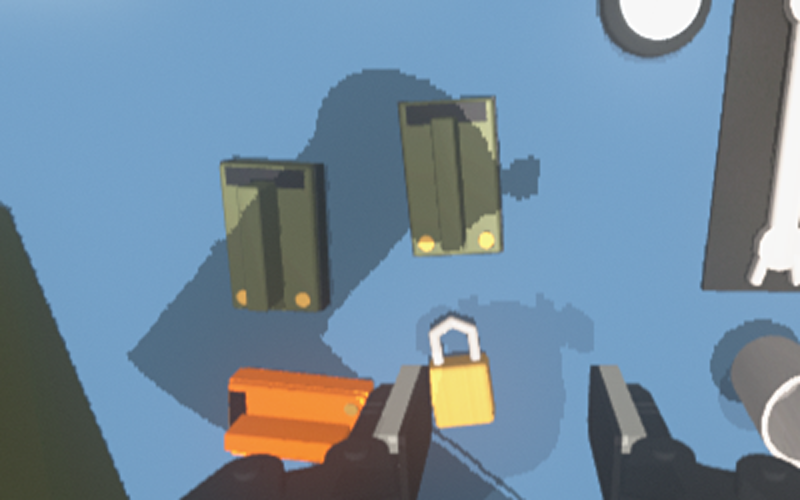

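```bash
python3 - <<'E'
from packfit import *
im,s=pickle.load(open("w25.pkl","rb")); u=lambda p:np.array([p[0]/2,50+p[1]/2])
K=[(50,30,30),(50,-30,30),(-50,-30,30),(-50,30,30),(40,7,58),(40,-7,58),(-40,-7,58),(-40,7,58)]
for n,q in {"M":[(400,105),(495,98),(501,250),(415,255),(433,119),(459,118),(465,248),(444,249)],"L":[(222,166),(313,165),(318,310),(235,309),(236,187),(262,187),None,None]}.items():
    pts=[(k,u(p)) for k,p in zip(K,q) if p]
    P=onz(im,u(np.mean(q[:4],0)),30); x,e=fitpack(im,pts,[P[0],P[1],0]); print(n,x[:2].round(1),x[2].round(3),e.round(1),s["tcp_pos"])
E
```

```text
M [586.8 335.4] 0.039 2.0 [559.73631627 299.48794322 258.89833262]
L [547.2 457. ] -0.045 2.0 [559.73631627 299.48794322 258.89833262]
```

```bash
python3 -m crank '[[[0,0,0.038,0.02,0.025,-0.03,0.5],[0,0,0.038,0.027,0.0357,-0.075,0.5],[0,0,0.038,0.027,0.0357,-0.12,0.5],[0,0,0.038,0.027,0.0357,-0.16,0.5],[0,0,0.038,0.027,0.0357,-0.19,0.5],[0,0,0.038,0.027,0.0357,-0.215,0.5],[0,0,0.038,0.027,0.0357,-0.231,0.5],[0,0,0.038,0.027,0.0357,-0.231,0.5]]]'
python3 -m crank '[[[0,0,0,0,0,0,0.8],[0,0,0,0,0,0,1],[0,0,0,0,0,0,1],[0,0,0,0,0,0,1],[0,0,0,0,0,0,1]]]'
python3 -m crank '[[[0,0,0,0,0,0.02,1],[0,0,0,0,0,0.06,1],[0,0,0,0,0,0.1,1],[0,0,0,0,0,0.146,1],[0,0,0,0,0,0.146,1]]]'
python3 - <<'E'
from h import *
import pickle
for i in range(3): im=get_image("wrist")
save(im,"w26.png",crop=(150,100,350,350),scale=3); print(state()["tcp_pos"]); pickle.dump((im,state()),open("w26.pkl","wb"))
E
```

```text
clock: 30.75
tcp_pos: [585.9, 333.6, 26.3]
ee_rot: [[-0.003, 0.034, -0.999], [-0.003, -0.999, -0.034], [-1.0, 0.003, 0.003]]
wrist_force: [-0.3, -0.5, 0.1]
opening: 42.8
clock: 31.25
tcp_pos: [588.0, 336.2, 31.5]
ee_rot: [[0.003, 0.036, -0.999], [0.002, -0.999, -0.036], [-1.0, -0.002, -0.003]]
wrist_force: [0.0, 1.5, 7.3]
opening: 12.8
clock: 31.75
tcp_pos: [589.3, 336.5, 183.8]
ee_rot: [[0.01, 0.035, -0.999], [0.007, -0.999, -0.035], [-1.0, -0.006, -0.011]]
wrist_force: [1.0, 0.3, -2.4]
opening: 12.9
[586.14690554 335.51872025 173.63363753]
```

View pics/w26.png

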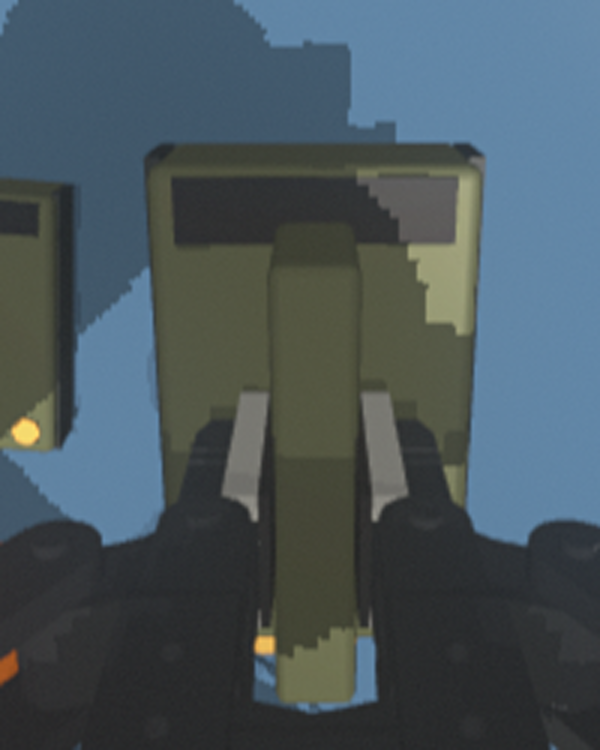

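```bash
python3 - <<'E'
from held import *
im,s=pickle.load(open("w26.pkl","rb"))
held(im,s,[(148,172),(484,169),(270,267),(361,266),(278,700),(355,700),(166,145),(464,145),(275,224),(352,224)],3,(150,100))
E
```

```text
mid rel TCP in tool-yaw frame -2.1 -0.0 -4.7 yaw-tool 0.1 pitch,roll [0.5 0.2] err 2.6
```

```bash
python3 -m crank '[[[0,0,0.01,-0.002,-0.03,0.005,1],[0,0,0.02,-0.004,-0.075,0.005,1],[0,0,0.03,-0.006,-0.12,0.005,1],[0,0,0.04,-0.008,-0.165,0.005,1],[0,0,0.05,-0.011,-0.21,0.005,1],[0,0,0.06,-0.014,-0.255,0.005,1],[0,0,0.07,-0.017,-0.3,0.005,1],[0,0,0.08,-0.02,-0.345,0.005,1]]]'
python3 -m crank '[[[0,0,0.025,-0.002,-0.045,0,1],[0,0,0.025,-0.004,-0.09,0,1],[0,0,0.025,-0.006,-0.135,0,1],[0,0,0.025,-0.008,-0.18,0,1],[0,0,0.025,-0.01,-0.225,0,1],[0,0,0.025,-0.012,-0.27,0,1],[0,0,0.025,-0.0139,-0.305,0,1],[0,0,0.025,-0.0139,-0.3197,0,1]]]'
python3 -m crank '[[[0,0,0,0,0,-0.02,1],[0,0,0,0,0,-0.04,1],[0,0,0,0,0,-0.055,1],[0,0,0,0,0,-0.055,1]]]'
python3 - <<'E'
from h import *
import pickle
for i in range(4): im=get_image("wrist")
save(im,"w27.png",crop=(100,100,500,350),scale=2); print(state()["tcp_pos"]); pickle.dump((im,state()),open("w27.pkl","wb"))
E
```

```text
clock: 32.7
tcp_pos: [565.4, -11.2, 177.4]
ee_rot: [[-0.004, 0.116, -0.993], [-0.0, -0.993, -0.116], [-1.0, -0.0, 0.004]]
wrist_force: [0.7, 0.1, -3.4]
opening: 12.5
clock: 33.5
tcp_pos: [551.2, -331.8, 176.7]
ee_rot: [[-0.005, 0.137, -0.991], [0.001, -0.991, -0.137], [-1.0, -0.002, 0.005]]
wrist_force: [-0.1, -0.2, -3.0]
opening: 12.7
clock: 33.9
tcp_pos: [551.4, -327.9, 120.5]
ee_rot: [[-0.006, 0.14, -0.99], [0.003, -0.99, -0.14], [-1.0, -0.004, 0.006]]
wrist_force: [-1.5, -0.4, -3.3]
opening: 13.0
[ 553.61812024 -329.31226168  126.37921905]
```

View pics/w27.png

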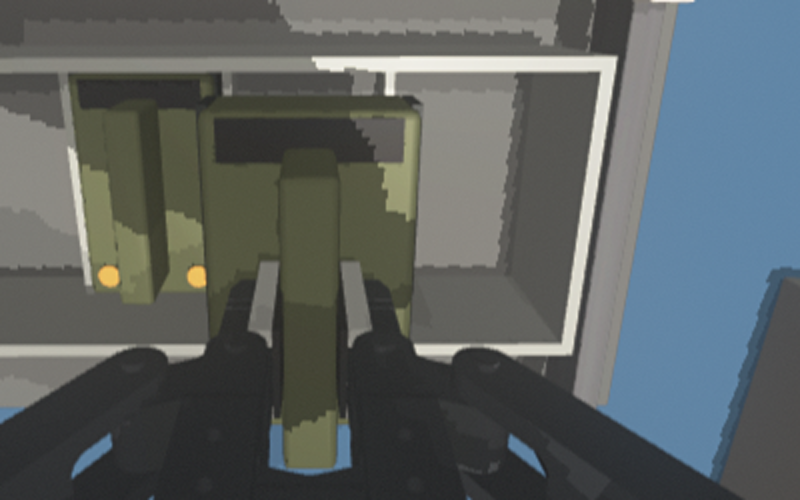

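```bash
python3 -m crank '[[[0,0,0,-0.0005,0.0005,-0.008,1],[0,0,0,-0.0005,0.0005,-0.015,1],[0,0,0,-0.0005,0.0005,-0.022,1],[0,0,0,-0.0005,0.0005,-0.030,1],[0,0,0,-0.0005,0.0005,-0.037,1],[0,0,0,-0.0005,0.0005,-0.037,1]]]'
python3 -m crank '[[[0,0,0,0,0,-0.008,1],[0,0,0,0,0,-0.016,1],[0,0,0,0,0,-0.024,1],[0,0,0,0,0,-0.03,1],[0,0,0,0,0,-0.03,1]]]'
```

```text
clock: 34.7
tcp_pos: [551.7, -328.4, 86.0]
ee_rot: [[-0.002, 0.14, -0.99], [0.001, -0.99, -0.14], [-1.0, -0.001, 0.002]]
wrist_force: [0.0, -0.5, -3.8]
opening: 12.7
clock: 35.2
tcp_pos: [551.8, -328.5, 56.3]
ee_rot: [[-0.002, 0.14, -0.99], [0.001, -0.99, -0.14], [-1.0, -0.001, 0.002]]
wrist_force: [-0.2, 0.8, -3.3]
opening: 12.6
```

```bash
python3 -m crank '[[[0,0,0,0,0,-0.006,1],[0,0,0,0,0,-0.012,1],[0,0,0,0,0,-0.016,1],[0,0,0,0,0,-0.018,1],[0,0,0,0,0,-0.018,1]]]'
python3 -m crank '[[[0,0,0,0,0,-0.001,0.72],[0,0,0,0,0,-0.001,0.72],[0,0,0,0,0,-0.001,0.72],[0,0,0,0,0,0.03,0.72],[0,0,0,0,0,0.06,0.72],[0,0,0,0,0,0.1,0.6],[0,0,0,0,0,0.1,0.6]]]'
python3 - <<'E'
from h import *
import pickle
for i in range(2): im=get_image("wrist")
save(im,"w28.png",scale=1.5); pickle.dump((im,state()),open("w28.pkl","wb")); print(state()["tcp_pos"]); 
E
```

```text
clock: 35.7
tcp_pos: [552.3, -328.7, 39.5]
ee_rot: [[-0.001, 0.14, -0.99], [0.0, -0.99, -0.14], [-1.0, -0.0, 0.001]]
wrist_force: [-0.6, 0.8, -2.5]
opening: 12.9
clock: 36.4
tcp_pos: [555.0, -330.6, 148.3]
ee_rot: [[0.011, 0.14, -0.99], [-0.006, -0.99, -0.14], [-1.0, 0.007, -0.01]]
wrist_force: [0.2, -0.4, 0.6]
opening: 34.0
[ 553.27532159 -328.97637301  141.94639755]
```

View pics/w28.png

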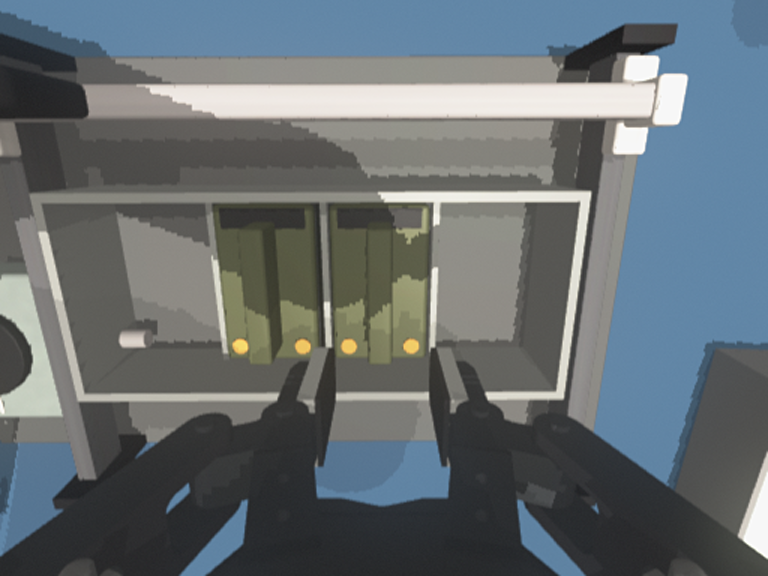

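```bash
python3 -m crank '[[[0,0,-0.02,0,0.03,0.04,0.5],[0,0,-0.04,0,0.075,0.06,0.5],[0,0,-0.06,0,0.12,0.08,0.5],[0,0,-0.08,0,0.165,0.1,0.5],[0,0,-0.1,0,0.21,0.11,0.5],[0,0,-0.12,0,0.255,0.11,0.5],[0,0,-0.14,0,0.3,0.11,0.5],[0,0,-0.145,0,0.345,0.11,0.5]]]'
python3 -m crank '[[[0,0,0,0,0.05,0,0.5],[0,0,0,0,0.1,0,0.5],[0,0,0,0,0.15,0,0.5],[0,0,0,-0.005,0.2,0,0.5],[0,0,0,-0.01,0.25,0,0.5],[0,0,0,-0.015,0.3,0,0.5],[0,0,0,-0.0175,0.35,0,0.5],[0,0,0,-0.0175,0.384,0,0.5]]]'
python3 - <<'E'
from h import *
import pickle
for i in range(4): im=get_image("wrist")
save(im,"w29.png",crop=(0,50,400,300),scale=2); pickle.dump((im,state()),open("w29.pkl","wb")); print(state()["tcp_pos"]); 
E
```

```text
clock: 37.3
tcp_pos: [551.9, 18.1, 248.9]
ee_rot: [[-0.001, -0.005, -1.0], [-0.0, -1.0, 0.005], [-1.0, 0.0, 0.001]]
wrist_force: [1.3, -0.9, -0.6]
opening: 42.4
clock: 38.1
tcp_pos: [533.7, 403.1, 247.9]
ee_rot: [[-0.002, -0.003, -1.0], [-0.002, -1.0, 0.003], [-1.0, 0.002, 0.002]]
wrist_force: [0.4, -1.0, -0.1]
opening: 42.9
[534.48730906 400.75355919 247.86148884]
```

View pics/w29.png

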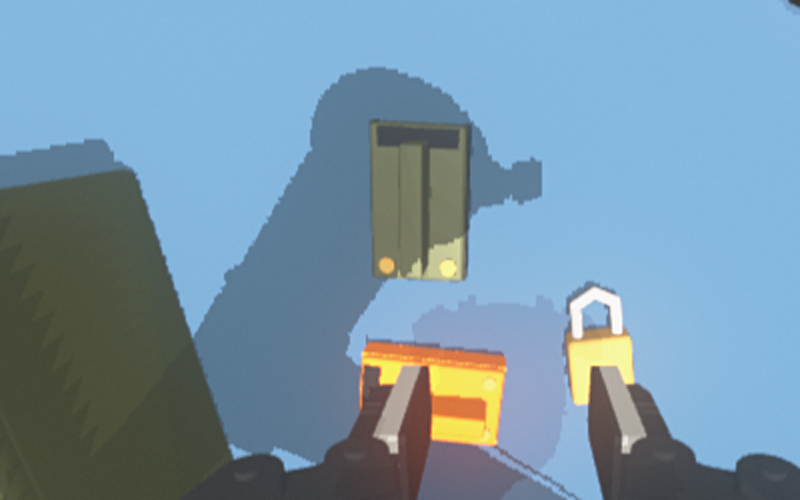

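```bash
python3 - <<'E'
from packfit import *
im,s=pickle.load(open("w29.pkl","rb")); u=lambda p:np.array([p[0]/2,50+p[1]/2])
K=[(50,30,30),(50,-30,30),(-50,-30,30),(-50,30,30),(40,7,58),(40,-7,58),(-40,-7,58),(-40,7,58)]
for n,q in {"L":[(371,125),(469,128),(464,281),(375,278),(399,143),(427,143),(424,278),(402,278)]}.items():
    pts=[(k,u(p)) for k,p in zip(K,q) if p]
    P=onz(im,u(np.mean(q[:4],0)),30); x,e=fitpack(im,pts,[P[0],P[1],0]); print(n,x[:2].round(1),x[2].round(3),e.round(1),s["tcp_pos"])
E
```

```text
L [547.  457.8] -0.051 2.1 [534.48730906 400.75355919 247.86148884]
```

```bash
python3 -m crank '[[[0,0,-0.048,0.008,0.035,-0.02,0.5],[0,0,-0.048,0.011,0.0575,-0.065,0.5],[0,0,-0.048,0.011,0.0575,-0.11,0.5],[0,0,-0.048,0.011,0.0575,-0.15,0.5],[0,0,-0.048,0.011,0.0575,-0.18,0.5],[0,0,-0.048,0.011,0.0575,-0.205,0.5],[0,0,-0.048,0.011,0.0575,-0.221,0.5],[0,0,-0.048,0.011,0.0575,-0.221,0.5]]]'
python3 - <<'E'
from h import *
im=get_image("wrist"); im=get_image("wrist"); save(im,"w30.png",scale=1.2); print(state()["tcp_pos"],state()["wrist_force"]); 
E
```

```text
clock: 39.1
tcp_pos: [545.3, 455.7, 26.1]
ee_rot: [[-0.003, -0.054, -0.999], [-0.003, -0.999, 0.054], [-1.0, 0.004, 0.003]]
wrist_force: [0.2, -1.1, 0.3]
opening: 43.0
[546.73472782 457.51029752  30.38039931] [-0.26604839  0.76752501 -0.2063804 ]
```

View pics/w30.png

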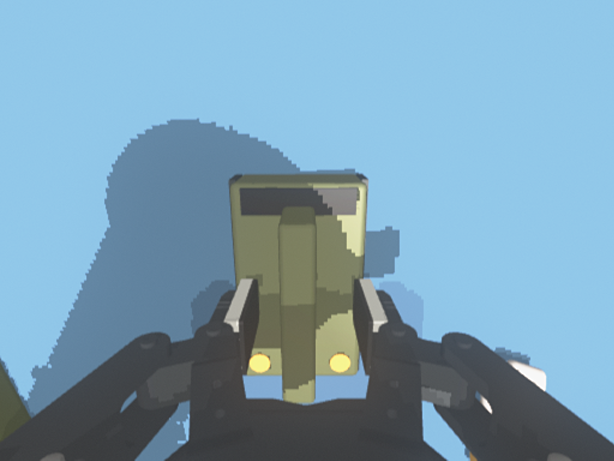

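```bash
python3 -m crank '[[[0,0,0,0,0,0,0.8],[0,0,0,0,0,0,1],[0,0,0,0,0,0,1],[0,0,0,0,0,0,1],[0,0,0,0,0,0,1]]]'
python3 -m crank '[[[0,0,0,0,0,0.02,1],[0,0,0,0,0,0.06,1],[0,0,0,0,0,0.1,1],[0,0,0,0,0,0.146,1],[0,0,0,0,0,0.146,1]]]'
python3 - <<'E'
from h import *
import pickle
for i in range(3): im=get_image("wrist")
save(im,"w31.png",crop=(150,100,350,350),scale=3); print(state()["tcp_pos"]); pickle.dump((im,state()),open("w31.pkl","wb"))
E
```

```text
clock: 39.7
tcp_pos: [546.7, 458.6, 31.1]
ee_rot: [[0.002, -0.052, -0.999], [0.002, -0.999, 0.052], [-1.0, -0.002, -0.002]]
wrist_force: [-0.9, 0.3, 5.8]
opening: 12.7
clock: 40.2
tcp_pos: [548.2, 459.0, 183.8]
ee_rot: [[0.009, -0.053, -0.999], [0.008, -0.999, 0.053], [-1.0, -0.008, -0.009]]
wrist_force: [-0.2, 0.9, -0.6]
opening: 12.6
[545.30088641 457.64909711 173.39344251]
```

View pics/w31.png

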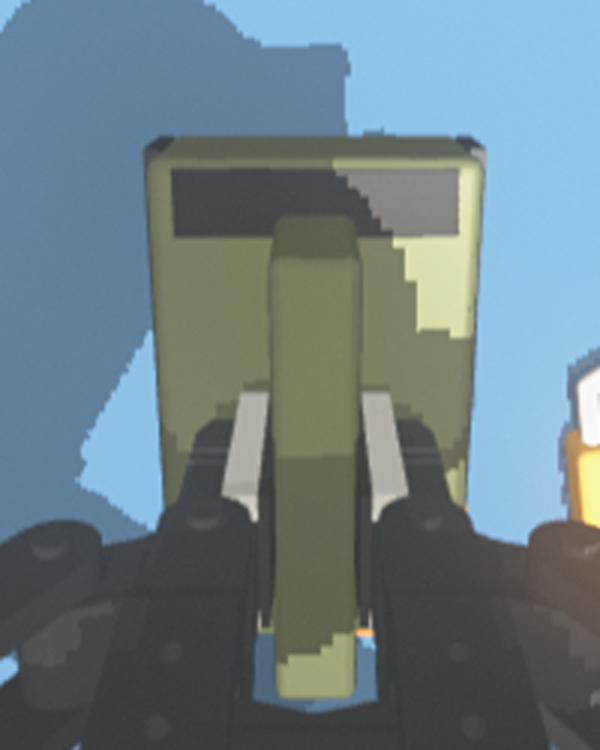

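```bash
python3 - <<'E'
from held import *
im,s=pickle.load(open("w31.pkl","rb"))
held(im,s,[(147,165),(484,162),(270,260),(361,259),(276,697),(356,697),(165,137),(464,137),(274,216),(352,216)],3,(150,100))
E
```

```text
mid rel TCP in tool-yaw frame -0.6 0.3 -3.6 yaw-tool 0.1 pitch,roll [0.2 0.4] err 2.4
```

```bash
python3 -m crank '[[[0,0,0.02,0,-0.03,0.005,1],[0,0,0.04,0,-0.075,0.005,1],[0,0,0.06,0,-0.12,0.005,1],[0,0,0.08,0,-0.165,0.005,1],[0,0,0.1,0,-0.21,0.005,1],[0,0,0.12,0,-0.255,0.005,1],[0,0,0.14,0,-0.3,0.005,1],[0,0,0.16,0,-0.345,0.005,1]]]'
python3 -m crank '[[[0,0,0.02,0,-0.05,0,1],[0,0,0.033,0,-0.1,0,1],[0,0,0.033,0,-0.15,0,1],[0,0,0.033,0,-0.2,0,1],[0,0,0.033,0.005,-0.25,0,1],[0,0,0.033,0.01,-0.3,0,1],[0,0,0.033,0.015,-0.35,0,1],[0,0,0.033,0.015,-0.4,0,1]]]'
python3 -m crank '[[[0,0,0,0,-0.05,0,1],[0,0,0,0,-0.09,0,1],[0,0,0,0,-0.1111,0,1],[0,0,0,0,-0.1111,-0.02,1],[0,0,0,0,-0.1111,-0.04,1],[0,0,0,0,-0.1111,-0.055,1],[0,0,0,0,-0.1111,-0.055,1]]]'
python3 - <<'E'
from h import *
import pickle
for i in range(4): im=get_image("wrist")
save(im,"w32.png",crop=(100,100,500,350),scale=2); print(state()["tcp_pos"]); pickle.dump((im,state()),open("w32.pkl","wb"))
E
```

```text
clock: 41.15
tcp_pos: [544.6, 110.8, 177.4]
ee_rot: [[-0.004, 0.108, -0.994], [-0.001, -0.994, -0.108], [-1.0, 0.001, 0.004]]
wrist_force: [0.2, 0.2, -3.3]
opening: 12.9
clock: 41.95
tcp_pos: [560.0, -288.0, 176.8]
ee_rot: [[-0.004, 0.14, -0.99], [0.002, -0.99, -0.14], [-1.0, -0.002, 0.004]]
wrist_force: [1.6, 0.3, -2.5]
opening: 12.7
clock: 42.65
tcp_pos: [559.1, -396.3, 119.6]
ee_rot: [[-0.007, 0.14, -0.99], [0.004, -0.99, -0.14], [-1.0, -0.005, 0.006]]
wrist_force: [0.2, 0.7, -3.8]
opening: 12.8
[ 561.47343684 -397.81046976  126.3885263 ]
```

View pics/w32.png

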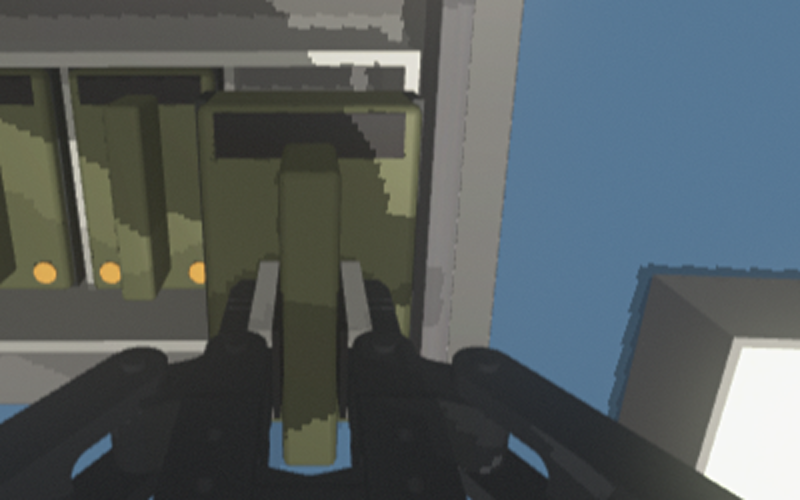

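```bash
python3 -m crank '[[[0,0,0,-0.0005,-0.0003,-0.008,1],[0,0,0,-0.0005,-0.0003,-0.015,1],[0,0,0,-0.0005,-0.0003,-0.022,1],[0,0,0,-0.0005,-0.0003,-0.030,1],[0,0,0,-0.0005,-0.0003,-0.037,1],[0,0,0,-0.0005,-0.0003,-0.037,1]]]'
python3 -m crank '[[[0,0,0,0,0,-0.008,1],[0,0,0,0,0,-0.016,1],[0,0,0,0,0,-0.024,1],[0,0,0,0,0,-0.03,1],[0,0,0,0,0,-0.03,1]]]'
```

```text
clock: 43.45
tcp_pos: [559.8, -397.5, 86.0]
ee_rot: [[-0.002, 0.14, -0.99], [0.001, -0.99, -0.14], [-1.0, -0.002, 0.002]]
wrist_force: [-1.1, 0.1, -2.2]
opening: 13.0
clock: 43.95
tcp_pos: [559.8, -397.5, 56.2]
ee_rot: [[-0.002, 0.14, -0.99], [0.001, -0.99, -0.14], [-1.0, -0.001, 0.002]]
wrist_force: [-0.3, 0.1, -3.2]
opening: 12.8
```

```bash
python3 -m crank '[[[0,0,0,0,0,-0.006,1],[0,0,0,0,0,-0.012,1],[0,0,0,0,0,-0.016,1],[0,0,0,0,0,-0.018,1],[0,0,0,0,0,-0.018,1]]]'
python3 -m crank '[[[0,0,0,0,0,-0.001,0.72],[0,0,0,0,0,-0.001,0.72],[0,0,0,0,0,-0.001,0.72],[0,0,0,0,0,0.03,0.72],[0,0,0,0,0,0.06,0.72],[0,0,0,0,0,0.1,0.6],[0,0,0,0,0,0.15,0.6],[0,0,0,0,0,0.19,0.6]]]'
python3 -m crank '[[[0,0,0,-0.01,0.04,0,0.6],[0,0,0,-0.025,0.09,0,0.6],[0,0,0,-0.025,0.14,0,0.6],[0,0,0,-0.025,0.14,0,0.6],[0,0,0,-0.025,0.14,0,0.6]]]'
python3 - <<'E'
from h import *
import pickle
for i in range(3): im=get_image("wrist")
save(im,"w33.png",scale=1.5); pickle.dump((im,state()),open("w33.pkl","wb")); print(state()["tcp_pos"]); 
sc=get_image("scene");sd=get_image("side")
save(sc,"sc33.png",scale=1.5); save(sd,"sd33.png",scale=1.5)
E
```

```text
clock: 44.45
tcp_pos: [560.3, -397.9, 39.5]
ee_rot: [[-0.001, 0.14, -0.99], [0.0, -0.99, -0.14], [-1.0, -0.0, 0.001]]
wrist_force: [-0.6, 0.5, -2.7]
opening: 12.8
clock: 45.25
tcp_pos: [560.4, -398.3, 233.9]
ee_rot: [[0.003, 0.14, -0.99], [-0.002, -0.99, -0.14], [-1.0, 0.002, -0.002]]
wrist_force: [0.1, -0.7, 0.3]
opening: 33.9
clock: 45.75
tcp_pos: [535.8, -256.9, 231.2]
ee_rot: [[0.002, 0.142, -0.99], [-0.001, -0.99, -0.142], [-1.0, 0.001, -0.002]]
wrist_force: [-0.4, 0.3, 0.1]
opening: 34.2
[ 535.47294522 -258.81982084  229.99413471]
```

View pics/w33.png

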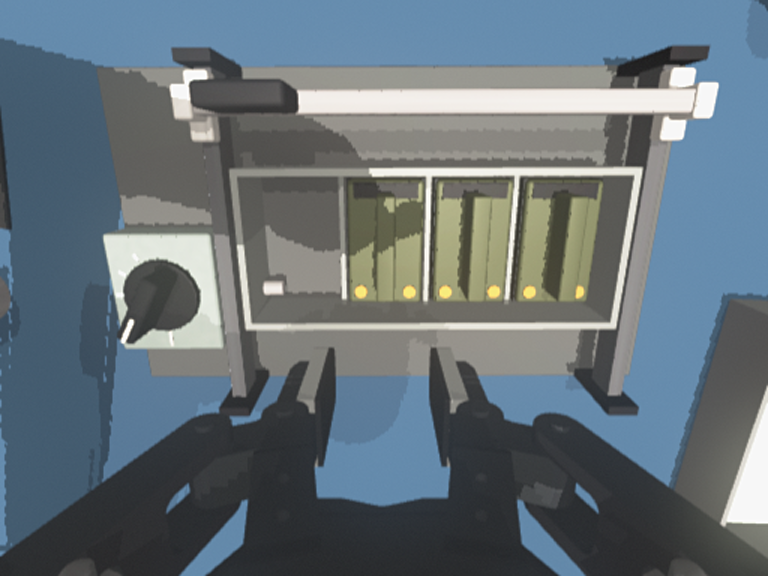

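View pics/sc33.png

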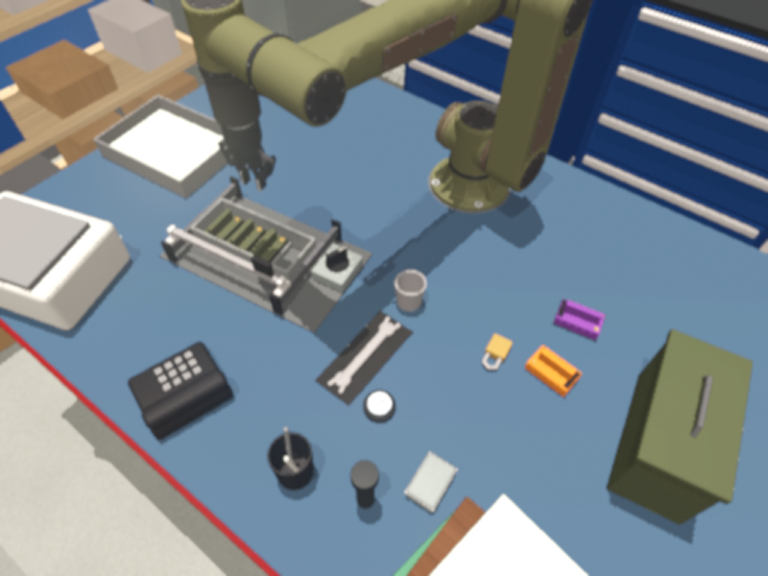

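View pics/sd33.png

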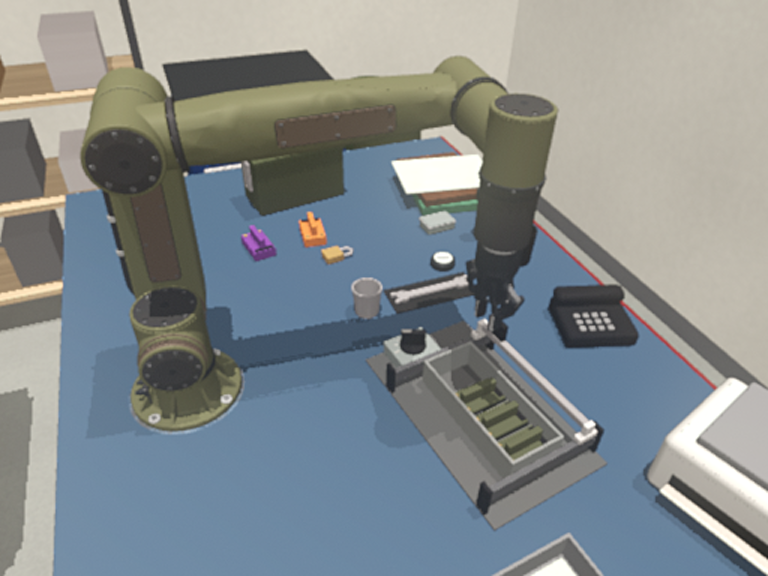

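```bash
python3 - <<'E'
from h import *
import pickle
im,s=pickle.load(open("w33.pkl","rb"))
save(im,"w33d.png",crop=(60,140,160,240),scale=6)
from fit2 import W,SX,SY,SA,R
print(SX,SY,SA)
d=tip_of("dial_grip",get_image("wrist")); print(d)
E
```

```text
545.6221413771589 -293.98135281157994 0.14283858271284267
[{'uv': [96.5, 202.2], 'p': 0.61}]
```

View pics/w33d.png

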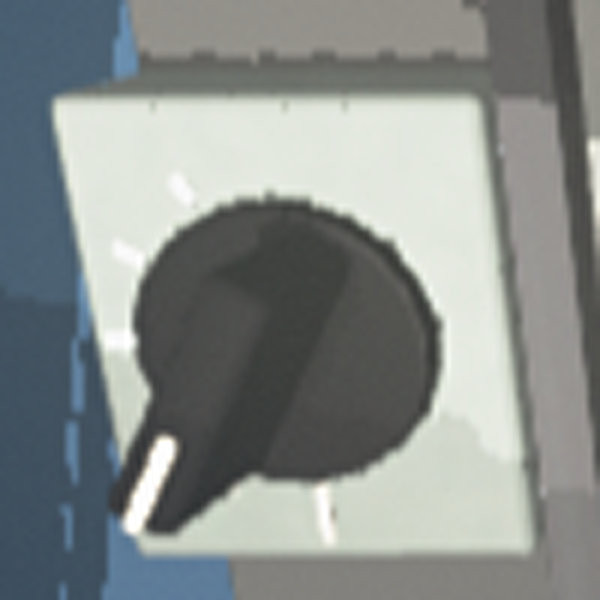

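```bash
python3 -m crank '[[[0,0,-0.13,-0.02,0.045,0,0.5],[0,0,-0.26,-0.04,0.09,0,0.5],[0,0,-0.39,-0.06,0.135,0,0.5],[0,0,-0.524,-0.0675,0.1717,0,0.5],[0,0,-0.524,-0.0675,0.1717,-0.02,0.5],[0,0,-0.524,-0.0675,0.1717,-0.02,0.5]]]'
python3 - <<'E'
from h import *
import pickle
for i in range(3): im=get_image("wrist")
save(im,"w34.png",scale=1.5); pickle.dump((im,state()),open("w34.pkl","wb")); print(state()["tcp_pos"]); 
a,_=pickle.load(open("w33.pkl","rb")); 
d=tip_of("dial_grip",im); print(d)
if d: print(tri([(a,(96.5,202.2)),(im,d[0]["uv"])]), onz(im,d[0]["uv"],67), onz(a,(96.5,202.2),67))
E
```

```text
clock: 46.7
tcp_pos: [467.0, -85.4, 207.9]
ee_rot: [[-0.003, -0.373, -0.928], [0.0, -0.928, 0.373], [-1.0, 0.001, 0.003]]
wrist_force: [0.3, 0.2, -0.5]
opening: 42.6
[468.18899181 -87.11896954 210.49980795]
[{'uv': [253.5, 169.5], 'p': 0.87}]
(array([478.84056647, -89.36231449,  74.02665977]), [1.246358327611002, 1.2463583276110386]) [476.2018909  -89.26337731  67.        ] [477.00961784 -85.22402727  67.        ]
```

View pics/w34.png

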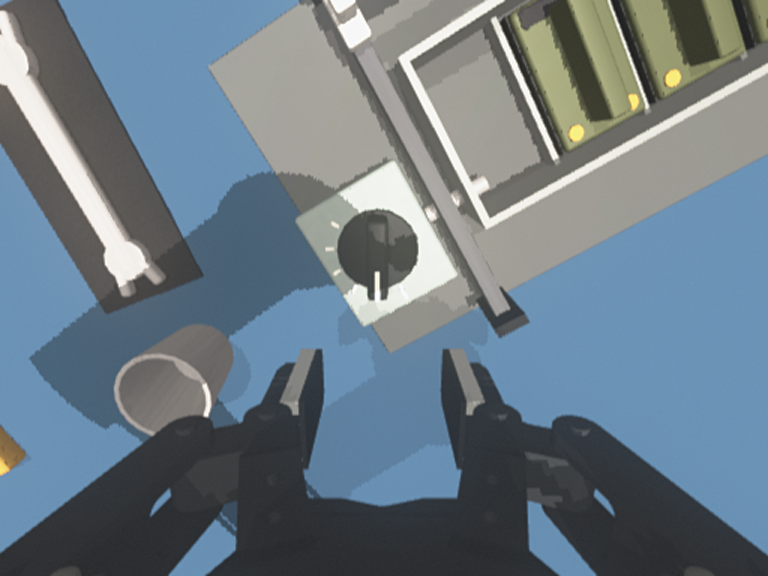

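```bash
python3 - <<'E'
from h import *
import pickle
im,s=pickle.load(open("w34.pkl","rb"))
save(im,"w34d.png",crop=(200,110,310,220),scale=6)
print(onz(im,(377/1.5,249/1.5),45),onz(im,(377/1.5,256/1.5),81),s["tcp_pos"])
E
```

```text
[476.06682435 -86.56230958  45.        ] [478.89496784 -88.11612455  81.        ] [468.18899181 -87.11896954 210.49980795]
```

View pics/w34d.png

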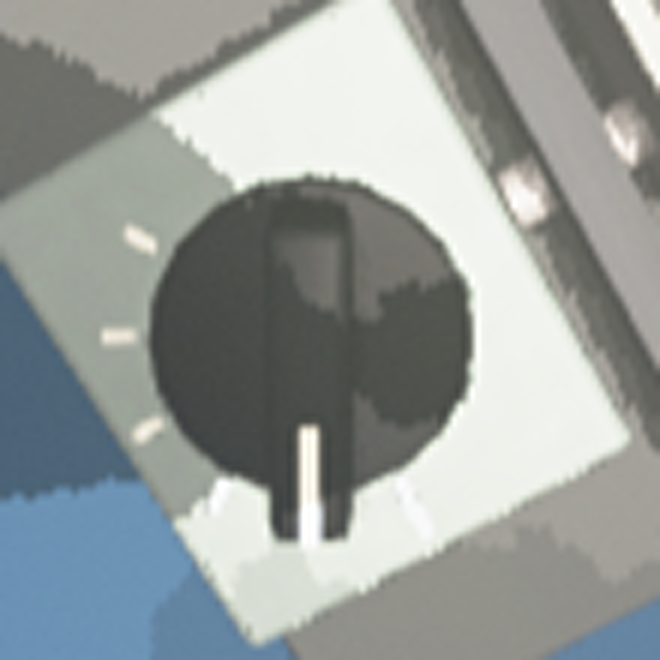

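```bash
python3 -m crank '[[[0,0,0,0.0085,0,-0.04,0.55],[0,0,0,0.0085,0,-0.08,0.55],[0,0,0,0.0085,0,-0.11,0.55],[0,0,0,0.0085,0,-0.135,0.55],[0,0,0,0.0085,0,-0.145,0.55],[0,0,0,0.0085,0,-0.145,0.55]]]'
python3 - <<'E'
from h import *
for i in range(2): im=get_image("wrist")
save(im,"w35.png",scale=1.5); print(state()["tcp_pos"],state()["wrist_force"])
E
```

```text
clock: 47.5
tcp_pos: [476.1, -86.9, 64.3]
ee_rot: [[-0.002, -0.375, -0.927], [-0.001, -0.927, 0.375], [-1.0, 0.001, 0.002]]
wrist_force: [-0.0, -1.1, 0.4]
opening: 38.5
[477.43869769 -86.66330853  66.64330133] [-0.14277413 -0.29110362  0.37147312]
```

View pics/w35.png

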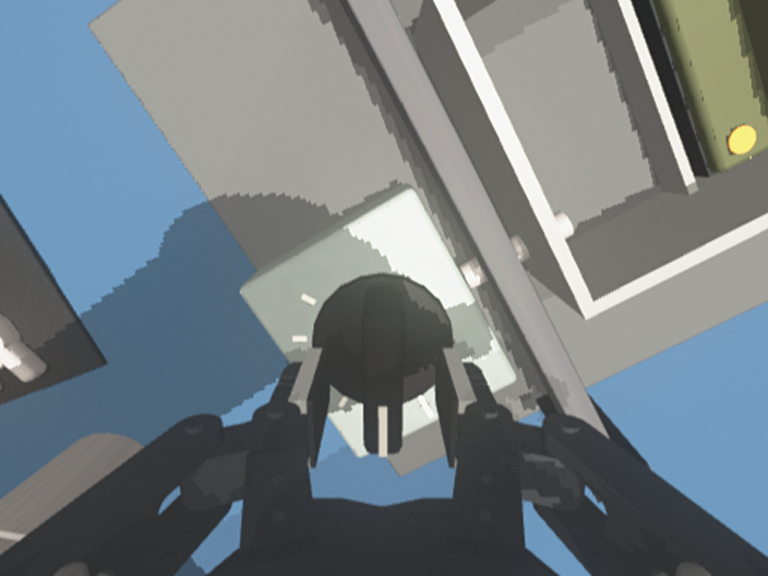

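```bash
python3 -m crank '[[[0,0,0,0,0,-0.005,0.55],[0,0,0,0,0,-0.008,0.55],[0,0,0,0,0,-0.008,0.7],[0,0,0,0,0,-0.008,1],[0,0,0,0,0,-0.008,1],[0,0,0,0,0,-0.008,1],[0,0,0,0,0,-0.008,1]]]'
```

```text
clock: 48.3
tcp_pos: [476.4, -86.6, 57.4]
ee_rot: [[-0.0, -0.374, -0.927], [-0.001, -0.927, 0.374], [-1.0, 0.001, -0.0]]
wrist_force: [-2.3, -1.3, 4.8]
opening: 12.8
```

```bash
python3 -m crank '[[[0,0,-0.1,0,0,0,1],[0,0,-0.2,0,0,0,1],[0,0,-0.3,0,0,0,1],[0,0,-0.4,0,0,0,1],[0,0,-0.5,0,0,0,1],[0,0,-0.6,0,0,0,1],[0,0,-0.7,0,0,0,1],[0,0,-0.8,0,0,0,1]]]'
python3 -m crank '[[[0,0,-0.1,0,0,0,1],[0,0,-0.2,0,0,0,1],[0,0,-0.3,0,0,0,1],[0,0,-0.4,0,0,0,1],[0,0,-0.5,0,0,0,1],[0,0,-0.6,0,0,0,1],[0,0,-0.7,0,0,0,1],[0,0,-0.771,0,0,0,1]]]'
python3 -m crank '[[[0,0,0,0,0,0,1],[0,0,0,0,0,0,1]]]'
python3 - <<'E'
from h import *
for i in range(2): im=get_image("wrist")
save(im,"w36.png",scale=1.5); print(state()["moment"],state()["qpos"].round(2))
E
```

```text
clock: 49.1
tcp_pos: [476.2, -86.9, 57.4]
ee_rot: [[-0.001, -0.928, -0.374], [-0.001, -0.374, 0.928], [-1.0, 0.001, -0.001]]
wrist_force: [-3.0, -3.5, 5.4]
opening: 12.9
clock: 49.9
tcp_pos: [475.8, -87.0, 57.4]
ee_rot: [[-0.002, -0.926, 0.378], [-0.001, 0.378, 0.926], [-1.0, 0.001, -0.002]]
wrist_force: [-5.6, -3.5, 5.7]
opening: 12.3
clock: 50.1
tcp_pos: [475.8, -87.0, 57.4]
ee_rot: [[-0.002, -0.927, 0.375], [-0.001, 0.375, 0.927], [-1.0, 0.001, -0.002]]
wrist_force: [-6.1, -2.9, 6.7]
opening: 12.6
[-1.07849659  1.85412389  0.04799985] [ 0.24 -0.23 -0.48  0.   -1.33 -0.62]
```

View pics/w36.png

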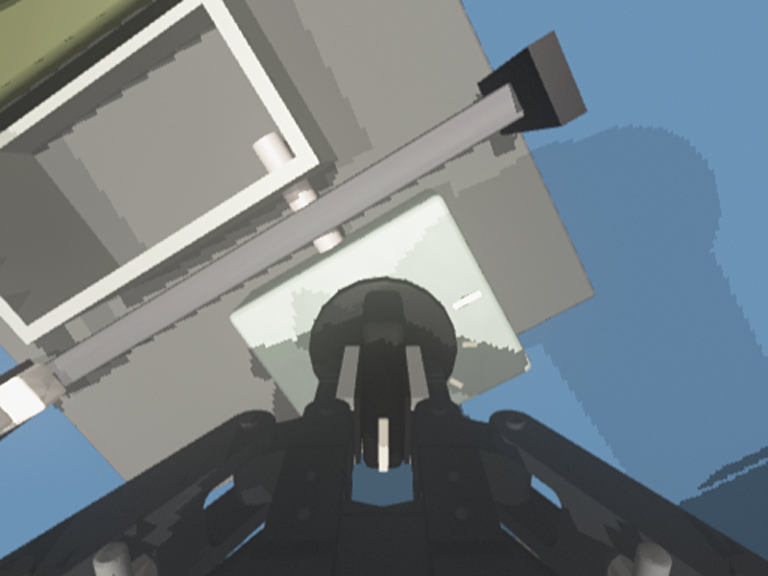

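```bash
python3 -m crank '[[[0,0,0,0,0,0,0.55],[0,0,0,0,0,0,0.55],[0,0,0,0,0,0,0.55],[0,0,0,0,0,0.03,0.55],[0,0,0,0,0,0.08,0.55],[0,0,0,0,0,0.13,0.55],[0,0,0,0,0,0.143,0.55],[0,0,0,0,0,0.143,0.55]]]'
python3 - <<'E'
from h import *
import pickle
for i in range(3): im=get_image("wrist")
save(im,"w37.png",scale=1.5); pickle.dump((im,state()),open("w37.pkl","wb")); print(state()["tcp_pos"])
E
```

```text
clock: 51.0
tcp_pos: [477.9, -86.0, 202.9]
ee_rot: [[0.006, -0.927, 0.374], [0.001, 0.374, 0.927], [-1.0, -0.005, 0.003]]
wrist_force: [-0.9, -0.5, -0.5]
opening: 38.8
[475.99679847 -85.95470173 198.19895729]
```

View pics/w37.png

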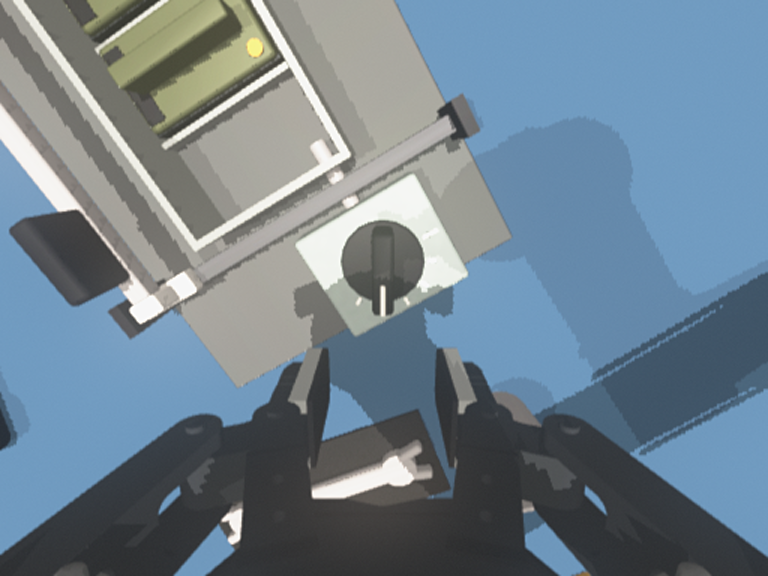

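```bash
python3 - <<'E'
from h import *
import pickle
im,s=pickle.load(open("w37.pkl","rb"))
save(im,"w37d.png",crop=(195,110,320,230),scale=6)
print([(d["uv"],d["p"]) for d in tip_of("bar_handle",im)])
from fit2 import W
print(W((100,112,110)),W((105,112,110)))
for n in ["scene","side"]:
    i=get_image(n); print(n,[(d["uv"],d["p"]) for d in tip_of("bar_handle",i)])
E
```

```text
[([48.4, 171.4], 0.56)]
[ 628.66015548 -168.88663584  110.        ] [ 633.60923499 -168.17486904  110.        ]
scene [([178.6, 176.9], 0.69)]
side [([332.0, 219.2], 0.74)]
```

View pics/w37d.png

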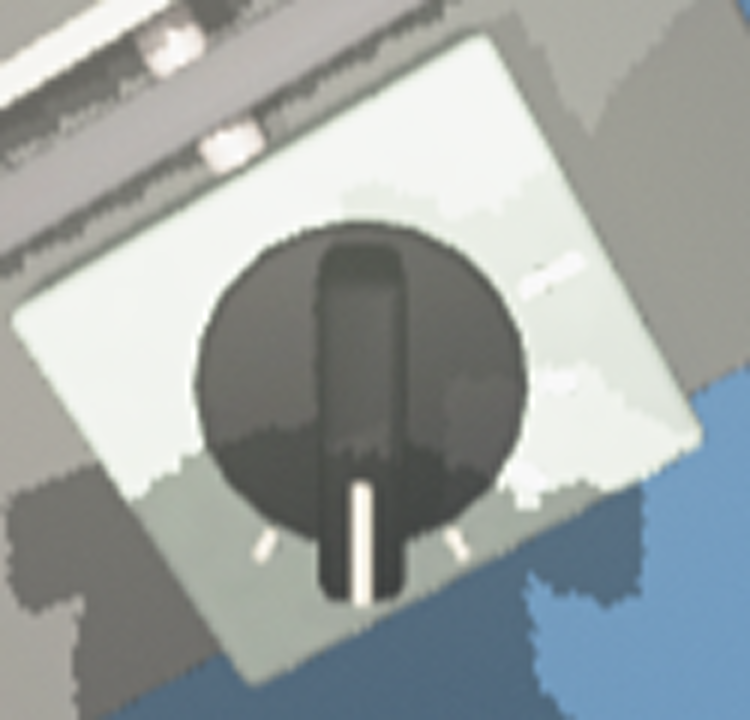

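```bash
python3 -m crank '[[[0,0,0.13,0.04,-0.02,0,0.5],[0,0,0.26,0.08,-0.04,0,0.5],[0,0,0.39,0.12,-0.06,0,0.5],[0,0,0.525,0.152,-0.082,0,0.5],[0,0,0.525,0.152,-0.082,0,0.5],[0,0,0.525,0.152,-0.082,0,0.5]]]'
python3 - <<'E'
from h import *
import pickle
for i in range(3): im=get_image("wrist")
save(im,"w38.png",scale=1.5); pickle.dump((im,state()),open("w38.pkl","wb")); s=state(); print(s["tcp_pos"],s["ee_rot"].round(3))
print([(d["uv"],d["p"],onz(im,d["uv"],110)) for d in tip_of("bar_handle",im)])
E
```

```text
clock: 52.0
tcp_pos: [628.5, -168.7, 197.7]
ee_rot: [[-0.004, -0.99, -0.139], [-0.0, -0.139, 0.99], [-1.0, 0.004, 0.0]]
wrist_force: [-0.3, 0.1, 0.1]
opening: 42.8
[ 628.08412757 -167.82755704  200.98872987] [[ 0.001 -0.99  -0.14 ]
 [-0.    -0.14   0.99 ]
 [-1.    -0.001 -0.   ]]
[([255.8, 193.1], 0.65, array([ 626.93417936, -168.37910498,  110.        ])), ([335.9, 158.4], 0.64, array([ 565.3174782 , -207.55893887,  110.        ]))]
```

View pics/w38.png

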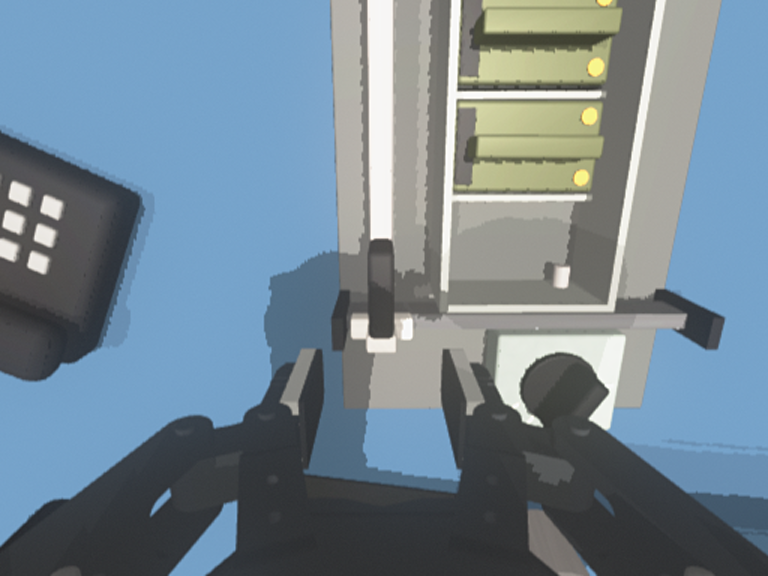

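```bash
python3 -m crank '[[[0,0,0,-0.001,0,-0.04,0.5],[0,0,0,-0.001,0,-0.075,0.5],[0,0,0,-0.001,0,-0.095,0.5],[0,0,0,-0.001,0,-0.1,0.5],[0,0,0,-0.001,0,-0.1,0.5],[0,0,0,-0.001,0,-0.1,0.8],[0,0,0,-0.001,0,-0.1,1],[0,0,0,-0.001,0,-0.1,1]]]'
python3 -m crank '[[[0,0,0,0,0,0,1],[0,0,0,0,0,0,1]]]'
python3 - <<'E'
from h import *
for i in range(2): im=get_image("wrist")
save(im,"w39.png",scale=1.5); print(state()["tcp_pos"])
E
```

```text
clock: 53.0
tcp_pos: [628.4, -168.2, 102.4]
ee_rot: [[0.003, -0.99, -0.141], [-0.0, -0.141, 0.99], [-1.0, -0.003, -0.001]]
wrist_force: [-0.6, 1.2, 5.5]
opening: 12.8
clock: 53.2
tcp_pos: [628.4, -168.3, 102.4]
ee_rot: [[0.003, -0.99, -0.141], [-0.001, -0.141, 0.99], [-1.0, -0.003, -0.001]]
wrist_force: [-0.8, 2.6, 6.5]
opening: 13.0
[ 628.47382775 -168.25560606  102.41631366]
```

View pics/w39.png

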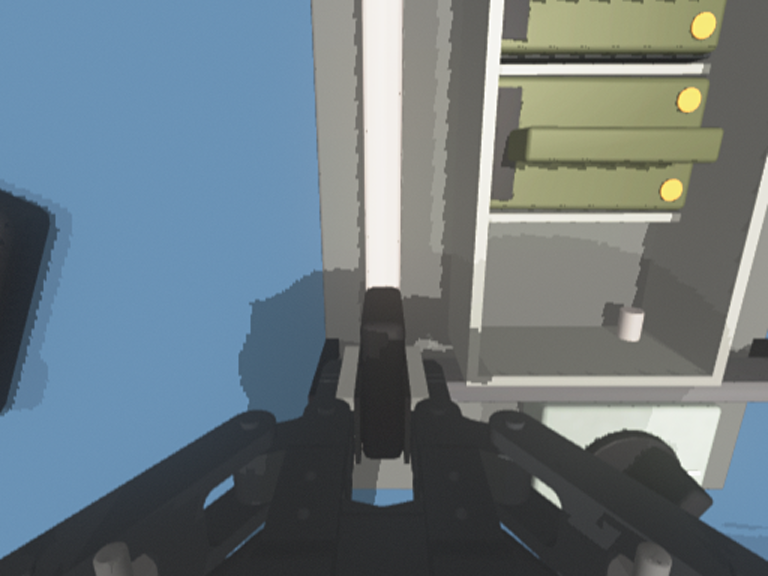

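```bash
python3 -m crank '[[[0,0,0,-0.0099,-0.0014,0,1],[0,0,0,-0.0297,-0.0043,0,1],[0,0,0,-0.0495,-0.0071,0,1],[0,0,0,-0.0693,-0.01,0,1],[0,0,0,-0.0891,-0.0128,0,1],[0,0,0,-0.1089,-0.0157,0,1],[0,0,0,-0.1287,-0.0185,0,1],[0,0,0,-0.1287,-0.0185,0,1]]]'
python3 - <<'E'
from h import *
sd=get_image("side"); save(sd,"sd40.png",crop=(240,180,420,330),scale=4); print(state()["tcp_pos"],state()["opening"])
E
```

```text
clock: 54.1
tcp_pos: [498.4, -187.0, 102.3]
ee_rot: [[0.003, -0.99, -0.14], [-0.0, -0.14, 0.99], [-1.0, -0.003, -0.001]]
wrist_force: [-1.2, 2.3, 7.0]
opening: 12.8
[ 499.07793284 -186.92401047  102.3508089 ] 12.458529961259462
```

View pics/sd40.png

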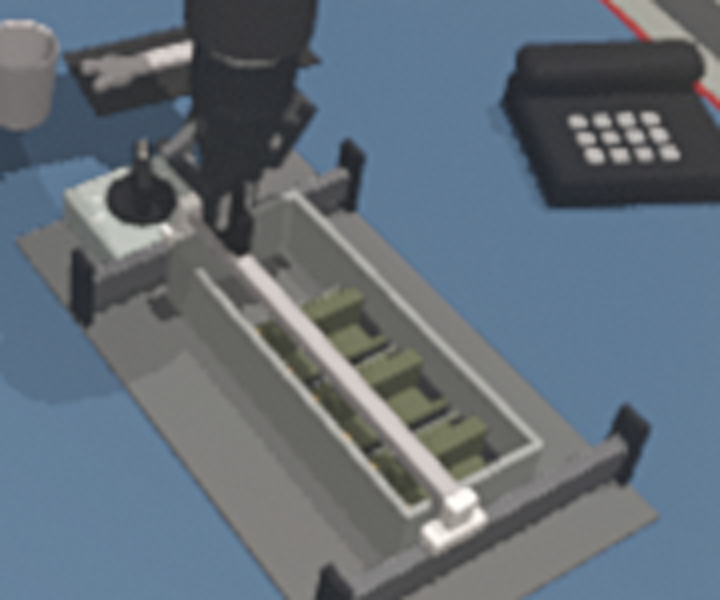

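```bash
python3 -m crank '[[[0,0,0,-0.0099,-0.0014,0,1],[0,0,0,-0.0297,-0.0043,0,1],[0,0,0,-0.0495,-0.0071,0,1],[0,0,0,-0.0613,-0.0088,0,1],[0,0,0,-0.0663,-0.0095,0,1],[0,0,0,-0.0663,-0.0095,0,1]]]'
python3 -m crank '[[[0,0,0,-0.002,-0.0003,0,1],[0,0,0,-0.004,-0.0006,0,1],[0,0,0,-0.006,-0.0009,0,1],[0,0,0,-0.006,-0.0009,0,1]]]'
```

```text
clock: 54.75
tcp_pos: [433.3, -196.4, 102.3]
ee_rot: [[0.004, -0.99, -0.141], [-0.001, -0.141, 0.99], [-1.0, -0.003, -0.001]]
wrist_force: [-2.2, 2.6, 8.3]
opening: 12.8
clock: 55.15
tcp_pos: [430.9, -196.8, 102.4]
ee_rot: [[0.011, -0.99, -0.142], [-0.0, -0.142, 0.99], [-1.0, -0.011, -0.002]]
wrist_force: [12.8, 0.8, 1.5]
opening: 13.0
```

```bash
python3 -m crank '[[[0,0,0,0.0099,0.0014,0,1],[0,0,0,0.0297,0.0043,0,1],[0,0,0,0.0495,0.0071,0,1],[0,0,0,0.0693,0.01,0,1],[0,0,0,0.0891,0.0128,0,1],[0,0,0,0.1089,0.0157,0,1],[0,0,0,0.1287,0.0185,0,1],[0,0,0,0.1485,0.0213,0,1]]]'
python3 -m crank '[[[0,0,0,0.0198,0.0029,0,1],[0,0,0,0.0396,0.0057,0,1],[0,0,0,0.048,0.0069,0,1],[0,0,0,0.0525,0.0076,0,1],[0,0,0,0.0525,0.0076,0,1],[0,0,0,0.0525,0.0076,0,1]]]'
```

```text
clock: 55.95
tcp_pos: [576.8, -175.7, 102.3]
ee_rot: [[0.002, -0.99, -0.141], [-0.001, -0.141, 0.99], [-1.0, -0.002, -0.001]]
wrist_force: [-3.8, 3.7, 10.7]
opening: 12.9
clock: 56.55
tcp_pos: [629.1, -168.2, 102.3]
ee_rot: [[0.003, -0.99, -0.141], [-0.001, -0.141, 0.99], [-1.0, -0.003, -0.001]]
wrist_force: [-0.7, 2.8, 7.4]
opening: 12.4
```

Back at x=629, where the bar was first gripped (628.4). Next I'll release, rise and check everything.

```bash
python3 -m crank '[[[0,0,0,0,0,0,0.55],[0,0,0,0,0,0,0.5],[0,0,0,0,0,0,0.5],[0,0,0,0,0,0.02,0.5],[0,0,0,0,0,0.06,0.5],[0,0,0,0,0,0.1,0.5]]]'
python3 -m crank '[[[0,0,0,-0.03,0.03,0.03,0.5],[0,0,0,-0.06,0.07,0.06,0.5],[0,0,0,-0.08,0.1,0.09,0.5],[0,0,0,-0.08,0.1,0.1,0.5],[0,0,0,-0.08,0.1,0.1,0.5]]]'
python3 - <<'E'
from h import *
import pickle
for i in range(3): im=get_image("wrist")
save(im,"w41.png",scale=1.5); pickle.dump((im,state()),open("w41.pkl","wb")); print(state()["tcp_pos"])
for n in ("scene","side"):
    i=get_image(n); save(i,n+"41.png",crop=(90,60,390,300) if n=="scene" else (190,120,430,340),scale=2.6)
    for o in ("spanner_mid","mug_rim","lock","compass"): print(n,o,[(np.round(d["uv"],1).tolist(),round(d["p"],2)) for d in tip_of(o,i)][:2])
E
```

```text
clock: 57.15
tcp_pos: [626.8, -168.3, 199.8]
ee_rot: [[-0.003, -0.99, -0.14], [-0.0, -0.14, 0.99], [-1.0, 0.003, 0.0]]
wrist_force: [0.5, 0.5, 0.5]
opening: 42.4
clock: 57.65
tcp_pos: [547.7, -67.5, 303.3]
ee_rot: [[0.005, -0.99, -0.142], [0.0, -0.142, 0.99], [-1.0, -0.005, -0.0]]
wrist_force: [0.6, -0.8, 0.3]
opening: 42.7
[547.48799617 -68.44677949 298.14511446]
scene spanner_mid []
scene mug_rim [([271.1, 188.5], 0.83)]
scene lock [([329.3, 236.0], 0.52), ([170.4, 164.0], 0.51)]
scene compass [([250.1, 268.2], 0.91), ([245.8, 236.4], 0.22)]
side spanner_mid [([285.0, 195.4], 0.83)]
side mug_rim [([242.8, 192.9], 0.61)]
side lock [([224.2, 173.3], 0.65)]
side compass [([295.6, 173.7], 0.58)]
```

View pics/w41.png

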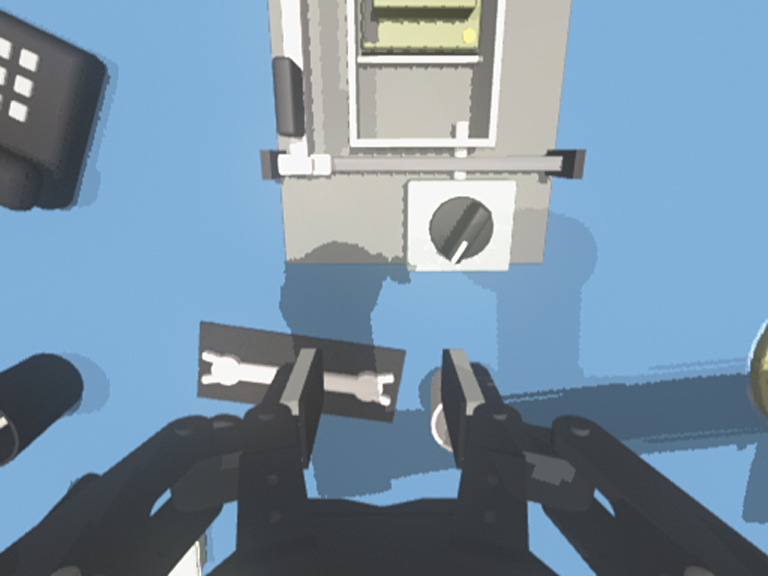

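View pics/side41.png

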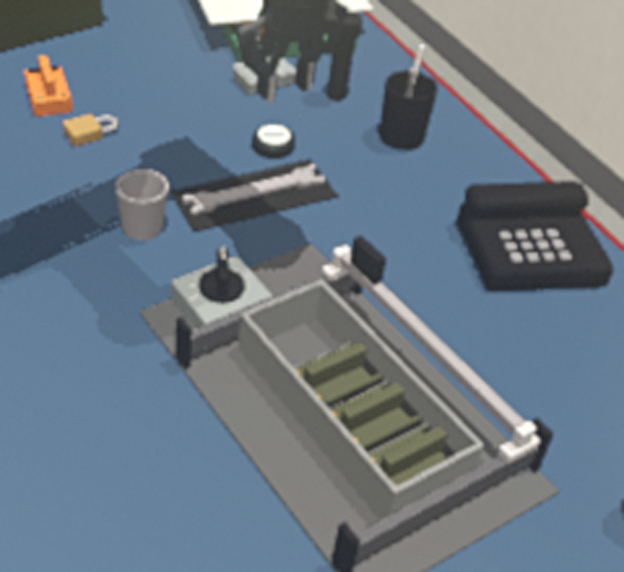

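View pics/scene41.png

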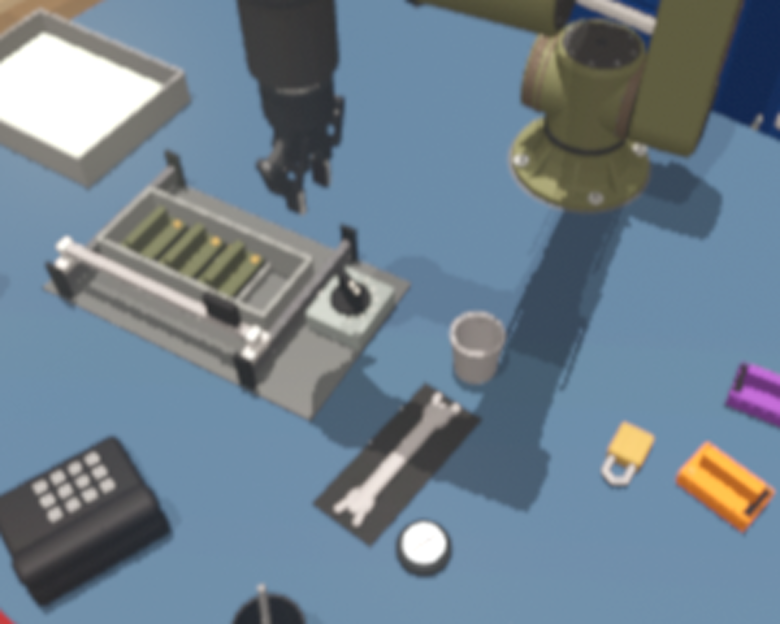

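```bash
python3 - <<'E'
from h import *
import pickle
im,_=pickle.load(open("w41.pkl","rb")); save(im,"w41d.png",crop=(170,20,400,190),scale=3.4)
E
```

```text
(no output)
```

View pics/w41d.png

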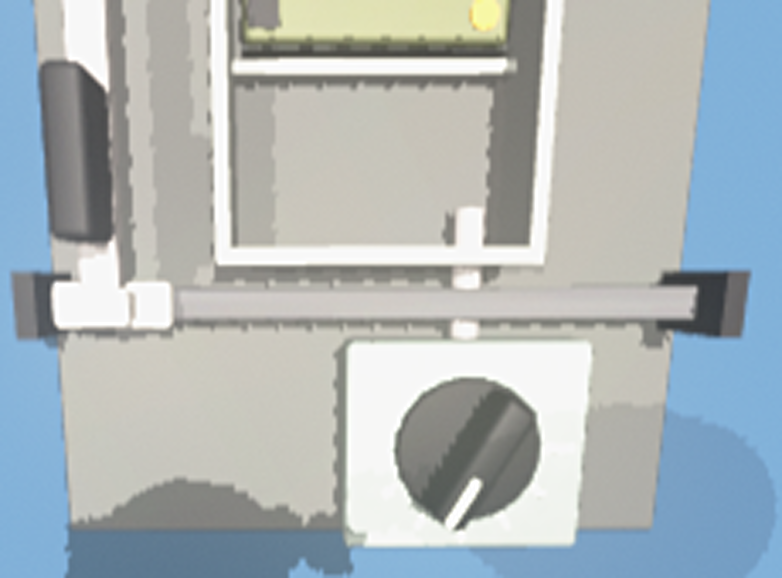

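The dial pointer, with its end at (455,525), is still on click 4. The carriage is against its parked upright and the arm is clear of everything, so I'm handing in.

```bash
python3 -c "
from plant import *
s=state(); print(s['wrist_force'],s['clock'])
print(job_done())"
```

```text
[0.18258489 0.33112557 0.3272371 ] 58.3
the job is handed in; nothing more can be done
None
```

I handed the job in at 58 s. There is no verdict, but my last pictures showed every step done.

**Done:**
- The spanner lies on the mat.
- All three olive packs I found sit flat in their own bays. The dial-end bay stays empty; I avoided it because of a small peg.
- The dial went from click 1 to click 4. The bar then swept about 200 mm to its stop (about 13 N felt there) and was pushed back to its start (629 mm, against 628 mm when first gripped) and released.

**Last checks:** The pictures show the three packs below the rim, the spanner on the mat, the pointer on the fourth click and the bar parked. The arm was clear of everything, with near-zero wrist force.

**What went wrong or disagreed:**
- **Reported tool height:** the fingertips sat about 20 mm higher than the reported tool position implied. The first two spanner grips closed on nothing, and I corrected for it by touch.
- **First pack:** the first try caught on the tray's far rim, reached about 110 N at the wrist (limit 120 N) and tilted the pack in the grip. I set it down on the counter, where its nose came to rest on the compass, then regrasped it and seated it.
- **Bystanders:** the compass, mug and padlock showed no visible shift, within about 10 mm measuring error. In the last scene picture the network did not find the spanner, though it is plainly on the mat and the network found it there in the side picture.

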